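# Clear the wheel chute and carry the tray of wheels to the sanding stand

### The job

One wheel has run in under the keeper lips at the lower end of the chute: work it back up the chute until it is clear of the lips, then lift it out and put it in the carrying tray, and put every wheel that lies loose on the bench in the tray too, while the tray stays standing on the bench where it is. Then pick up the tray by its post, carry it level so that no wheel or pin is spilled, set it squarely in the middle of the low stand, lengthways with it, and let go. Leave the tin, the sanding block and the offcut where they are.

Things in the scene. Friction and masses are not known exactly. Their poses are not given: they have to be found in the camera images.
- jam_c (a point): the wheel that has run in under the keeper lips of the chute (its centre: on the axis, 13 mm above the underside). Turned from pale wood: round flange 60 mm across and 8 mm thick, with a hub 28 mm across standing on it, 26 mm high overall, 30 g. It lies hub up on the sloping chute floor against the end stops; there its centre is about 33 mm up the chute from the mouth
- chute: fixed straight aluminium chute. Origin on the bench below the middle of its lower mouth; x points level along its centre line, up the slope (away from the robot); z up. Channel 66 mm wide inside, 270 mm long; floor 16 mm above the bench at the mouth, rising at 10 degrees (0.1745 rad). Walls 10.5 mm high, 78 mm over their outsides. A wheel left on the slope stays put
- chute_lips (a point): middle of the upper end of the two steel keeper lips, at lip height. They cover the lowest 75 mm of the slope: 4 mm thick plates on the walls, 10.5 mm above the floor, with a 50 mm slot between them; a flange is held under them while its hub stands up in the slot. A wheel is clear when its centre is over 105 mm up the slope from the mouth
- chute_stops (a point): middle of the mouth, on the floor, between the two end stops (8 mm along the chute, 10.5 mm high) that close the corners of the mouth, 40 mm apart. At the chute's other end, 260 mm from the mouth, is a low green-grey housing, 110 mm high and 200 mm wide
- tray_post (a point): the open plywood carrying tray: a point on its central square post (20 x 20 mm, faces along the tray's x and y, top 84 mm above the underside), 64 mm above the underside. Tray 300 mm (x) by 140 mm (y), walls 6 mm thick, 26 mm high, floor 6 mm, 0.45 kg. A 20 mm high divider at x = -91 mm parts off a bay at the -x end for pins; wheels go round the post, x -88 to 144 mm
- stand_top (a point): centre of the top of the fixed low stand of the sanding place: a grey deck 330 mm (its x) by 170 mm (y), top 30 mm above the bench. The tray's long side goes along its long side, either way round
- wheel1_c (a point): a wheel, loose on the bench, hub up (its centre: on the axis, 13 mm above the underside). Turned from pale wood: round flange 60 mm across and 8 mm thick, with a hub 28 mm across standing on it, 26 mm high overall, 30 g. None when absent
- wheel2_c (a point): a wheel, loose on the bench, hub up (its centre: on the axis, 13 mm above the underside). Turned from pale wood: round flange 60 mm across and 8 mm thick, with a hub 28 mm across standing on it, 26 mm high overall, 30 g. None when absent
- wheel3_c (a point): a wheel, loose on the bench, hub up (its centre: on the axis, 13 mm above the underside). Turned from pale wood: round flange 60 mm across and 8 mm thick, with a hub 28 mm across standing on it, 26 mm high overall, 30 g. None when absent
- wheel4_c (a point): a wheel, loose on the bench, hub up (its centre: on the axis, 13 mm above the underside). Turned from pale wood: round flange 60 mm across and 8 mm thick, with a hub 28 mm across standing on it, 26 mm high overall, 30 g. None when absent
- wheel5_c (a point): a wheel, loose on the bench, hub up (its centre: on the axis, 13 mm above the underside). Turned from pale wood: round flange 60 mm across and 8 mm thick, with a hub 28 mm across standing on it, 26 mm high overall, 30 g. None when absent
- pin1_c (a point): centre of a loose steel axle pin, 10 mm across and 40 mm long, lying in the tray's end bay, free to roll; 24 g
- pin2_c (a point): centre of a loose steel axle pin, 10 mm across and 40 mm long, lying in the tray's end bay, free to roll; 24 g
- pin3_c (a point): centre of a loose steel axle pin, 10 mm across and 40 mm long, lying in the tray's end bay, free to roll; 24 g
- tin_c (a point): bystander: centre of a round flat metal tin, 56 mm across, 23 mm high, no hub
- block_c (a point): bystander: centre of a cork sanding block, 60 x 36 x 24 mm
- offcut_c (a point): bystander: an L-shaped plywood offcut, about 60 x 52 x 12 mm, at the middle of its long leg, half-way up
Mind the look-alikes: they are no part of the job. Leave any purple or yellow look-alike of the part that bears jam_c alone. Leave any red look-alike of the part that bears wheel1_c alone.

How it is judged:
By the outcome, as a careful person would: the job done as asked, in the order asked, and still so for the second after the job is handed in, with the robot touching nothing.
Of wheel1, wheel2, wheel3, wheel4, wheel5 only 3 to 5 are there at a start; the rules pass over those that are not, and their reading is None.
At some moment in a run one of wheel1, wheel2, wheel3, wheel4, wheel5 may be knocked a few centimetres aside while the robot is not near it.
Once in a run the grip may slacken for a moment while it holds something.
It also fails if it takes over 210 s, if anything falls off the work surface, if the arm or the gripper's body presses on something with over 40 N, if the wrist force passes 120 N, or if a joint passes its speed limit or range.

### The arm

A 7-joint arm with a two-finger parallel gripper is mounted at the origin on the work surface. World frame = base frame: x ahead of the robot, y to its left, z up, the work surface at z = 0. Lengths are in m, angles in rad, forces in N, time in s.
With the tool pointing down it reaches from about 0.425 to 0.8 m from the base axis. Payload 8.3 kg.
Tool frame: the origin (TCP) lies on the centre line of the jaws, within the pads' length; the fingertips stand 17 mm ahead of it and the grasp point (between the pads) lies 2 mm behind it (ctrl.tcp_to_tips is the z of the fingertips in the tool frame, in m); z points along the fingers, y is the direction in which the jaws open and shut (so a half turn about z gives the same grasp; the last joint's range is limited). The gripper opens to 85 mm and grips with 20 to 120 N. Pads are 22 mm wide; open, the fingers measure 114 mm over their backs; the gripper's body (76 mm by 85 mm) begins 54 mm behind the grasp point. The pads swing forward as they close: fully open they stand 13 mm farther back than shut.
Start: joints at [-1.194, 0.383, 0.016, 1.37, -0.006, 1.388, -0.046], TCP at [0.266, 0.566, 0.22] pointing down, gripper open.
Joint ranges: [-2.95, 2.95], [-0.25, 2.06], [-1.52, 1.56], [0.18, 2.33], [-1.44, 4.58], [0.02, 2.06], [-3.01, 3.01]. Speed limits (rad/s): [2.39, 2.39, 3.01, 3.01, 3.14, 3.14, 3.14].

### API

Orientations are given as [roll, pitch, yaw] about the fixed x, y, z axes, in that order (R = Rz(yaw) Ry(pitch) Rx(roll)).
In Python, from plant import ctrl gives the robot as it stands. The module is installed in compiled form; this text tells all that it offers.
- The arm moves only by the tool carry_out, never from a script. Its argument "increments" is a list of rows, each an object with "fingers": the opening, from 0 (shut) to 1 (fully open); "delta_pos": the shift along the world's x, y, z normalised to -1 to 1, where 1 is 0.6 m, a list of three; "roll": the turn about the world's z normalised to -1 to 1, where 1 is 90 degrees. In form: [{"fingers": fingers, "delta_pos": [x, y, z], "roll": roll}, ...]. A call has 1 to 10 rows; each row is the pose to reach, as a shift and turn from the pose commanded when the call began; what a row does not reach only later rows make up. A row lasts 1/8 s, in which the tool goes at most 62.5 mm and 10.7 degrees, less where a joint would pass 70% of its speed; a pose out of reach is approached as far as the arm can. A call with a number of a shift or a turn outside -1 to 1 is refused whole. A call with a gripper value outside its range is refused whole. The fingers move at their own pace and stop on an object; "grip_force" is the grip in N (left out, the last holds). Time passes only in rows, so rows that repeat a pose let the fingers close. It gives the time, the measured TCP pose, the force and the opening at its end, in the units of the state.
- ctrl.get_obs(): the state, without advancing time (a new reading comes with each control period).
- ctrl.grab_frame(name): name is "scene" or "top"; returns a dict with "color" (420x560x3 uint8, red, green, blue), "range_z" (420x560 float32, m along the optical axis (not along the pixel's ray), 0 where there is no reading), "fx", "fy", "cx", "cy" (pixels), "position" and "attitude" of the camera in the world. Camera axes: x right, y down, z forward; pixel columns grow to the right and rows downward; lengths in m; the calibration is good to about 2 mm. A picture is of the moment at which its call begins.
- ctrl.finish_job(): hands the job in, once; it reports no verdict.
The state is a dict: "time_s": time; "joint_positions": joint angles; "qd": joint speeds; "joint_efforts": joint torques, N m; "position": TCP position; "eef_rot": TCP orientation; "contact_force": force on the tool from outside, world axes, zero at the start; "wrist_torque": the same for the moment, N m; "grip_width": opening from 0.0 (shut) to 1.0 (fully open).
Only numpy, scipy, OpenCV 4.12 (cv2) and the standard library are available. Lean on these libraries where they do the work, as an engineer would, in place of code of your own. Each camera call takes 0.05 s, during which the arm holds its last target.

## Working session

There is one attempt and no reset: what is moved stays moved. The work goes in short steps, Python scripts to look and compute and a tool call to move; the robot and the scene stay as the last step left them, time stands still between calls to the robot, and variables do not carry over. Pictures are saved under pics/ and viewed, and the job is handed in when it is done.

Besides the shell and the picture viewer there is one more tool, called after "Emit:" as name([rows], argument=value, ...), one row to a line, values as JSON. carry_out: Moves the arm, as the interface text tells. Scaled input: -1 to 1 covers 0.6 m each way for a shift and 90 degrees each way for a turn. Its arguments: {"type":"object","properties":{"increments":{"type":"array"},"grip_force":{"type":"number"}},"required":["increments"]}

```bash
mkdir -p pics; ls
cat > h.py <<'E'
import numpy as np, cv2
from plant import ctrl
from scipy.spatial.transform import Rotation as R
def rot(a):
    a=np.array(a,float)
    if a.shape==(3,3): return a
    if a.size==3: return R.from_euler('xyz',a).as_matrix()
    return R.from_quat(a).as_matrix()
def grab(n,save=None):
    f=ctrl.grab_frame(n)
    if save: cv2.imwrite('pics/'+save,cv2.cvtColor(f['color'],cv2.COLOR_RGB2BGR))
    return f
def cloud(f):
    z=f['range_z'];v,u=np.mgrid[:z.shape[0],:z.shape[1]]
    P=np.stack([(u-f['cx'])/f['fx']*z,(v-f['cy'])/f['fy']*z,z],-1)
    P=P@rot(f['attitude']).T+np.array(f['position']); P[z==0]=np.nan
    return P
def ray(f,u,v,h):
    d=rot(f['attitude'])@np.array([(u-f['cx'])/f['fx'],(v-f['cy'])/f['fy'],1]);p=np.array(f['position'])
    return p+d*(h-p[2])/d[2]
E
python3 - <<'E'
from h import *
for n in('scene','top'):
    f=grab(n,n+'0.png'); print({k:f[k] for k in f if k not in('color','range_z')})
    np.savez('/tmp/'+n+'0.npz',**f)
    P=cloud(f);print(P[::60,::80].round(3)[:,:,2])
print(ctrl.get_obs(), ctrl.tcp_to_tips)
E
```

```text
pics
{'fx': 481.1170422048107, 'fy': 481.1170422048107, 'cx': 278.1088531980987, 'cy': 205.78782923958042, 'position': array([ 0.87624131, -0.4949959 ,  0.90057546]), 'attitude': array([-2.51753947,  0.00733768,  0.56643042])}
[[-0.208  0.377  0.003 -0.002  0.008  0.002 -0.001]
 [-0.     0.261  0.001  0.002 -0.     0.006  0.032]
 [-0.     0.106 -0.001  0.002  0.035  0.002  0.147]
 [ 0.002 -0.001 -0.    -0.001  0.011 -0.002  0.005]
 [ 0.002  0.001 -0.003  0.003  0.032  0.003  0.086]
 [-0.002 -0.003  0.005  0.     0.     0.11   0.111]
 [-0.     0.001  0.027  0.029  0.001  0.002 -0.754]]
{'fx': 507.4380732309468, 'fy': 507.4380732309468, 'cx': 279.3973907568918, 'cy': 214.53244372028036, 'position': array([0.41635414, 0.00623008, 1.49766627]), 'attitude': array([-3.03101636, -0.01458142, -1.58471382])}
[[-0.743 -0.742 -0.736 -0.752 -0.745 -0.735 -0.751]
 [-0.75  -0.755 -0.753 -0.753 -0.747 -0.75  -0.741]
 [ 0.001 -0.002 -0.002  0.108  0.002  0.094  0.002]
 [ 0.066  0.001 -0.002  0.008 -0.002  0.001 -0.001]
 [ 0.003  0.001  0.034 -0.001  0.007  0.017  0.015]
 [ 0.112  0.006  0.028  0.013 -0.    -0.    -0.004]
 [ 0.618 -0.001  0.    -0.    -0.007 -0.     0.001]]
{'time_s': 0.1, 'joint_positions': array([-1.1939077 ,  0.38416318,  0.01635766,  1.37103535, -0.00632093,
        1.38817227, -0.04650634]), 'qd': array([-0.00028629, -0.00156542,  0.00154381, -0.0027579 , -0.00071552,
        0.00144623,  0.00041605]), 'joint_efforts': array([ 3.06508889e-03, -6.29128504e+01,  8.47187620e-01, -3.72756565e+01,
        1.67153747e-02,  1.04322651e-02,  1.29062107e-05]), 'position': array([0.26584695, 0.56513582, 0.21957925]), 'eef_rot': array([-3.13986248e+00, -3.05120812e-06,  2.70187348e+00]), 'contact_force': array([-0.19674277,  1.56354463, -0.37528911]), 'wrist_torque': array([-0.02120249,  0.02576636,  0.02403693]), 'grip_width': 1.0020416322390027} 0.017
```

View pics/scene0.png

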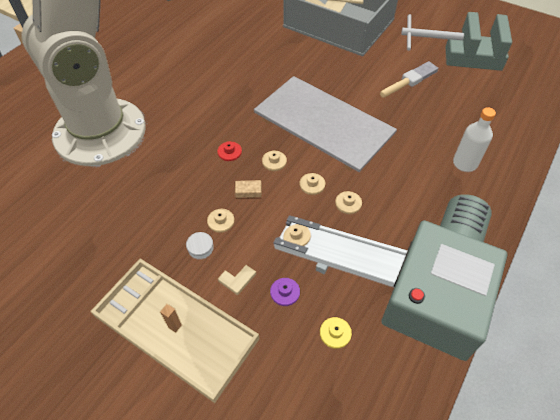

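View pics/top0.png

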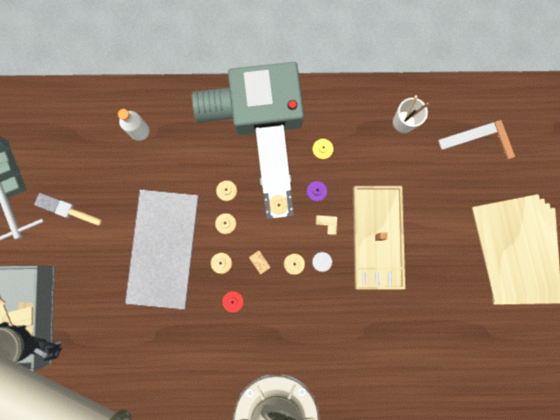

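The scene view shows four loose pale wheels at (274,160), (312,183), (348,202) and (221,220), with the jammed wheel at (296,235). The tray is at about (175,325) and the stand at (325,120). The top view shows the same wheels at (227,190), (225,223), (221,263) and (294,264), with the jam at (279,204). Next I'll measure these.

```bash
cat >> h.py <<'E'
def pale(f):
    hsv=cv2.cvtColor(f['color'],cv2.COLOR_RGB2HSV)
    m=cv2.inRange(hsv,(10,40,165),(28,150,255))
    return m
def wheels(f,verbose=True,zt=0.008,amin=150,amax=3000):
    # silhouettes of pale things -> ellipse -> centre at flange top
    m=cv2.morphologyEx(pale(f),cv2.MORPH_CLOSE,np.ones((7,7)))
    cs,_=cv2.findContours(m,cv2.RETR_EXTERNAL,cv2.CHAIN_APPROX_NONE);out=[]
    for c in cs:
        a=cv2.contourArea(c)
        if a<amin or a>amax: continue
        Q=np.array([ray(f,u,v,zt)[:2] for u,v in c[:,0]],np.float32)
        (x,y),r=cv2.minEnclosingCircle(Q)
        (ex,ey),(e1,e2),_=cv2.fitEllipse(Q)
        u,v=c[:,0].mean(0)
        out.append((ex,ey,e1,e2,r,u,v))
        if verbose: print('px %.0f %.0f a%.0f  ell %.4f %.4f  d %.4f %.4f r %.4f encl %.4f %.4f'%(u,v,a,ex,ey,e1,e2,r,x,y))
    return out
E
python3 - <<'E'
from h import *
for n in('scene','top'):
    f=dict(np.load('/tmp/'+n+'0.npz'));print(n);wheels(f)
    cv2.imwrite('pics/m_%s.png'%n,pale(f))
    P=cloud(f)
    # tray walls: height near 26mm pale; stand by grey and height
    hsv=cv2.cvtColor(f['color'],cv2.COLOR_RGB2HSV)
    z=P[...,2]
    st=((hsv[...,1]<40)&(abs(z-.03)<.008)&(P[...,0]<.75)).astype(np.uint8)*255
    st=cv2.morphologyEx(st,cv2.MORPH_OPEN,np.ones((5,5)))
    cs,_=cv2.findContours(st,cv2.RETR_EXTERNAL,cv2.CHAIN_APPROX_NONE)
    c=max(cs,key=cv2.contourArea)
    Q=np.array([ray(f,u,v,.03)[:2] for u,v in c[:,0]],np.float32);print('stand',cv2.minAreaRect(Q))
    tr=cv2.inRange(hsv,(10,40,120),(30,180,255)); tr=cv2.morphologyEx(tr,cv2.MORPH_CLOSE,np.ones((7,7)))
    cs,_=cv2.findContours(tr,cv2.RETR_EXTERNAL,cv2.CHAIN_APPROX_NONE)
    for c in cs:
        if cv2.contourArea(c)>3500:
            for h in(.0,.026):
                Q=np.array([ray(f,u,v,h)[:2] for u,v in c[:,0]],np.float32);print('tray?',h,cv2.minAreaRect(Q))
    # post top
    p=(abs(z-.084)<.012)&(P[...,0]>.3)&(P[...,0]<.7)&(P[...,1]<0)&(P[...,1]>-.45)
    v,u=np.nonzero(p);print('post',len(v),np.nanmedian(P[p],0),u.mean() if len(u) else 0,v.mean() if len(v) else 0)
E
```

```text
scene
px 336 332 a714  ell 0.7788 -0.1486  d 0.0583 0.0598 r 0.0307 encl 0.7789 -0.1486
px 237 277 a481  ell 0.5516 -0.1569  d 0.0510 0.0725 r 0.0391 encl 0.5478 -0.1511
px 297 235 a418  ell 0.6023 0.0009  d 0.0520 0.0600 r 0.0314 encl 0.6011 -0.0005
px 220 219 a456  ell 0.4357 -0.0568  d 0.0591 0.0599 r 0.0312 encl 0.4360 -0.0565
px 348 201 a424  ell 0.6558 0.1404  d 0.0592 0.0600 r 0.0312 encl 0.6561 0.1405
px 248 186 a290  ell 0.4351 0.0542  d 0.0397 0.0736 r 0.0345 encl 0.4344 0.0535
px 312 183 a390  ell 0.5575 0.1437  d 0.0595 0.0601 r 0.0311 encl 0.5574 0.1434
px 274 160 a350  ell 0.4417 0.1567  d 0.0596 0.0601 r 0.0315 encl 0.4412 0.1565
px 334 2 a250  ell 0.2894 0.8458  d 0.0627 0.2581 r 0.0940 encl 0.2316 0.8469
stand ((0.4866763949394226, 0.3217270076274872), (0.17620594799518585, 0.33182793855667114), 83.745849609375)
tray? 0.0 ((0.39905714988708496, 0.19594454765319824), (1.8336968421936035, 1.309785008430481), 31.756807327270508)
tray? 0.026 ((0.4128337502479553, 0.17599713802337646), (1.7807574272155762, 1.2719712257385254), 31.756816864013672)
post 151 [ 0.5119788  -0.
[... 756 characters left out ...]
07 r 0.0317 encl 0.6557 0.1394
px 323 148 a302  ell 0.7802 -0.1508  d 0.0594 0.0610 r 0.0325 encl 0.7800 -0.1503
px 503 137 a269  ell 0.8117 -0.6956  d 0.0314 0.1479 r 0.0626 encl 0.8000 -0.6907
px 416 107 a214  ell 0.9028 -0.4358  d 0.0690 0.0754 r 0.0438 encl 0.9013 -0.4338
stand ((0.4852653741836548, 0.3220714330673218), (0.1706255078315735, 0.3292946219444275), 83.64503479003906)
tray? 0.0 ((0.5072430968284607, -0.027843058109283447), (1.7134755849838257, 1.0356069803237915), 89.54231262207031)
tray? 0.026 ((0.505665123462677, -0.02725142240524292), (1.6837291717529297, 1.01762855052948), 89.54231262207031)
post 63 [ 0.50930375 -0.30635051  0.08335913] 383.1904761904762 235.5873015873016
```

Run:
```python
import cv2
a=cv2.imread('pics/top0.png');cv2.imwrite('pics/z1.png',cv2.resize(a[170:310,200:420],None,fx=3.5,fy=3.5,interpolation=cv2.INTER_CUBIC))
a=cv2.imread('pics/scene0.png');cv2.imwrite('pics/z2.png',cv2.resize(a[200:400,80:350],None,fx=2.9,fy=2.9,interpolation=cv2.INTER_CUBIC))
```

```text
(no output)
```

View pics/z1.png

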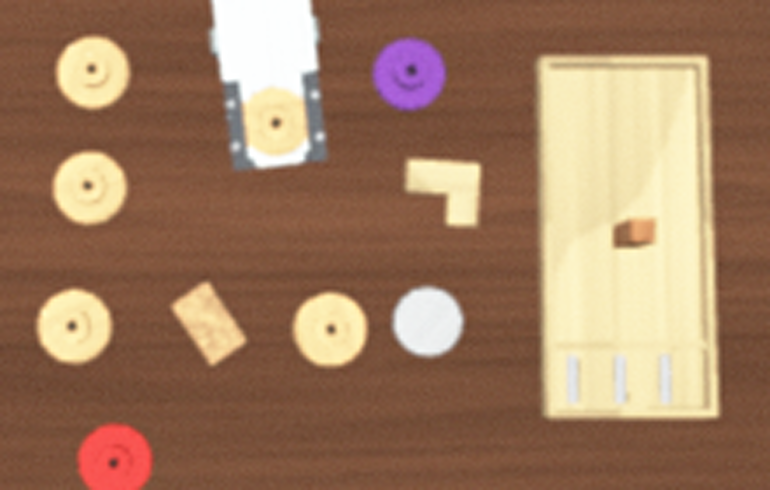

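View pics/z2.png

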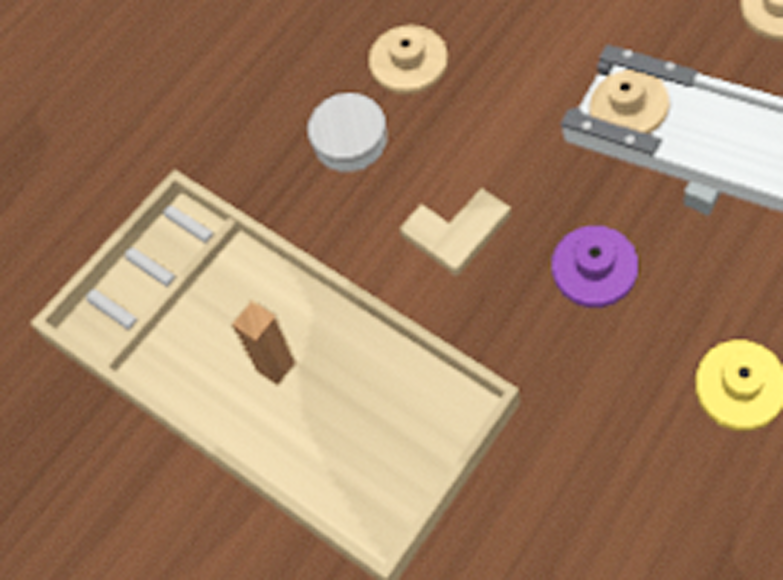

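Run:
```python
from h import *
for n in('scene','top'):
    f=dict(np.load('/tmp/'+n+'0.npz'));print(n)
    hsv=cv2.cvtColor(f['color'],cv2.COLOR_RGB2HSV);P=cloud(f);x,y,z=P[...,0],P[...,1],P[...,2]
    tr=cv2.inRange(hsv,(15,40,130),(30,150,255)); roi=((y<-.20)&(y>-.42)&(x>.3)&(x<.72)).astype(np.uint8)*255
    tr=cv2.morphologyEx(tr&roi,cv2.MORPH_CLOSE,np.ones((5,5)));tr=cv2.morphologyEx(tr,cv2.MORPH_OPEN,np.ones((3,3)))
    c=max(cv2.findContours(tr,cv2.RETR_EXTERNAL,cv2.CHAIN_APPROX_NONE)[0],key=cv2.contourArea)
    hull=cv2.convexHull(c)
    ap=cv2.approxPolyDP(hull,6,True)[:,0]
    print('corners px',ap.tolist());print(np.array([ray(f,u,v,.026)[:2] for u,v in ap]).round(4).tolist())
    Q=np.array([ray(f,u,v,.026)[:2] for u,v in c[:,0]],np.float32);print(cv2.minAreaRect(Q))
    # rim points by depth
    p=(tr>0)&(abs(z-.026)<.006);
    # post
    pm=cv2.inRange(hsv,(5,100,60),(16,255,255)); 
    p=(abs(z-.084)<.006)&(y<-.25)&(y>-.36)&(x>.45)&(x<.56)
    v,u=np.nonzero(p);pts=np.array([ray(f,a,b,.084)[:2] for a,b in zip(u,v)],np.float32);print('post',len(pts),cv2.minAreaRect(pts), pts.mean(0))
    # dark lips
    lip=((hsv[...,2]<110)&(hsv[...,1]<90)&(x>.55)&(x<.70)&(abs(y)<.08)&(z>.012)).astype(np.uint8)*255
    cs=cv2.findContours(lip,cv2.RETR_EXTERNAL,cv2.CHAIN_APPROX_NONE)[0]
    for c in cs:
        if cv2.contourArea(c)>25: 
            m=np.zeros_like(lip);cv2.drawContours(m,[c],-1,255,-1);print('lip',cv2.contourArea(c),c[:,0].mean(0),np.nanmedian(P[m>0],0).round(4),cv2.minAreaRect(P[m>0][:,:2].astype(np.float32)))
    # chute white surface
    w=((hsv[...,1]<40)&(hsv[...,2]>170)&(x>.57)&(x<.84)&(abs(y)<.09)&(z>.01)&(z<.08)).astype(np.uint8)*255
    w=cv2.morphologyEx(w,cv2.MORPH_OPEN,np.ones((3,3)));pp=P[w>0]
    for a in np.arange(.58,.84,.03):
        s=pp[abs(pp[:,0]-a)<.006]
        if len(s): print('%.2f'%a, s[:,1].min().round(4),s[:,1].max().round(4),np.median(s[:,2]).round(4))
    # hub of jam: dark hole
    pm=pale(f);
    g=hsv[...,2]; roi=(x>.57)&(x<.66)&(abs(y+0.007)<.025)&(z>.025); d=roi&(g<110)&(abs(y+.007)<.02)
    v,u=np.nonzero(d);print('hole',len(u),u.mean(),v.mean(),np.nanmedian(P[d],0))
```

```text
scene
corners px [[139, 259], [258, 333], [215, 402], [91, 312]]
[[0.3611, -0.2361], [0.6592, -0.2362], [0.6652, -0.3789], [0.3619, -0.3742]]
((0.5124498009681702, -0.30690884590148926), (0.14508849382400513, 0.3075340688228607), 89.31208038330078)
post 132 ((0.5112689733505249, -0.3056246340274811), (0.020732877776026726, 0.021901389583945274), 89.18941497802734) [ 0.51134604 -0.3054714 ]
0.64 -0.0357 0.0295 0.0284
0.67 -0.0469 0.0346 0.0339
0.70 -0.0467 0.038 0.0392
0.73 -0.039 0.0404 0.0444
0.76 -0.0374 0.0436 0.0498
0.79 -0.033 0.0463 0.0552
0.82 -0.0305 0.0497 0.0604
hole 19 293.42105263157896 224.0 [0.58787477 0.0098287  0.03259885]
top
corners px [[400, 185], [405, 288], [356, 289], [353, 187]]
[[0.6627, -0.3742], [0.362, -0.3766], [0.3611, -0.235], [0.6583, -0.2352]]
((0.5116401314735413, -0.3054661154747009), (0.14809121191501617, 0.30350956320762634), 89.38377380371094)
post 55 ((0.5104109048843384, -0.30709898471832275), (0.01991584710776806, 0.019624074921011925), 89.25469970703125) [ 0.51068395 -0.30726475]
0.58 -0.0372 0.0099 0.0185
0.64 -0.0373 0.0265 0.0301
0.67 -0.0467 0.0354 0.0331
0.70 -0.0476 0.0344 0.0389
0.73 -0.0413 0.037 0.0448
0.76 -0.0358 0.0395 0.0504
0.79 -0.0331 0.042 0.0554
0.82 -0.0307 0.0471 0.0607
hole 0 nan nan [nan nan nan]<stdin>:33: RuntimeWarning: Mean of empty slice.
  ret = ret.dtype.type(ret / rcount)
  return np.nanmean(a, axis, out=out, keepdims=keepdims)
```

Run:
```python
from h import *
f=dict(np.load('/tmp/top0.npz'));g=dict(np.load('/tmp/scene0.npz'))
print(ray(f,278.9,204.9,.047),ray(g,295.9,230,.047))
def hole(f,u,v,h):
    gr=cv2.cvtColor(f['color'],cv2.COLOR_RGB2GRAY).astype(float);u=int(u);v=int(v)
    s=gr[v-5:v+6,u-5:u+6];w=np.clip(np.median(s)-35-s,0,None);vv,uu=np.mgrid[v-5:v+6,u-5:u+6]
    uu=(w*uu).sum()/w.sum();vv=(w*vv).sum()/w.sum();print(uu,vv,ray(f,uu,vv,h).round(4))
hole(f,279,205,.047);hole(g,296,230,.047)
# lip corners in crops
for z,nm,b in((f,'top',(180,240,250,310)),(g,'scene',(205,265,260,340))):
    a=z['color'][b[0]:b[1],b[2]:b[3]][...,::-1];cv2.imwrite('pics/jam_%s.png'%nm,cv2.resize(a,None,fx=9,fy=9,interpolation=cv2.INTER_CUBIC))
```

```text
[ 0.60508066 -0.01611889  0.047     ] [ 0.60667079 -0.01284912  0.047     ]
278.3826815642458 204.67877094972067 [ 0.6057 -0.0146  0.047 ]
295.9731081926204 231.2439024390244 [ 0.6084 -0.0154  0.047 ]
```

View pics/jam_top.png

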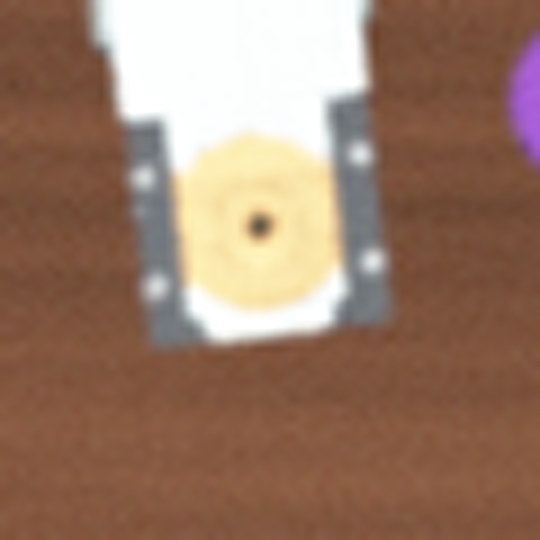

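View pics/jam_scene.png

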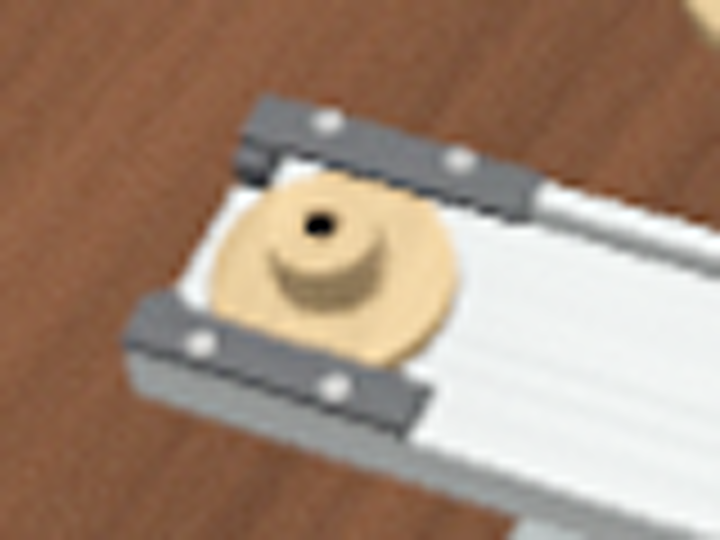

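Run:
```python
from h import *
f=dict(np.load('/tmp/top0.npz'))
g=dict(np.load('/tmp/scene0.npz'))
c=[ray(f,*p) for p in ((266.7,218.3,.030),(293.6,215.3,.030),(290.9,190.6,.043),(263.9,193.3,.043))]
print(np.array(c).round(4)); m0=(c[0]+c[1])/2;m1=(c[2]+c[3])/2;print(m0,m1,np.degrees(np.arctan2(*(m1-m0)[[1,0]])),np.linalg.norm((m1-m0)[:2]))
b=[(265,100),(127,330),(540,180),(410,435)]
b=[(u/9+260,v/9+205) for u,v in b]
c=[ray(g,*p,h) for p,h in zip(b,(.03,.03,.043,.043))];print(np.array(c).round(4));m0=(c[0]+c[1])/2;m1=(c[2]+c[3])/2;print(m0,m1,np.degrees(np.arctan2(*(m1-m0)[[1,0]])))
```

```text
[[ 0.5684  0.0196  0.03  ]
 [ 0.5763 -0.0588  0.03  ]
 [ 0.647  -0.0516  0.043 ]
 [ 0.64    0.0268  0.043 ]]
[ 0.57235125 -0.01956325  0.03      ] [ 0.64350155 -0.01238194  0.043     ] 5.763432430323499 0.07151179479782761
[[ 0.5705  0.0202  0.03  ]
 [ 0.5775 -0.0529  0.03  ]
 [ 0.6423  0.0276  0.043 ]
 [ 0.6516 -0.0487  0.043 ]]
[ 0.57400971 -0.01634605  0.03      ] [ 0.64698417 -0.01052869  0.043     ] 4.557853160860313
```

The jam's hub top is at about (0.6065, -0.015, 0.047), and the two views agree within 3 mm. Chute yaw is about 5.7°. The tray centre is at (0.511, -0.3065) with yaw near 0, and the stand is at (0.4855, 0.322) with yaw -6.3°. I'll start by going above the jammed wheel with the jaws across the chute.

Emit:
carry_out([
  {"fingers": 0.6, "delta_pos": [0.05, -0.09, -0.01], "roll": 0.05},
  {"fingers": 0.6, "delta_pos": [0.11, -0.18, -0.02], "roll": 0.1},
  {"fingers": 0.6, "delta_pos": [0.17, -0.28, -0.03], "roll": 0.15},
  {"fingers": 0.6, "delta_pos": [0.23, -0.38, -0.05], "roll": 0.2},
  {"fingers": 0.6, "delta_pos": [0.29, -0.48, -0.07], "roll": 0.25},
  {"fingers": 0.6, "delta_pos": [0.35, -0.58, -0.09], "roll": 0.3},
  {"fingers": 0.6, "delta_pos": [0.41, -0.68, -0.11], "roll": 0.343},
  {"fingers": 0.6, "delta_pos": [0.47, -0.78, -0.13], "roll": 0.343},
  {"fingers": 0.6, "delta_pos": [0.52, -0.88, -0.15], "roll": 0.343},
  {"fingers": 0.6, "delta_pos": [0.567, -0.968, -0.167], "roll": 0.343},
], grip_force=25)

```text
time_s: 1.35
position: [0.5803, 0.0322, 0.1294]
eef_rot: [3.142, -0.0, -3.042]
contact_force: [0.7, 0.5, -0.1]
grip_width: 0.599
```

Emit:
carry_out([
  {"fingers": 0.6, "delta_pos": [0, 0, 0], "roll": 0},
  {"fingers": 0.6, "delta_pos": [0, 0, 0], "roll": 0},
  {"fingers": 0.6, "delta_pos": [0, 0, 0], "roll": 0},
])

```text
time_s: 1.72
position: [0.5795, 0.0358, 0.13]
eef_rot: [3.141, -0.0, -3.04]
contact_force: [-0.8, 0.8, 0.4]
grip_width: 0.599
```

```bash
cat > st.py <<'E'
from h import *
import sys
s=ctrl.get_obs();print(round(s['time_s'],2),s['position'].round(4),np.degrees(s['eef_rot']).round(2),'F',s['contact_force'].round(2),'w',round(s['grip_width'],3),'q',s['joint_positions'].round(2))
for n in sys.argv[1:]: 
    k,name=n.split(':');f=grab(k,name+'.png');np.savez('/tmp/'+k+'1.npz',**f)
E
python3 st.py scene:s1
```

```text
1.73 [0.5795 0.0358 0.13  ] [ 1.7995e+02 -1.0000e-02 -1.7417e+02] F [-0.81  0.79  0.37] w 0.599 q [-0.36  0.35  0.31  1.64 -0.12  1.17  1.65]
```

View pics/s1.png

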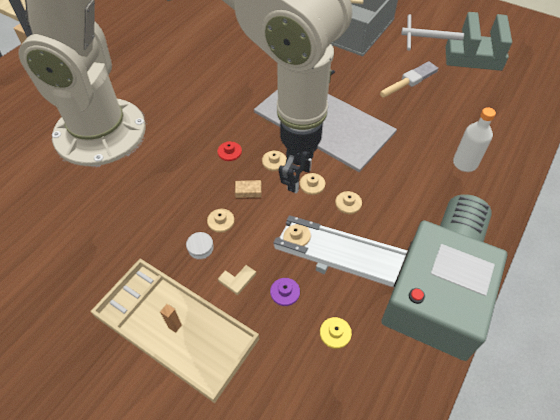

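The scene view shows the gripper at about (297,175), near the third wheel and still 5 cm short of the jam because the move was speed-limited. Next I shift over the hub and descend.

Emit:
carry_out([
  {"fingers": 0.6, "delta_pos": [0.022, -0.045, 0], "roll": 0},
  {"fingers": 0.6, "delta_pos": [0.045, -0.085, 0], "roll": 0},
  {"fingers": 0.6, "delta_pos": [0.045, -0.085, 0], "roll": 0},
  {"fingers": 0.6, "delta_pos": [0.045, -0.085, -0.03], "roll": 0},
  {"fingers": 0.6, "delta_pos": [0.045, -0.085, -0.06], "roll": 0},
  {"fingers": 0.6, "delta_pos": [0.045, -0.085, -0.08], "roll": 0},
  {"fingers": 0.6, "delta_pos": [0.045, -0.085, -0.08], "roll": 0},
])

```text
time_s: 2.65
position: [0.6056, -0.0167, 0.0802]
eef_rot: [3.141, -0.003, -3.042]
contact_force: [-0.5, 0.4, 0.5]
grip_width: 0.601
```

```bash
python3 st.py scene:s2 top:t2; python3 -c "
import cv2
a=cv2.imread('pics/s2.png');cv2.imwrite('pics/s2z.png',cv2.resize(a[130:290,220:420],None,fx=3.8,fy=3.6,interpolation=cv2.INTER_CUBIC))"
```

```text
2.65 [ 0.6056 -0.0167  0.0802] [ 179.99   -0.18 -174.29] F [-0.52  0.4   0.52] w 0.601 q [-0.27  0.46  0.32  1.62 -0.16  1.1   1.77]
```

View pics/s2z.png

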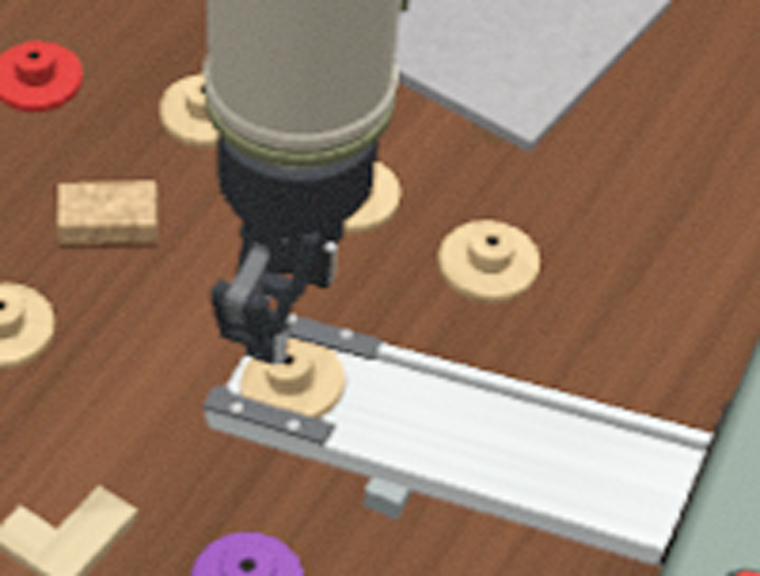

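The gripper is above the jammed hub (hole at zoom pixel (289,357)) and the lips are clear. I descend until the tips are just above the lips, then close.

Emit:
carry_out([
  {"fingers": 0.6, "delta_pos": [0.002, 0.003, -0.018], "roll": 0},
  {"fingers": 0.6, "delta_pos": [0.002, 0.003, -0.036], "roll": 0},
  {"fingers": 0.6, "delta_pos": [0.002, 0.003, -0.036], "roll": 0},
])

```text
time_s: 3.12
position: [0.6071, -0.0153, 0.0589]
eef_rot: [3.142, -0.002, -3.043]
contact_force: [-0.1, 0.1, 0.8]
grip_width: 0.599
```

Emit:
carry_out([
  {"fingers": 0.15, "delta_pos": [0, 0, 0], "roll": 0},
  {"fingers": 0.15, "delta_pos": [0, 0, 0], "roll": 0},
  {"fingers": 0.15, "delta_pos": [0, 0, 0], "roll": 0},
  {"fingers": 0.15, "delta_pos": [0, 0, 0], "roll": 0},
  {"fingers": 0.15, "delta_pos": [0, 0, 0], "roll": 0},
])

```text
time_s: 3.75
position: [0.608, -0.0153, 0.0604]
eef_rot: [-3.142, 0.0, -3.043]
contact_force: [0.2, 0.6, -0.1]
grip_width: 0.154
```

```bash
python3 st.py scene:s3; python3 -c "
import cv2
a=cv2.imread('pics/s3.png');cv2.imwrite('pics/s3z.png',cv2.resize(a[190:290,250:390],None,fx=5.6,fy=5.6,interpolation=cv2.INTER_CUBIC))"
```

```text
3.75 [ 0.608  -0.0153  0.0604] [-180.      0.   -174.33] F [ 0.19  0.63 -0.09] w 0.154 q [-0.26  0.48  0.31  1.63 -0.17  1.06  1.77]
```

View pics/s3z.png

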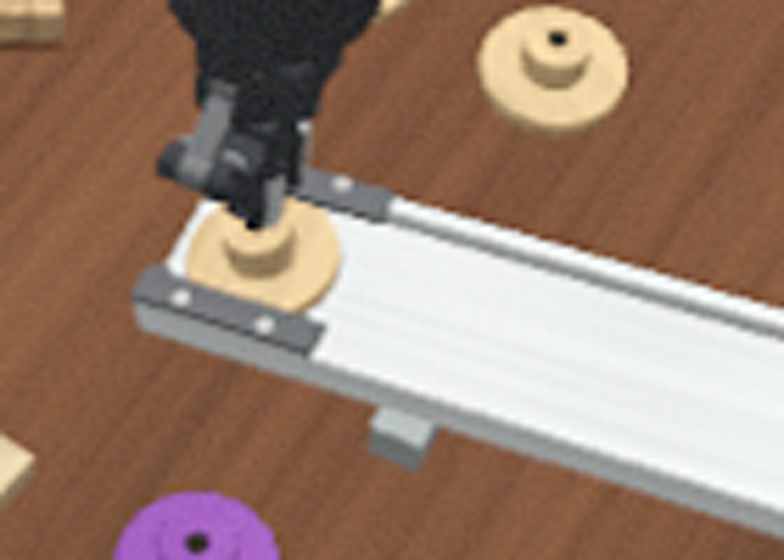

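The jaws shut at 0.15 above the hub top, so the grip needs to be deeper, but there they would touch the lips. Instead I'll push the hub up the slot from below with shut fingers, where there is 50 mm of room.

Emit:
carry_out([
  {"fingers": 0, "delta_pos": [0, 0, 0.025], "roll": 0},
  {"fingers": 0, "delta_pos": [-0.03, -0.003, 0.025], "roll": 0},
  {"fingers": 0, "delta_pos": [-0.06, -0.006, 0.025], "roll": 0},
  {"fingers": 0, "delta_pos": [-0.06, -0.006, 0.025], "roll": 0},
  {"fingers": 0, "delta_pos": [-0.06, -0.006, 0.0], "roll": 0},
  {"fingers": 0, "delta_pos": [-0.06, -0.006, -0.018], "roll": 0},
  {"fingers": 0, "delta_pos": [-0.06, -0.006, -0.018], "roll": 0},
])

```text
time_s: 4.68
position: [0.5711, -0.0189, 0.0477]
eef_rot: [-3.141, -0.003, -3.042]
contact_force: [-0.2, 0.5, -1.0]
grip_width: -0.003
```

```bash
python3 st.py scene:s4; python3 -c "
import cv2
a=cv2.imread('pics/s4.png');cv2.imwrite('pics/s4z.png',cv2.resize(a[190:290,250:390],None,fx=5.6,fy=5.6,interpolation=cv2.INTER_CUBIC))"
```

```text
4.67 [ 0.5711 -0.0189  0.0477] [-179.99   -0.18 -174.32] F [-0.18  0.53 -0.95] w -0.003 q [-0.27  0.43  0.32  1.74 -0.15  1.    1.77]
```

View pics/s4z.png

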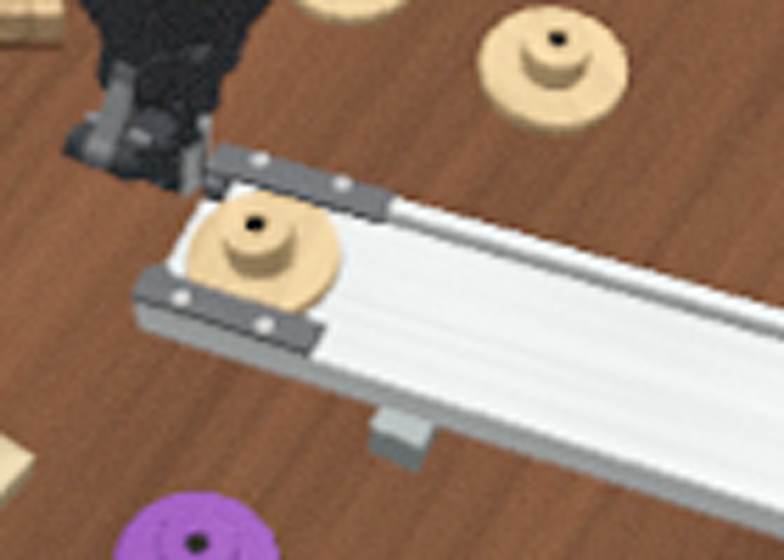

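Run:
```python
from h import *
g=dict(np.load('/tmp/scene0.npz'));A=rot(g['attitude']);p=np.array(g['position'])
for q in [(.5711,-.0189,.0307),(.5711,-.0189,.036),(.5711,-.0189,.042),(.5711,-.0189,.0477),(.606,-.015,.047),(.571,-.018,.016)]:
    c=A.T@(np.array(q)-p);u=g['fx']*c[0]/c[2]+g['cx'];v=g['fy']*c[1]/c[2]+g['cy'];print(q,u.round(1),v.round(1),'zoom',((u-250)*5.6).round(),((v-190)*5.6).round())
f=dict(np.load('/tmp/scene1.npz'));P=cloud(f);z=P[...,2]
m=(P[...,0]>.54)&(P[...,0]<.6)&(P[...,1]>-.06)&(P[...,1]<.03)&(f['color'].max(-1)<70)
for y in range(205,232,2):
    r=m[y]
    if r.any(): print(y,np.nonzero(r)[0][[0,-1]],np.nanmedian(P[y][r],0).round(4))
```

```text
(0.5711, -0.0189, 0.0307) 280.1 228.7 zoom 169.0 217.0
(0.5711, -0.0189, 0.036) 280.1 227.4 zoom 169.0 209.0
(0.5711, -0.0189, 0.042) 280.1 225.8 zoom 169.0 201.0
(0.5711, -0.0189, 0.0477) 280.1 224.4 zoom 169.0 192.0
(0.606, -0.015, 0.047) 295.1 230.6 zoom 253.0 227.0
(0.571, -0.018, 0.016) 280.4 232.1 zoom 170.0 236.0
205 [274 288] [ 0.5863 -0.038   0.1511]
207 [274 288] [ 0.5858 -0.0353  0.1406]
209 [274 287] [ 0.5806 -0.0305  0.126 ]
211 [280 284] [ 0.5835 -0.0303  0.1208]
213 [281 284] [ 0.5838 -0.029   0.1106]
215 [277 284] [ 0.5836 -0.0297  0.1048]
217 [277 281] [ 0.5871 -0.0476  0.1232]
219 [277 281] [ 0.5875 -0.0468  0.1147]
221 [277 281] [ 0.5876 -0.0486  0.1109]
223 [279 281] [ 0.5772 -0.0287  0.0702]
225 [288 288] [0.5773 0.0034 0.0217]
```

Run:
```python
from h import *
for n in ('scene','top'):
    f=grab(n,'x_%s.png'%n);P=cloud(f)
    m=(abs(P[...,0]-.575)<.06)&(abs(P[...,1]+.02)<.07)&(P[...,2]>.05)&(P[...,2]<.2)
    v,u=np.nonzero(m);print(n,m.sum())
    for z in np.arange(.05,.16,.01):
        k=m&(P[...,2]>z)&(P[...,2]<=z+.01)
        if k.any(): q=P[k];print('%.2f'%z,k.sum(),q.min(0).round(3),q.max(0).round(3))
    a=f['color'][195:235,255:300][...,::-1] if n=='scene' else f['color'][170:250,240:320][...,::-1]
    cv2.imwrite('pics/xz_%s.png'%n,cv2.resize(a,None,fx=14 if n=='scene' else 7,fy=14 if n=='scene' else 7,interpolation=cv2.INTER_NEAREST))
```

```text
scene 732
0.05 18 [ 0.605 -0.023  0.05 ] [ 0.619 -0.003  0.053]
0.06 11 [ 0.579 -0.026  0.061] [ 0.584 -0.011  0.07 ]
0.07 27 [ 0.571 -0.031  0.071] [ 0.584 -0.011  0.08 ]
0.08 14 [ 0.579 -0.028  0.08 ] [ 0.584 -0.01   0.089]
0.09 5 [ 0.582 -0.023  0.09 ] [ 0.584 -0.01   0.095]
0.10 28 [ 0.573 -0.038  0.101] [0.588 0.009 0.109]
0.11 60 [ 0.567 -0.053  0.11 ] [0.589 0.019 0.12 ]
0.12 41 [ 0.571 -0.062  0.12 ] [0.591 0.012 0.13 ]
0.13 46 [ 0.582 -0.07   0.13 ] [ 0.591 -0.001  0.14 ]
0.14 71 [ 0.567 -0.079  0.14 ] [ 0.591 -0.005  0.15 ]
0.15 117 [ 0.556 -0.079  0.15 ] [ 0.594 -0.023  0.16 ]
top 0
```

View pics/xz_scene.png

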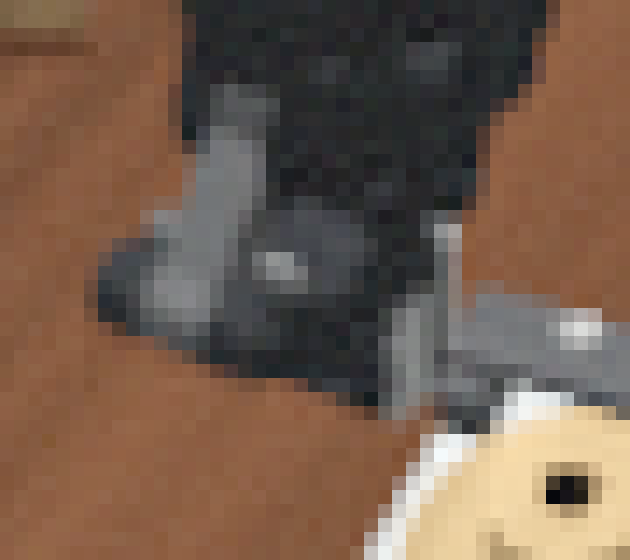

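View pics/xz_top.png

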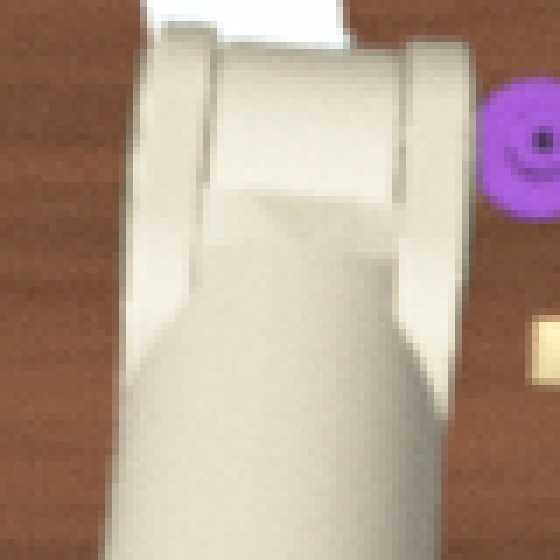

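Run:
```python
from h import *
f=dict(np.load('/tmp/scene1.npz'))
for z in (.03,.04,.05,.06,.07): print(z,ray(f,284,225,z).round(4),ray(f,269,220,z).round(4),ray(f,262,217.5,z).round(4))
P=cloud(f);print(P[218:228,276:292,2].round(3))
# raw obs everything
s=ctrl.get_obs();print(s['position'],s['eef_rot'],ctrl.tcp_to_tips,[a for a in dir(ctrl) if a[0]!='_'])
```

```text
0.03 [ 0.5728 -0.006   0.03  ] [ 0.5381 -0.0123  0.03  ] [ 0.5215 -0.0149  0.03  ]
0.04 [ 0.5763 -0.0116  0.04  ] [ 0.542  -0.0179  0.04  ] [ 0.5256 -0.0205  0.04  ]
0.05 [ 0.5798 -0.0172  0.05  ] [ 0.5459 -0.0234  0.05  ] [ 0.5297 -0.026   0.05  ]
0.06 [ 0.5833 -0.0228  0.06  ] [ 0.5498 -0.0289  0.06  ] [ 0.5338 -0.0315  0.06  ]
0.07 [ 0.5867 -0.0284  0.07  ] [ 0.5537 -0.0345  0.07  ] [ 0.5378 -0.037   0.07  ]
[[ 0.137  0.131  0.126  0.119  0.114  0.111  0.088  0.082  0.083  0.08
   0.076  0.067  0.032  0.034  0.03   0.031]
 [ 0.133  0.127  0.123  0.115  0.11   0.112  0.085  0.079  0.08   0.078
   0.07   0.064  0.032  0.034  0.033  0.033]
 [ 0.13   0.124  0.122  0.115  0.108  0.083  0.08   0.076  0.079  0.075
   0.07   0.034  0.031  0.035  0.031  0.033]
 [ 0.126  0.121  0.116  0.111  0.078  0.079  0.077  0.071  0.072  0.07
   0.065  0.026  0.027  0.027  0.031  0.033]
 [ 0.     0.069  0.067  0.071  0.077  0.077  0.074  0.066  0.07   0.067
   0.029  0.027  0.029  0.027  0.03   0.019]
 [ 0.001  0.001  0.     0.064  0.07   0.073  0.068  0.062  0.063  0.006
   0.023  0.022  0.028  0.029  0.025  0.02 ]
 [ 0.001  0.002  0.     0.     0.003  0.002 -0.     0.061  0.059 -0.001
   0.003  0.021  0.021  0.025  0.022  0.017]
 [ 0.001  0.003 -0.001  0.     0.     0.004 -0.002  0.003  0.    -0.001
  -0.001  0.02   0.022  0.019  0.018  0.026]
 [-0.001  0.001  0.     0.001  0.001 -0.001 -0.003  0.001  0.005  0.001
   0.019  0.014  0.015  0.018  0.026  0.031]
 [-0.001  0.002 -0.002  0.    -0.003  0.001 -0.002  0.001  0.    -0.
   0.017  0.019  0.028  0.026  0.026  0.046]]
[ 0.57222732 -0.01906397  0.04947732] [-3.14132221e+00 -1.62739265e-04 -3.04262876e+00] 0.017 ['Unreachable', 'finish_job', 'get_obs', 'grab_frame', 'tcp_to_tips']
```

The images put the shut fingertips at about z ≈ 0.058, while the stated offset would put them at 0.032. I'll go down in small steps and watch both force and picture.

Emit:
carry_out([
  {"fingers": 0, "delta_pos": [0, 0, -0.005], "roll": 0},
  {"fingers": 0, "delta_pos": [0, 0, -0.01], "roll": 0},
  {"fingers": 0, "delta_pos": [0, 0, -0.015], "roll": 0},
  {"fingers": 0, "delta_pos": [0, 0, -0.02], "roll": 0},
  {"fingers": 0, "delta_pos": [0, 0, -0.02], "roll": 0},
])

```text
time_s: 5.45
position: [0.5718, -0.019, 0.0372]
eef_rot: [-3.142, -0.001, -3.043]
contact_force: [0.9, 0.1, 0.2]
grip_width: 0.0
```

```bash
python3 st.py scene:s5; python3 -c "
import cv2
a=cv2.imread('pics/s5.png');cv2.imwrite('pics/s5z.png',cv2.resize(a[195:245,250:310],None,fx=11,fy=11,interpolation=cv2.INTER_CUBIC))"
```

```text
5.45 [ 0.5718 -0.019   0.0372] [-1.8000e+02 -3.0000e-02 -1.7433e+02] F [0.94 0.12 0.25] w 0.0 q [-0.27  0.44  0.31  1.75 -0.16  0.98  1.77]
```

View pics/s5z.png

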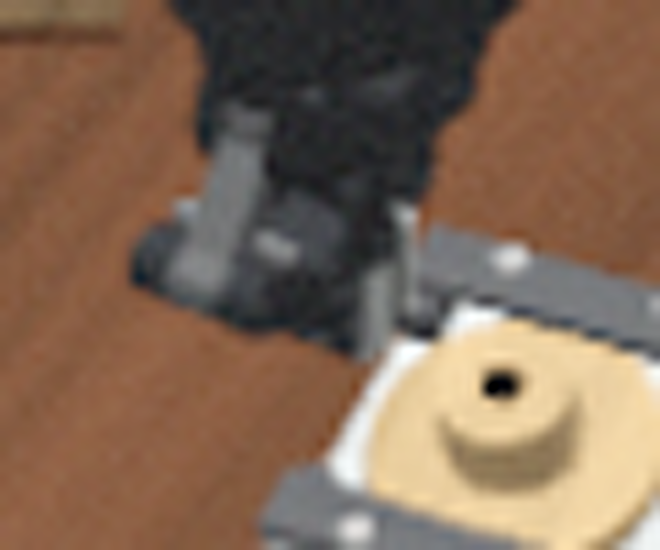

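No contact at a nominal tip height of 0.020, and the picture puts the tip at about 0.048. So the real tips sit about 11 mm above the reported TCP. I continue down gently.

Emit:
carry_out([
  {"fingers": 0, "delta_pos": [0, 0, -0.005], "roll": 0},
  {"fingers": 0, "delta_pos": [0, 0, -0.01], "roll": 0},
  {"fingers": 0, "delta_pos": [0, 0, -0.012], "roll": 0},
  {"fingers": 0, "delta_pos": [0, 0, -0.012], "roll": 0},
])

```text
time_s: 6.0
position: [0.5719, -0.019, 0.0302]
eef_rot: [-3.142, -0.0, -3.043]
contact_force: [-0.8, -0.7, 0.4]
grip_width: 0.001
```

```bash
python3 st.py scene:s6; python3 -c "
import cv2
a=cv2.imread('pics/s6.png');cv2.imwrite('pics/s6z.png',cv2.resize(a[195:245,250:310],None,fx=11,fy=11,interpolation=cv2.INTER_CUBIC))"
python3 - <<'E'
from h import *
f=dict(np.load('/tmp/scene1.npz'));P=cloud(f)
m=(abs(P[...,0]-.575)<.03)&(abs(P[...,1]+.02)<.04)&(f['color'].max(-1)<90)
print(P[222:234,274:292,2].round(3))
E
```

```text
6.0 [ 0.5719 -0.019   0.0302] [-1.8000e+02 -2.0000e-02 -1.7433e+02] F [-0.82 -0.69  0.44] w 0.001 q [-0.27  0.45  0.31  1.75 -0.16  0.96  1.78]
[[ 0.134  0.132  0.125  0.12   0.114  0.107  0.103  0.096  0.092  0.068
   0.067  0.069  0.063  0.055  0.028  0.028  0.027  0.018]
 [ 0.132  0.13   0.121  0.117  0.111  0.103  0.099  0.096  0.092  0.066
   0.066  0.065  0.06   0.052  0.028  0.03   0.024  0.021]
 [ 0.131  0.131  0.118  0.111  0.107  0.1    0.096  0.089  0.068  0.06
   0.062  0.063  0.056  0.05   0.022  0.025  0.02   0.019]
 [ 0.129  0.119  0.116  0.111  0.105  0.099  0.09   0.087  0.062  0.056
   0.058  0.058  0.05   0.015  0.017  0.022  0.018  0.029]
 [ 0.124  0.118  0.115  0.107  0.099  0.095  0.088  0.06   0.062  0.052
     nan  0.052  0.045  0.018  0.017  0.017  0.028  0.027]
 [-0.004 -0.001 -0.001 -0.     0.051  0.055  0.056  0.056  0.056  0.051
   0.052  0.053  0.016  0.017  0.024  0.024  0.026  0.047]
 [ 0.002 -0.002 -0.001  0.001 -0.001  0.003  0.051  0.055  0.053  0.046
   0.045  0.048  0.017  0.029  0.025  0.027  0.044  0.046]
 [ 0.003 -0.001 -0.001  0.003  0.002 -0.002  0.001  0.001  0.047  0.001
   0.042  0.013  0.026  0.025  0.027  0.023  0.047  0.048]
 [-0.001  0.002 -0.     0.001 -0.001  0.001  0.     0.001 -0.     0.002
   0.019  0.026  0.026  0.029  0.028  0.027  0.044  0.046]
 [ 0.001 -0.001 -0.001 -0.001  0.    -0.001  0.001  0.001 -0.001  0.014
   0.018  0.026  0.024  0.026  0.028  0.027  0.046  0.049]
 [ 0.001 -0.001  0.    -0.001  0.002  0.001  0.003 -0.    -0.001  0.017
   0.026  0.026  0.025  0.026  0.027  0.025  0.045  0.046]
 [-0.002  0.001  0.001 -0.002  0.003  0.    -0.002  0.002  0.016  0.019
   0.026  0.025  0.025  0.023  0.027  0.025  0.043  0.05 ]]
```

View pics/s6z.png

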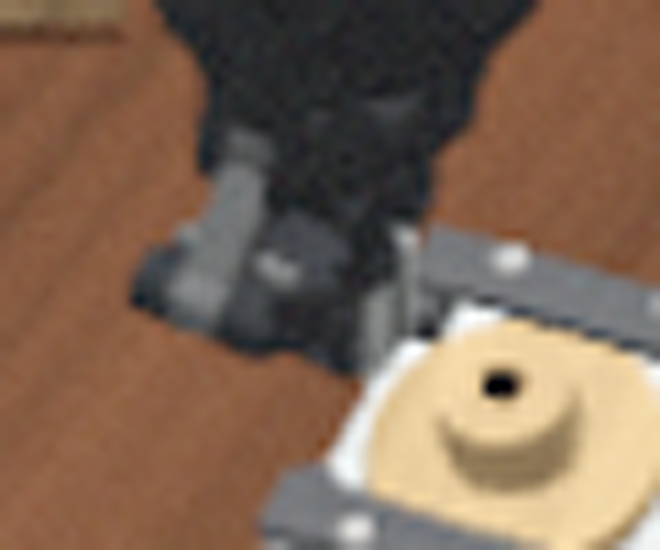

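Emit:
carry_out([
  {"fingers": 0, "delta_pos": [0, 0, -0.01], "roll": 0},
  {"fingers": 0, "delta_pos": [0.015, 0.0015, -0.009], "roll": 0},
  {"fingers": 0, "delta_pos": [0.03, 0.003, -0.006], "roll": 0},
  {"fingers": 0, "delta_pos": [0.045, 0.0045, -0.003], "roll": 0},
  {"fingers": 0, "delta_pos": [0.06, 0.006, 0.0], "roll": 0},
  {"fingers": 0, "delta_pos": [0.075, 0.0075, 0.003], "roll": 0},
  {"fingers": 0, "delta_pos": [0.09, 0.009, 0.006], "roll": 0},
  {"fingers": 0, "delta_pos": [0.09, 0.009, 0.006], "roll": 0},
])

```text
time_s: 7.05
position: [0.6268, -0.0134, 0.0341]
eef_rot: [-3.141, 0.001, -3.042]
contact_force: [-0.4, -0.6, 1.1]
grip_width: 0.0
```

```bash
python3 st.py scene:s7; python3 -c "
import cv2
a=cv2.imread('pics/s7.png');cv2.imwrite('pics/s7z.png',cv2.resize(a[180:280,250:390],None,fx=5.6,fy=5.6,interpolation=cv2.INTER_CUBIC))"
```

```text
7.05 [ 0.6268 -0.0134  0.0341] [-1.7999e+02  4.0000e-02 -1.7431e+02] F [-0.43 -0.65  1.12] w 0.0 q [-0.25  0.55  0.31  1.6  -0.18  1.03  1.78]
```

View pics/s7z.png

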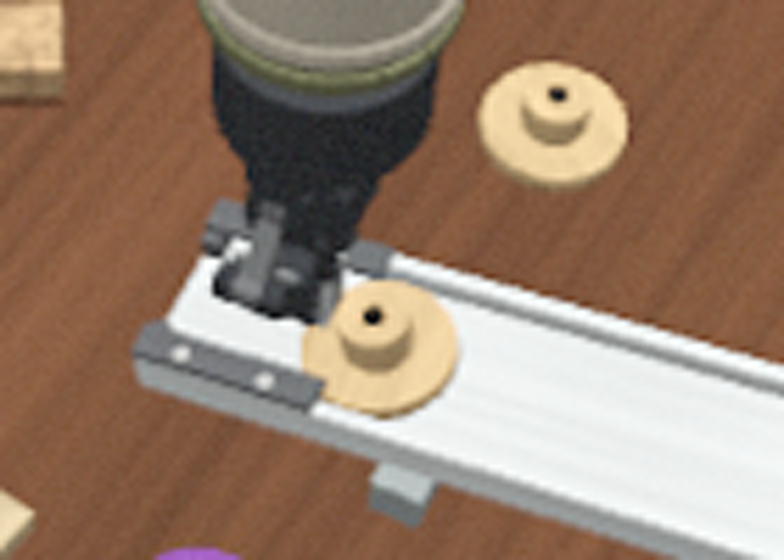

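The wheel is sliding up the slot, with its hub hole at zoom pixel (373,317). I carry on about 40 mm, then back off and rise.

Emit:
carry_out([
  {"fingers": 0, "delta_pos": [0.015, 0.0015, 0.002], "roll": 0},
  {"fingers": 0, "delta_pos": [0.03, 0.003, 0.005], "roll": 0},
  {"fingers": 0, "delta_pos": [0.045, 0.0045, 0.008], "roll": 0},
  {"fingers": 0, "delta_pos": [0.06, 0.006, 0.011], "roll": 0},
  {"fingers": 0, "delta_pos": [0.068, 0.007, 0.012], "roll": 0},
  {"fingers": 0, "delta_pos": [0.068, 0.007, 0.012], "roll": 0},
  {"fingers": 0, "delta_pos": [0.05, 0.005, 0.02], "roll": 0},
  {"fingers": 0, "delta_pos": [0.03, 0.003, 0.08], "roll": 0},
  {"fingers": 0.6, "delta_pos": [0.0, 0.0, 0.16], "roll": 0},
  {"fingers": 0.6, "delta_pos": [0.0, 0.0, 0.16], "roll": 0},
])

```text
time_s: 8.35
position: [0.627, -0.0144, 0.1352]
eef_rot: [-3.141, 0.008, -3.044]
contact_force: [-0.2, -0.6, 0.4]
grip_width: 0.418
```

```bash
python3 st.py scene:s8; python3 -c "
import cv2
a=cv2.imread('pics/s8.png');cv2.imwrite('pics/s8z.png',cv2.resize(a[140:280,240:430],None,fx=4.1,fy=4.1,interpolation=cv2.INTER_CUBIC))"
```

```text
8.35 [ 0.627  -0.0144  0.1352] [-179.99    0.44 -174.39] F [-0.2  -0.56  0.42] w 0.418 q [-0.27  0.44  0.33  1.51 -0.15  1.21  1.75]
```

View pics/s8z.png

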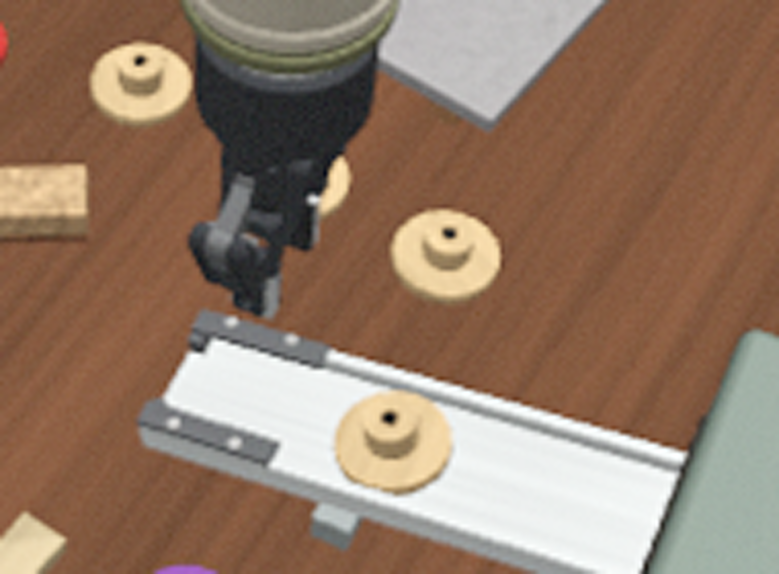

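Run:
```python
from h import *
f=dict(np.load('/tmp/scene1.npz'))
print(ray(f,335.1,242,.0624)); P=cloud(f);print(P[242:246,333:338].round(4)[...,2])
g=grab('top','t8.png')
```

```text
[ 0.69405872 -0.00391565  0.0624    ]
[[0.0614 0.0631 0.063  0.063  0.0638]
 [0.0626 0.0624 0.0637 0.0641 0.0641]
 [0.0641 0.0647 0.0644 0.0654 0.0649]
 [0.0653 0.0644 0.064  0.0639 0.0678]]
```

View pics/t8.png

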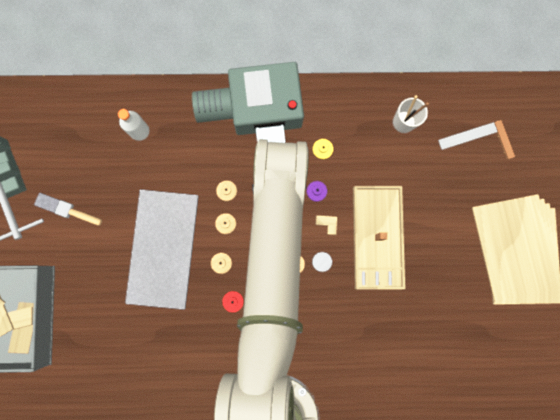

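The wheel is clear of the lips and its hub is at (0.694, -0.004, 0.063), about 125 mm up the slope. The other wheels are undisturbed. Now I grasp it across the chute.

Emit:
carry_out([
  {"fingers": 0.6, "delta_pos": [0.06, 0.008, -0.02], "roll": 0},
  {"fingers": 0.6, "delta_pos": [0.115, 0.0157, -0.04], "roll": 0},
  {"fingers": 0.6, "delta_pos": [0.115, 0.0157, -0.09], "roll": 0},
  {"fingers": 0.6, "delta_pos": [0.115, 0.0157, -0.13], "roll": 0},
  {"fingers": 0.6, "delta_pos": [0.115, 0.0157, -0.15], "roll": 0},
  {"fingers": 0.6, "delta_pos": [0.115, 0.0157, -0.162], "roll": 0},
  {"fingers": 0.6, "delta_pos": [0.115, 0.0157, -0.162], "roll": 0},
])

```text
time_s: 9.32
position: [0.6949, -0.0048, 0.0331]
eef_rot: [-3.141, -0.0, -3.043]
contact_force: [-0.8, -0.6, 1.0]
grip_width: 0.605
```

Emit:
carry_out([
  {"fingers": 0.2, "delta_pos": [0, 0, 0], "roll": 0},
  {"fingers": 0.2, "delta_pos": [0, 0, 0], "roll": 0},
  {"fingers": 0.2, "delta_pos": [0, 0, 0], "roll": 0},
  {"fingers": 0.2, "delta_pos": [0, 0, 0], "roll": 0},
  {"fingers": 0.2, "delta_pos": [0, 0, 0], "roll": 0},
], grip_force=40)

```text
time_s: 9.95
position: [0.6969, -0.005, 0.0362]
eef_rot: [-3.141, 0.005, -3.043]
contact_force: [-3.3, -2.2, 13.4]
grip_width: 0.308
```

```bash
python3 st.py scene:s9; python3 -c "
import cv2
a=cv2.imread('pics/s9.png');cv2.imwrite('pics/s9z.png',cv2.resize(a[160:280,270:420],None,fx=5,fy=5,interpolation=cv2.INTER_CUBIC))"
```

```text
9.95 [ 0.6969 -0.005   0.0362] [-179.95    0.28 -174.36] F [-3.34 -2.23 13.39] w 0.308 q [-0.23  0.68  0.3   1.38 -0.21  1.11  1.77]
```

View pics/s9z.png

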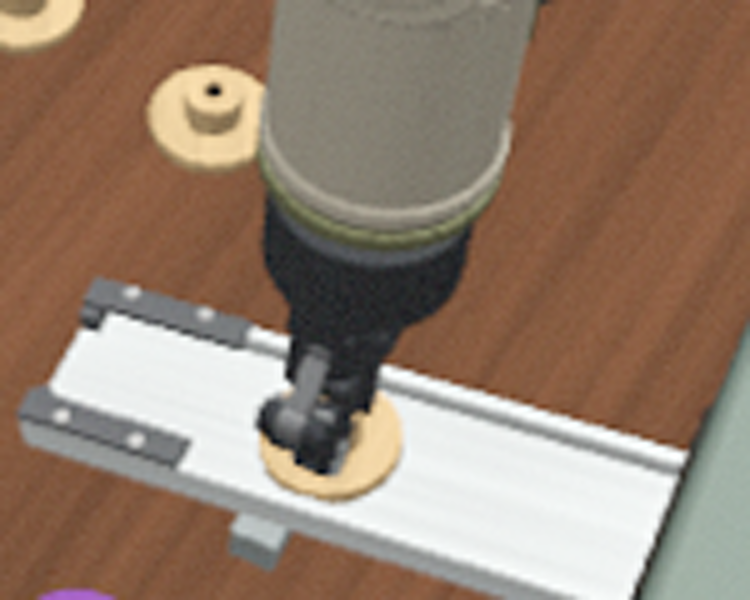

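Gripped at 0.308, which is hub width. I lift and check that it's held.

Emit:
carry_out([
  {"fingers": 0.2, "delta_pos": [0, 0, 0.02], "roll": 0},
  {"fingers": 0.2, "delta_pos": [0, 0, 0.05], "roll": 0},
  {"fingers": 0.2, "delta_pos": [0, 0, 0.09], "roll": 0},
  {"fingers": 0.2, "delta_pos": [0, 0, 0.13], "roll": 0},
  {"fingers": 0.2, "delta_pos": [0, 0, 0.156], "roll": 0},
  {"fingers": 0.2, "delta_pos": [0, 0, 0.156], "roll": 0},
])

```text
time_s: 10.75
position: [0.6959, -0.0041, 0.1282]
eef_rot: [-3.141, 0.003, -3.042]
contact_force: [-0.0, 0.1, -0.9]
grip_width: 0.309
```

```bash
python3 st.py scene:s10
```

```text
10.75 [ 0.6959 -0.0041  0.1282] [-1.7999e+02  1.7000e-01 -1.7432e+02] F [-0.02  0.12 -0.91] w 0.309 q [-0.24  0.6   0.32  1.29 -0.19  1.28  1.75]
```

View pics/s10.png

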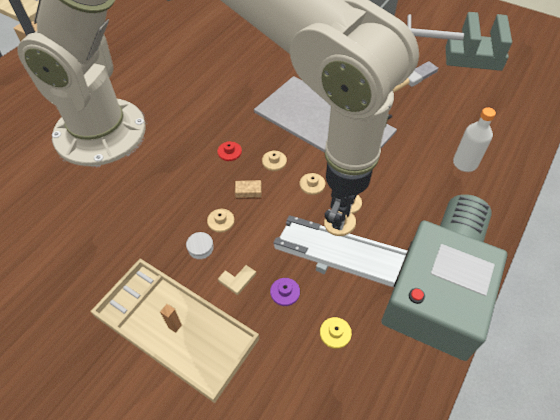

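The wheel is held at (340,222), above the chute. I move to the tray, turning the jaws along the tray's x.

Emit:
carry_out([
  {"fingers": 0.2, "delta_pos": [-0.03, -0.06, 0.02], "roll": -0.11},
  {"fingers": 0.2, "delta_pos": [-0.06, -0.13, 0.03], "roll": -0.22},
  {"fingers": 0.2, "delta_pos": [-0.09, -0.2, 0.03], "roll": -0.33},
  {"fingers": 0.2, "delta_pos": [-0.12, -0.27, 0.03], "roll": -0.44},
  {"fingers": 0.2, "delta_pos": [-0.15, -0.34, 0.03], "roll": -0.55},
  {"fingers": 0.2, "delta_pos": [-0.18, -0.41, 0.03], "roll": -0.66},
  {"fingers": 0.2, "delta_pos": [-0.21, -0.48, 0.03], "roll": -0.77},
  {"fingers": 0.2, "delta_pos": [-0.232, -0.54, 0.03], "roll": -0.88},
  {"fingers": 0.2, "delta_pos": [-0.232, -0.557, 0.03], "roll": -0.99},
  {"fingers": 0.2, "delta_pos": [-0.232, -0.557, 0.03], "roll": -1},
])

```text
time_s: 12.05
position: [0.5547, -0.3391, 0.143]
eef_rot: [-3.139, -0.0, 1.668]
contact_force: [0.8, 0.1, -0.7]
grip_width: 0.304
```

Emit:
carry_out([
  {"fingers": 0.2, "delta_pos": [0, 0, 0], "roll": -0.05},
  {"fingers": 0.2, "delta_pos": [0, 0, 0], "roll": -0.05},
  {"fingers": 0.2, "delta_pos": [0, 0, 0], "roll": -0.05},
])

```text
time_s: 12.42
position: [0.5561, -0.3374, 0.1439]
eef_rot: [-3.141, -0.001, 1.596]
contact_force: [-0.1, 0.2, -0.2]
grip_width: 0.306
```

```bash
python3 st.py scene:s11
```

```text
12.43 [ 0.5561 -0.3374  0.1439] [-1.7997e+02 -4.0000e-02  9.1420e+01] F [-0.12  0.18 -0.22] w 0.306 q [ 0.    0.57  0.74  1.43 -0.39  1.29  0.79]
```

View pics/s11.png

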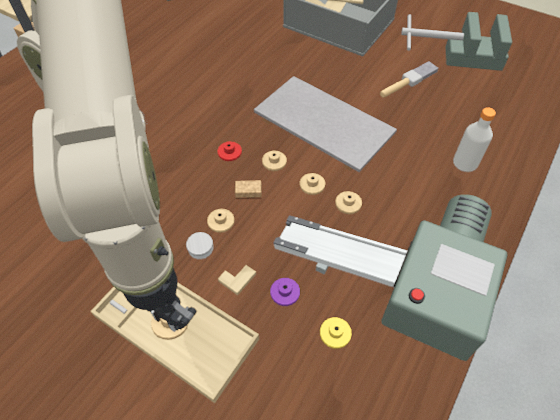

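Run:
```python
from h import *
f=dict(np.load('/tmp/scene1.npz'))
for z in (.13,.145): print(ray(f,168,324,z))
P=cloud(f);print(P[320:336:3,155:185:5].round(3).tolist())
a=f['color'][270:370,100:240][...,::-1];cv2.imwrite('pics/s11z.png',cv2.resize(a,None,fx=5.5,fy=5.5,interpolation=cv2.INTER_CUBIC))
```

```text
[ 0.54842007 -0.3347609   0.13      ]
[ 0.55480143 -0.33788003  0.145     ]
[[[0.537, -0.346, 0.156], [0.542, -0.341, 0.152], [0.559, -0.341, 0.174], [0.581, -0.345, 0.211], [0.587, -0.341, 0.21], [0.609, -0.345, 0.246]], [[0.539, -0.35, 0.154], [0.547, -0.346, 0.155], [0.56, -0.344, 0.168], [0.58, -0.347, 0.202], [0.582, -0.34, 0.191], [0.606, -0.346, 0.233]], [[0.544, -0.354, 0.157], [0.551, -0.35, 0.157], [0.559, -0.346, 0.159], [0.573, -0.345, 0.177], [0.58, -0.341, 0.177], [0.603, -0.346, 0.217]], [[0.549, -0.359, 0.159], [0.555, -0.354, 0.157], [0.56, -0.349, 0.154], [0.567, -0.344, 0.154], [0.576, -0.342, 0.161], [0.579, -0.335, 0.151]], [[0.551, -0.362, 0.157], [0.558, -0.358, 0.156], [0.564, -0.353, 0.156], [0.57, -0.349, 0.155], [0.577, -0.344, 0.155], [0.584, -0.34, 0.156]], [[0.489, -0.34, 0.006], [0.562, -0.362, 0.159], [0.569, -0.358, 0.159], [0.574, -0.353, 0.155], [0.581, -0.348, 0.155], [0.585, -0.343, 0.15]]]
```

View pics/s11z.png

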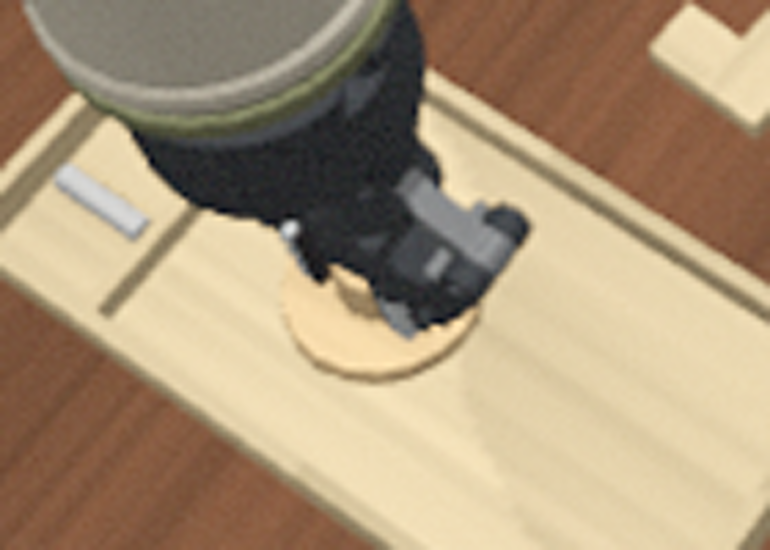

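The wheel is held level with its flange top at z ≈ 0.155, which is TCP + 0.011. I'll lower it into the tray beside the post, at about (0.548, -0.335), in guarded steps.

Emit:
carry_out([
  {"fingers": 0.2, "delta_pos": [-0.01, 0.005, 0], "roll": -0.01},
  {"fingers": 0.2, "delta_pos": [-0.012, 0.005, -0.05], "roll": -0.015},
  {"fingers": 0.2, "delta_pos": [-0.012, 0.005, -0.1], "roll": -0.015},
  {"fingers": 0.2, "delta_pos": [-0.012, 0.005, -0.14], "roll": -0.015},
  {"fingers": 0.2, "delta_pos": [-0.012, 0.005, -0.17], "roll": -0.015},
  {"fingers": 0.2, "delta_pos": [-0.012, 0.005, -0.19], "roll": -0.015},
  {"fingers": 0.2, "delta_pos": [-0.012, 0.005, -0.2], "roll": -0.015},
  {"fingers": 0.2, "delta_pos": [-0.012, 0.005, -0.2], "roll": -0.015},
])

```text
time_s: 13.48
position: [0.5487, -0.3354, 0.0244]
eef_rot: [3.142, 0.0, 1.568]
contact_force: [0.2, -0.9, -0.8]
grip_width: 0.308
```

```bash
python3 st.py scene:s12;python3 - <<'E'
from h import *
f=dict(np.load('/tmp/scene1.npz'));P=cloud(f);print(P[328:360:4,145:185:5].round(3)[...,2])
a=f['color'][270:370,100:240][...,::-1];cv2.imwrite('pics/s12z.png',cv2.resize(a,None,fx=5.5,fy=5.5,interpolation=cv2.INTER_CUBIC))
E
```

```text
13.47 [ 0.5487 -0.3354  0.0244] [180.     0.    89.82] F [ 0.18 -0.9  -0.81] w 0.308 q [ 0.03  0.67  0.68  1.57 -0.46  1.07  0.83]
[[ 0.184  0.2    0.203  0.2    0.199  0.192  0.181  0.172]
 [ 0.006  0.179  0.187  0.188  0.185  0.178  0.168  0.156]
 [ 0.006  0.004  0.007  0.168  0.168  0.14   0.126  0.146]
 [ 0.003  0.007  0.005  0.003  0.035  0.046  0.118  0.104]
 [ 0.007  0.002  0.005  0.009  0.038  0.033  0.052  0.096]
 [ 0.025  0.005  0.007  0.004  0.036  0.039  0.035  0.062]
 [-0.001  0.025  0.007  0.005  0.033  0.037  0.032  0.036]
 [ 0.    -0.001  0.026  0.006  0.005  0.038  0.036  0.038]]
```

View pics/s12z.png

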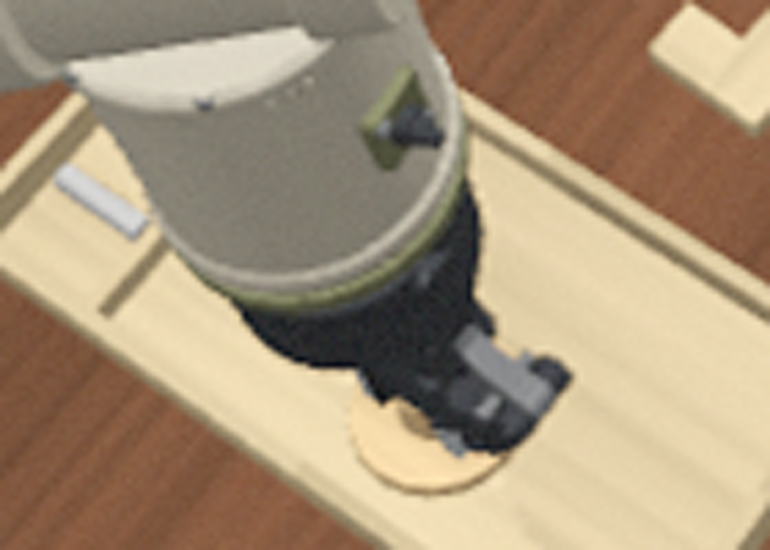

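Emit:
carry_out([
  {"fingers": 0.2, "delta_pos": [0, 0, -0.008], "roll": 0},
  {"fingers": 0.2, "delta_pos": [0, 0, -0.016], "roll": 0},
  {"fingers": 0.2, "delta_pos": [0, 0, -0.02], "roll": 0},
  {"fingers": 0.2, "delta_pos": [0, 0, -0.02], "roll": 0},
])

```text
time_s: 14.02
position: [0.5485, -0.3352, 0.012]
eef_rot: [-3.141, -0.0, 1.568]
contact_force: [-0.7, -0.9, -0.8]
grip_width: 0.308
```

Emit:
carry_out([
  {"fingers": 0.2, "delta_pos": [0, 0, -0.005], "roll": 0},
  {"fingers": 0.2, "delta_pos": [0, 0, -0.01], "roll": 0},
  {"fingers": 0.2, "delta_pos": [0, 0, -0.01], "roll": 0},
])

```text
time_s: 14.4
position: [0.549, -0.3365, 0.0075]
eef_rot: [3.14, 0.001, 1.567]
contact_force: [-0.6, -1.0, 6.4]
grip_width: 0.307
```

```bash
python3 st.py scene:s13;python3 - <<'E'
from h import *
f=dict(np.load('/tmp/scene1.npz'));P=cloud(f)
a=f['color'][270:370,100:240][...,::-1];cv2.imwrite('pics/s13z.png',cv2.resize(a,None,fx=5.5,fy=5.5,interpolation=cv2.INTER_CUBIC))
E
```

```text
14.4 [ 0.549  -0.3365  0.0075] [1.7991e+02 8.0000e-02 8.9790e+01] F [-0.63 -1.03  6.42] w 0.307 q [ 0.04  0.69  0.67  1.58 -0.48  1.04  0.84]
```

View pics/s13z.png

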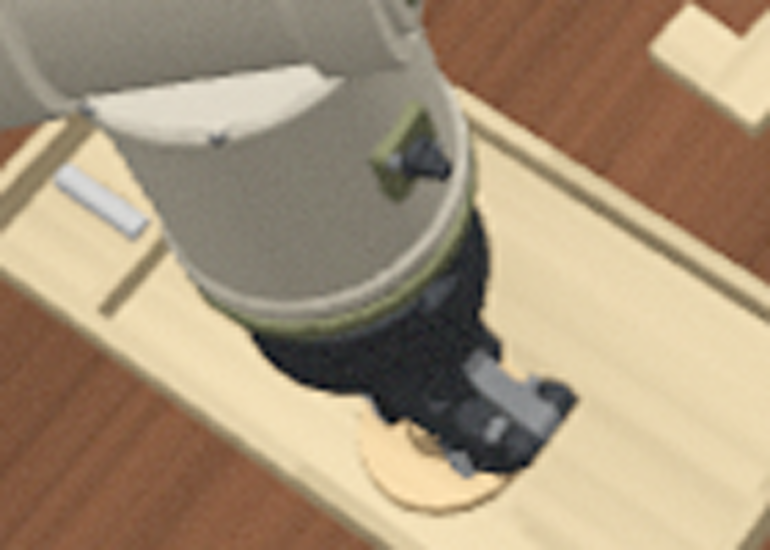

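Contact of 6 N: the wheel is on the tray floor. I release and rise.

Emit:
carry_out([
  {"fingers": 0.5, "delta_pos": [0, 0, 0], "roll": 0},
  {"fingers": 0.5, "delta_pos": [0, 0, 0], "roll": 0},
  {"fingers": 0.5, "delta_pos": [0, 0, 0.01], "roll": 0},
  {"fingers": 0.5, "delta_pos": [0, 0, 0.04], "roll": 0},
  {"fingers": 0.5, "delta_pos": [0, 0, 0.1], "roll": 0},
  {"fingers": 0.5, "delta_pos": [0, 0.04, 0.18], "roll": 0},
  {"fingers": 0.5, "delta_pos": [0, 0.12, 0.2], "roll": 0},
  {"fingers": 0.5, "delta_pos": [-0.05, 0.22, 0.2], "roll": 0},
  {"fingers": 0.5, "delta_pos": [-0.1, 0.32, 0.2], "roll": 0},
  {"fingers": 0.5, "delta_pos": [-0.15, 0.41, 0.2], "roll": 0},
])

```text
time_s: 15.7
position: [0.4621, -0.0952, 0.1273]
eef_rot: [3.14, -0.001, 1.568]
contact_force: [0.5, 1.3, 1.3]
grip_width: 0.507
```

```bash
python3 st.py scene:s14 top:t14
python3 - <<'E'
from h import *
for n in('scene','top'):
    print(n);wheels(dict(np.load('/tmp/%s1.npz'%n)))
E
```

```text
15.7 [ 0.4621 -0.0952  0.1273] [ 1.7991e+02 -3.0000e-02  8.9830e+01] F [0.51 1.28 1.29] w 0.507 q [-0.58  0.15  0.79  1.94 -0.12  1.11  0.25]
scene
px 335 332 a713  ell 0.7789 -0.1487  d 0.0583 0.0598 r 0.0308 encl 0.7791 -0.1489
px 236 277 a484  ell 0.5514 -0.1568  d 0.0517 0.0722 r 0.0391 encl 0.5478 -0.1511
px 219 209 a336  ell 0.4144 -0.0365  d 0.0549 0.0598 r 0.0312 encl 0.4138 -0.0341
px 348 201 a424  ell 0.6558 0.1405  d 0.0593 0.0598 r 0.0312 encl 0.6561 0.1405
px 250 186 a250  ell 0.4384 0.0561  d 0.0408 0.0617 r 0.0320 encl 0.4368 0.0551
px 312 183 a392  ell 0.5576 0.1436  d 0.0597 0.0600 r 0.0311 encl 0.5574 0.1434
px 274 160 a348  ell 0.4418 0.1568  d 0.0593 0.0600 r 0.0312 encl 0.4414 0.1567
px 395 86 a150  ell 0.5802 0.5612  d 0.0205 0.1175 r 0.0536 encl 0.5798 0.5627
px 334 2 a250  ell 0.2894 0.8458  d 0.0627 0.2581 r 0.0940 encl 0.2316 0.8469
top
px 16 325 a1283  ell 0.2752 0.7385  d 0.0980 0.1622 r 0.0873 encl 0.2702 0.7480
px 221 263 a342  ell 0.4420 0.1554  d 0.0606 0.0613 r 0.0318 encl 0.4422 0.1554
px 273 268 a506  ell 0.4272 0.0012  d 0.0697 0.1390 r 0.0718 encl 0.4151 0.0151
px 327 221 a204  ell 0.5613 -0.1593  d 0.0346 0.0751 r 0.0345 encl 0.5592 -0.1561
px 225 223 a331  ell 0.5580 0.1423  d 0.0605 0.0609 r 0.0320 encl 0.5583 0.1423
px 84 217 a198  ell 0.5818 0.5541  d 0.0201 0.1221 r 0.0497 encl 0.5812 0.5560
px 226 190 a324  ell 0.6561 0.1395  d 0.0606 0.0608 r 0.0318 encl 0.6561 0.1394
px 323 148 a302  ell 0.7802 -0.1505  d 0.0599 0.0609 r 0.0327 encl 0.7797 -0.1505
px 503 137 a269  ell 0.8118 -0.6955  d 0.0314 0.1472 r 0.0626 encl 0.8000 -0.6907
px 416 106 a205  ell 0.9035 -0.4367  d 0.0670 0.0757 r 0.0437 encl 0.9019 -0.4341
```

View pics/s14.png

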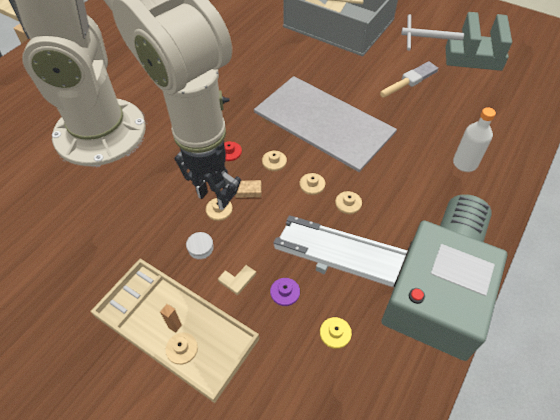

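The jammed wheel is now in the tray at (180,345). The wheel near the block has been knocked from (0.436,-0.057) to about (0.414,-0.035), and is now at pixel (219,209). I'll take the wheel at (0.442, 0.156) next and re-measure the knocked one once the view is free.

Emit:
carry_out([
  {"fingers": 0.5, "delta_pos": [0, 0.06, 0], "roll": 0},
  {"fingers": 0.5, "delta_pos": [0, 0.14, 0], "roll": 0},
  {"fingers": 0.5, "delta_pos": [-0.01, 0.22, 0], "roll": 0},
  {"fingers": 0.5, "delta_pos": [-0.02, 0.3, 0], "roll": 0},
  {"fingers": 0.5, "delta_pos": [-0.03, 0.37, 0], "roll": 0},
  {"fingers": 0.5, "delta_pos": [-0.033, 0.419, 0], "roll": 0},
  {"fingers": 0.5, "delta_pos": [-0.033, 0.419, 0], "roll": 0},
  {"fingers": 0.5, "delta_pos": [-0.033, 0.419, -0.06], "roll": 0},
  {"fingers": 0.5, "delta_pos": [-0.033, 0.419, -0.12], "roll": 0},
  {"fingers": 0.5, "delta_pos": [-0.033, 0.419, -0.16], "roll": 0},
])

```text
time_s: 17.05
position: [0.4431, 0.1531, 0.0298]
eef_rot: [-3.142, 0.0, 1.566]
contact_force: [0.9, 0.4, -0.8]
grip_width: 0.499
```

```bash
python3 st.py scene:s15 top:t15
python3 - <<'E'
from h import *
for n in('scene','top'):
    f=dict(np.load('/tmp/%s1.npz'%n)); print(n);wheels(f)
    a=f['color'][100:240,180:340][...,::-1];cv2.imwrite('pics/z15%s.png'%n,cv2.resize(a,None,fx=4.5,fy=4.5,interpolation=cv2.INTER_CUBIC))
E
```

```text
17.05 [0.4431 0.1531 0.0298] [-1.800e+02  2.000e-02  8.971e+01] F [ 0.92  0.43 -0.83] w 0.499 q [-0.89  0.27  0.56  2.03 -0.19  0.88 -0.24]
scene
px 335 332 a711  ell 0.7789 -0.1487  d 0.0583 0.0596 r 0.0307 encl 0.7793 -0.1490
px 237 277 a482  ell 0.5516 -0.1568  d 0.0511 0.0725 r 0.0391 encl 0.5478 -0.1511
px 219 208 a432  ell 0.4140 -0.0337  d 0.0589 0.0601 r 0.0314 encl 0.4136 -0.0340
px 348 201 a424  ell 0.6558 0.1404  d 0.0592 0.0600 r 0.0312 encl 0.6561 0.1405
px 248 186 a288  ell 0.4352 0.0542  d 0.0395 0.0738 r 0.0345 encl 0.4344 0.0535
px 312 183 a392  ell 0.5576 0.1436  d 0.0597 0.0600 r 0.0311 encl 0.5574 0.1434
px 274 160 a330  ell 0.4414 0.1555  d 0.0569 0.0605 r 0.0314 encl 0.4414 0.1565
px 334 2 a250  ell 0.2894 0.8458  d 0.0627 0.2581 r 0.0940 encl 0.2316 0.8469
top
px 16 325 a1285  ell 0.2752 0.7384  d 0.0983 0.1620 r 0.0873 encl 0.2702 0.7480
px 273 267 a596  ell 0.4282 -0.0012  d 0.0627 0.1484 r 0.0736 encl 0.4305 0.0045
px 327 223 a267  ell 0.5543 -0.1603  d 0.0522 0.0718 r 0.0387 encl 0.5510 -0.1556
px 225 224 a336  ell 0.5573 0.1428  d 0.0600 0.0629 r 0.0343 encl 0.5554 0.1441
px 84 217 a196  ell 0.5823 0.5549  d 0.0201 0.1190 r 0.0497 encl 0.5812 0.5560
px 226 190 a322  ell 0.6561 0.1395  d 0.0602 0.0608 r 0.0317 encl 0.6557 0.1394
px 323 148 a302  ell 0.7801 -0.1506  d 0.0593 0.0610 r 0.0325 encl 0.7800 -0.1503
px 504 138 a268  ell 0.8088 -0.6986  d 0.0244 0.1725 r 0.0615 encl 0.8016 -0.6954
px 417 106 a181  ell 0.8999 -0.4381  d 0.0649 0.0840 r 0.0446 encl 0.9003 -0.4340
```

View pics/z15scene.png

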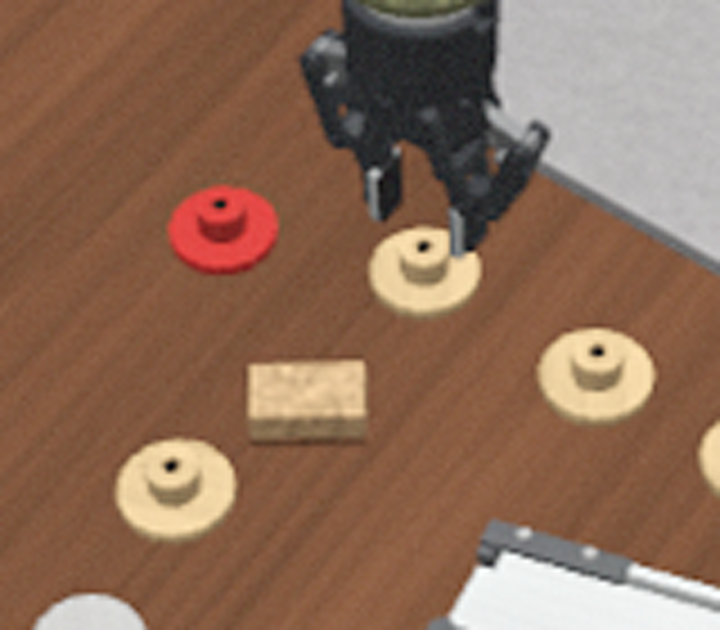

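View pics/t15.png

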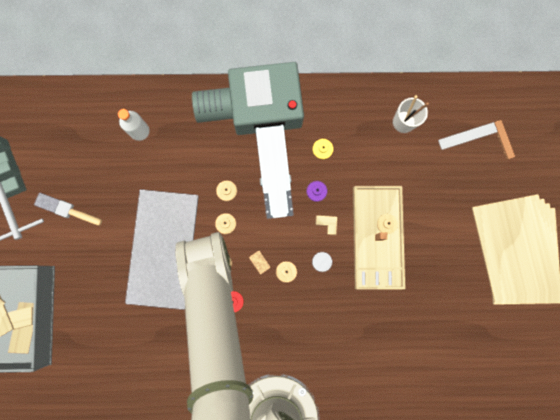

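The knocked wheel is now at (0.414,-0.034), hub up. The jaws straddle the wheel at (0.442,0.156), so I descend and grip.

Emit:
carry_out([
  {"fingers": 0.5, "delta_pos": [-0.002, 0.004, -0.015], "roll": 0},
  {"fingers": 0.5, "delta_pos": [-0.002, 0.004, -0.03], "roll": 0},
  {"fingers": 0.5, "delta_pos": [-0.002, 0.004, -0.042], "roll": 0},
  {"fingers": 0.5, "delta_pos": [-0.002, 0.004, -0.048], "roll": 0},
  {"fingers": 0.5, "delta_pos": [-0.002, 0.004, -0.048], "roll": 0},
])

```text
time_s: 17.77
position: [0.4416, 0.157, 0.0014]
eef_rot: [-3.141, 0.0, 1.568]
contact_force: [-0.6, 0.0, 0.1]
grip_width: 0.502
```

Emit:
carry_out([
  {"fingers": 0.2, "delta_pos": [0, 0, 0], "roll": 0},
  {"fingers": 0.2, "delta_pos": [0, 0, 0], "roll": 0},
  {"fingers": 0.2, "delta_pos": [0, 0, 0], "roll": 0},
  {"fingers": 0.2, "delta_pos": [0, 0, 0], "roll": 0},
])

```text
time_s: 18.27
position: [0.442, 0.1572, 0.0019]
eef_rot: [3.141, -0.0, 1.568]
contact_force: [-2.0, -0.3, 6.5]
grip_width: 0.303
```

```bash
python3 st.py scene:s16
python3 - <<'E'
from h import *
f=dict(np.load('/tmp/scene1.npz'))
a=f['color'][100:240,180:340][...,::-1];cv2.imwrite('pics/z16.png',cv2.resize(a,None,fx=4.5,fy=4.5,interpolation=cv2.INTER_CUBIC))
E
```

```text
18.27 [0.442  0.1572 0.0019] [ 1.7997e+02 -3.0000e-02  8.9820e+01] F [-2.03 -0.31  6.54] w 0.303 q [-0.88  0.32  0.54  2.05 -0.22  0.82 -0.21]
```

View pics/z16.png

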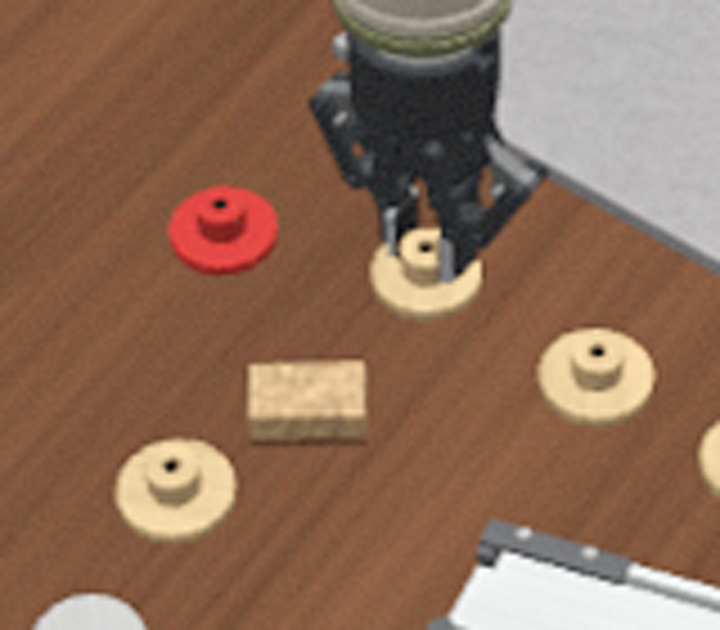

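Gripped at 0.303. I lift and carry it to tray slot (-52,-30), which is world (0.459,-0.3365).

Emit:
carry_out([
  {"fingers": 0.2, "delta_pos": [0, 0, 0.04], "roll": 0},
  {"fingers": 0.2, "delta_pos": [0, 0, 0.1], "roll": 0},
  {"fingers": 0.2, "delta_pos": [0, -0.03, 0.17], "roll": 0},
  {"fingers": 0.2, "delta_pos": [0.005, -0.1, 0.22], "roll": 0},
  {"fingers": 0.2, "delta_pos": [0.01, -0.18, 0.22], "roll": 0},
  {"fingers": 0.2, "delta_pos": [0.015, -0.26, 0.22], "roll": 0},
  {"fingers": 0.2, "delta_pos": [0.02, -0.34, 0.22], "roll": 0},
  {"fingers": 0.2, "delta_pos": [0.025, -0.42, 0.22], "roll": 0},
  {"fingers": 0.2, "delta_pos": [0.028, -0.5, 0.22], "roll": 0},
  {"fingers": 0.2, "delta_pos": [0.028, -0.58, 0.22], "roll": 0},
])

```text
time_s: 19.58
position: [0.4584, -0.1922, 0.1335]
eef_rot: [3.141, -0.0, 1.568]
contact_force: [0.7, 0.5, -0.2]
grip_width: 0.301
```

```bash
python3 st.py scene:s17 top:t17
python3 - <<'E'
from h import *
f=dict(np.load('/tmp/top1.npz'))
m=pale(f);hsv=cv2.cvtColor(f['color'],cv2.COLOR_RGB2HSV)
a=f['color'][175:300,330:430][...,::-1];cv2.imwrite('pics/z17.png',cv2.resize(a,None,fx=4.7,fy=4.7,interpolation=cv2.INTER_CUBIC))
print(ray(f,388,223,.03))
E
```

```text
19.57 [ 0.4584 -0.1922  0.1335] [ 1.7998e+02 -1.0000e-02  8.9860e+01] F [ 0.74  0.49 -0.21] w 0.301 q [-0.44  0.23  0.88  1.87 -0.19  1.14  0.52]
[ 0.55029412 -0.33358592  0.03      ]
```

View pics/s17.png

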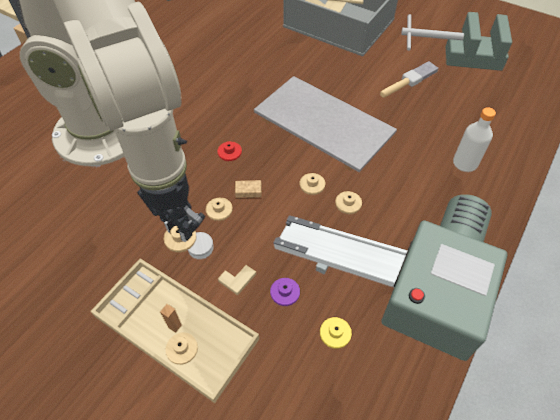

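View pics/z17.png

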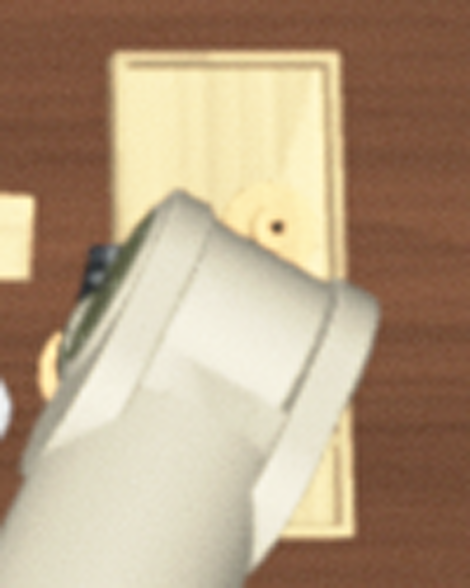

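The wheel is held at (180,238), and the jam wheel sits flat in the tray at (0.550,-0.335). I place this one.

Emit:
carry_out([
  {"fingers": 0.2, "delta_pos": [0, -0.07, 0], "roll": 0},
  {"fingers": 0.2, "delta_pos": [0, -0.14, 0], "roll": 0},
  {"fingers": 0.2, "delta_pos": [0, -0.2, 0], "roll": 0},
  {"fingers": 0.2, "delta_pos": [0.001, -0.24, 0], "roll": 0},
  {"fingers": 0.2, "delta_pos": [0.001, -0.24, -0.03], "roll": 0},
  {"fingers": 0.2, "delta_pos": [0.001, -0.24, -0.09], "roll": 0},
  {"fingers": 0.2, "delta_pos": [0.001, -0.24, -0.14], "roll": 0},
  {"fingers": 0.2, "delta_pos": [0.001, -0.24, -0.18], "roll": 0},
  {"fingers": 0.2, "delta_pos": [0.001, -0.24, -0.2], "roll": 0},
  {"fingers": 0.2, "delta_pos": [0.001, -0.24, -0.204], "roll": 0},
])

```text
time_s: 20.92
position: [0.4588, -0.3338, 0.0103]
eef_rot: [-3.14, -0.001, 1.569]
contact_force: [-0.3, -0.0, -0.6]
grip_width: 0.307
```

```bash
python3 st.py scene:s18
python3 - <<'E'
from h import *
f=dict(np.load('/tmp/scene1.npz'))
a=f['color'][250:390,80:260][...,::-1];cv2.imwrite('pics/z18.png',cv2.resize(a,None,fx=4.2,fy=4.2,interpolation=cv2.INTER_CUBIC))
E
```

```text
20.93 [ 0.4588 -0.3338  0.0103] [-1.7992e+02 -6.0000e-02  8.9870e+01] F [-0.28 -0.03 -0.59] w 0.307 q [-0.02  0.57  0.78  1.79 -0.48  0.98  0.96]
```

View pics/z18.png

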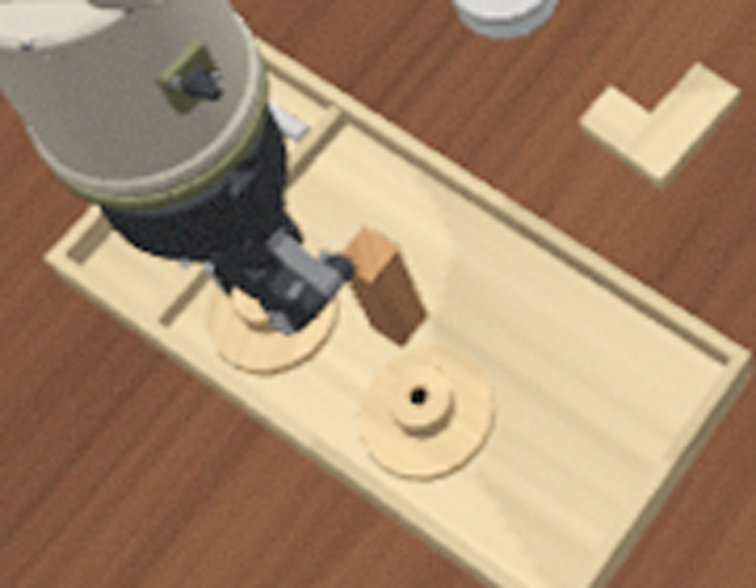

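Emit:
carry_out([
  {"fingers": 0.2, "delta_pos": [0, 0, -0.004], "roll": 0},
  {"fingers": 0.45, "delta_pos": [0, 0, -0.004], "roll": 0},
  {"fingers": 0.45, "delta_pos": [0, 0, -0.004], "roll": 0},
  {"fingers": 0.45, "delta_pos": [0, 0, 0.01], "roll": 0},
  {"fingers": 0.45, "delta_pos": [0, 0, 0.05], "roll": 0},
  {"fingers": 0.45, "delta_pos": [0, 0.0, 0.12], "roll": 0},
  {"fingers": 0.5, "delta_pos": [0, 0.04, 0.19], "roll": 0},
  {"fingers": 0.5, "delta_pos": [0.02, 0.12, 0.2], "roll": 0},
  {"fingers": 0.5, "delta_pos": [0.04, 0.2, 0.2], "roll": 0},
  {"fingers": 0.5, "delta_pos": [0.06, 0.28, 0.2], "roll": 0},
])

```text
time_s: 22.22
position: [0.4955, -0.1656, 0.1321]
eef_rot: [3.14, -0.0, 1.567]
contact_force: [0.7, -0.0, -0.1]
grip_width: 0.502
```

Emit:
carry_out([
  {"fingers": 0.5, "delta_pos": [0.02, 0.08, 0], "roll": 0},
  {"fingers": 0.5, "delta_pos": [0.03, 0.16, 0], "roll": 0},
  {"fingers": 0.5, "delta_pos": [0.05, 0.24, 0], "roll": 0},
  {"fingers": 0.5, "delta_pos": [0.07, 0.32, 0], "roll": 0},
  {"fingers": 0.5, "delta_pos": [0.09, 0.4, 0], "roll": 0},
  {"fingers": 0.5, "delta_pos": [0.1, 0.45, 0], "roll": 0},
  {"fingers": 0.5, "delta_pos": [0.1, 0.45, 0], "roll": 0},
])

```text
time_s: 23.1
position: [0.5552, 0.1064, 0.1314]
eef_rot: [3.141, -0.001, 1.573]
contact_force: [-0.1, -0.3, 0.3]
grip_width: 0.5
```

```bash
python3 st.py scene:s19 top:t19
python3 - <<'E'
from h import *
f=dict(np.load('/tmp/scene1.npz')); wheels(f)
E
```

```text
23.1 [0.5552 0.1064 0.1314] [ 1.7999e+02 -3.0000e-02  9.0120e+01] F [-0.09 -0.34  0.3 ] w 0.5 q [-0.85  0.39  0.76  1.69 -0.29  1.18 -0.01]
px 335 332 a714  ell 0.7788 -0.1487  d 0.0583 0.0598 r 0.0308 encl 0.7791 -0.1489
px 237 277 a485  ell 0.5516 -0.1570  d 0.0511 0.0728 r 0.0391 encl 0.5478 -0.1511
px 219 208 a434  ell 0.4140 -0.0335  d 0.0589 0.0603 r 0.0314 encl 0.4137 -0.0339
px 348 201 a426  ell 0.6557 0.1404  d 0.0595 0.0600 r 0.0312 encl 0.6561 0.1405
px 248 186 a288  ell 0.4352 0.0542  d 0.0395 0.0738 r 0.0345 encl 0.4344 0.0535
px 312 183 a390  ell 0.5575 0.1437  d 0.0595 0.0601 r 0.0311 encl 0.5574 0.1434
px 395 86 a150  ell 0.5802 0.5612  d 0.0205 0.1175 r 0.0536 encl 0.5798 0.5627
```

View pics/s19.png

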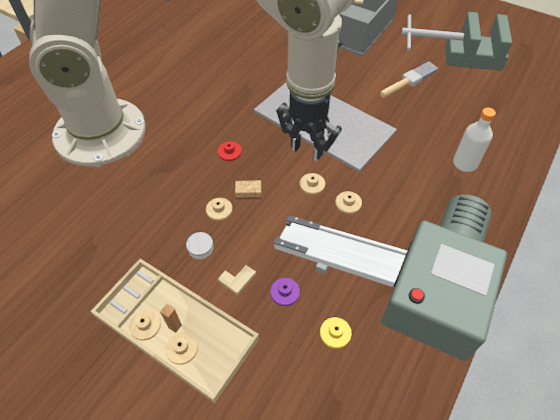

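Two wheels are in the tray, at (145,322) and (180,346). Next is the wheel at (0.5577,0.143).

Emit:
carry_out([
  {"fingers": 0.5, "delta_pos": [0.004, 0.05, 0], "roll": 0},
  {"fingers": 0.5, "delta_pos": [0.004, 0.061, -0.03], "roll": 0},
  {"fingers": 0.5, "delta_pos": [0.004, 0.061, -0.09], "roll": 0},
  {"fingers": 0.5, "delta_pos": [0.004, 0.061, -0.15], "roll": 0},
  {"fingers": 0.5, "delta_pos": [0.004, 0.061, -0.19], "roll": 0},
  {"fingers": 0.5, "delta_pos": [0.004, 0.061, -0.21], "roll": 0},
  {"fingers": 0.5, "delta_pos": [0.004, 0.061, -0.212], "roll": 0},
])

```text
time_s: 24.08
position: [0.557, 0.1384, 0.0033]
eef_rot: [-3.14, 0.001, 1.566]
contact_force: [-0.5, 0.4, 1.2]
grip_width: 0.497
```

Emit:
carry_out([
  {"fingers": 0.2, "delta_pos": [0, 0, 0], "roll": 0},
  {"fingers": 0.2, "delta_pos": [0, 0, 0], "roll": 0},
  {"fingers": 0.2, "delta_pos": [0, 0, 0], "roll": 0},
  {"fingers": 0.2, "delta_pos": [0, 0, 0], "roll": 0},
])

```text
time_s: 24.58
position: [0.5582, 0.1397, 0.0049]
eef_rot: [3.14, -0.001, 1.568]
contact_force: [-0.8, 0.1, 6.5]
grip_width: 0.304
```

```bash
python3 st.py scene:s20
python3 - <<'E'
from h import *
f=dict(np.load('/tmp/scene1.npz'))
a=f['color'][100:240,230:390][...,::-1];cv2.imwrite('pics/z20.png',cv2.resize(a,None,fx=4.2,fy=4.2,interpolation=cv2.INTER_CUBIC))
E
```

```text
24.57 [0.5582 0.1397 0.0049] [ 1.7991e+02 -4.0000e-02  8.9820e+01] F [-0.85  0.07  6.53] w 0.304 q [-0.81  0.56  0.67  1.78 -0.42  0.95  0.03]
```

View pics/z20.png

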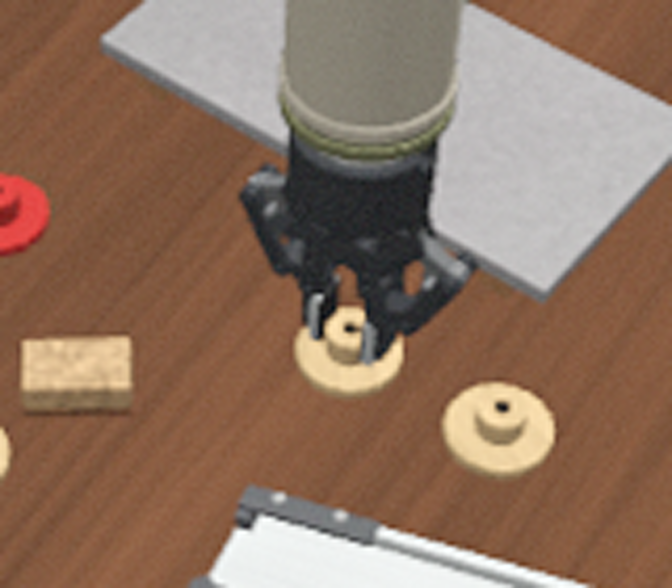

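Emit:
carry_out([
  {"fingers": 0.2, "delta_pos": [0, 0, 0.04], "roll": 0},
  {"fingers": 0.2, "delta_pos": [0, 0, 0.1], "roll": 0},
  {"fingers": 0.2, "delta_pos": [0, -0.03, 0.17], "roll": 0},
  {"fingers": 0.2, "delta_pos": [0.01, -0.1, 0.22], "roll": 0},
  {"fingers": 0.2, "delta_pos": [0.02, -0.18, 0.22], "roll": 0},
  {"fingers": 0.2, "delta_pos": [0.03, -0.26, 0.22], "roll": 0},
  {"fingers": 0.2, "delta_pos": [0.04, -0.34, 0.22], "roll": 0},
  {"fingers": 0.2, "delta_pos": [0.05, -0.42, 0.22], "roll": 0},
  {"fingers": 0.2, "delta_pos": [0.06, -0.5, 0.22], "roll": 0},
  {"fingers": 0.2, "delta_pos": [0.07, -0.58, 0.22], "roll": 0},
])

```text
time_s: 25.88
position: [0.5996, -0.2094, 0.1359]
eef_rot: [3.142, -0.0, 1.568]
contact_force: [0.2, -0.7, 0.5]
grip_width: 0.303
```

```bash
python3 st.py scene:s21
```

```text
25.88 [ 0.5996 -0.2094  0.1359] [ 1.800e+02 -3.000e-02  8.986e+01] F [ 0.22 -0.66  0.49] w 0.303 q [-0.26  0.56  0.79  1.49 -0.41  1.27  0.58]
```

View pics/s21.png

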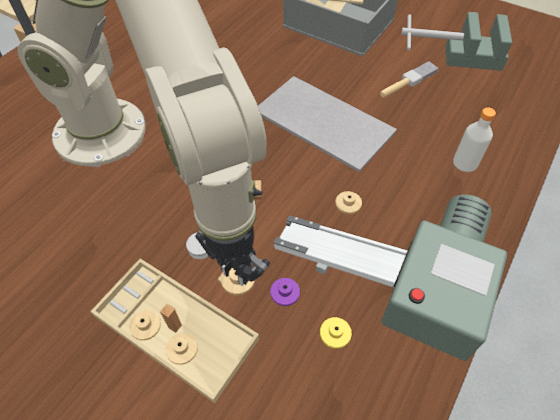

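Emit:
carry_out([
  {"fingers": 0.2, "delta_pos": [0.01, -0.07, 0], "roll": 0},
  {"fingers": 0.2, "delta_pos": [0.02, -0.14, 0], "roll": 0},
  {"fingers": 0.2, "delta_pos": [0.027, -0.19, 0], "roll": 0},
  {"fingers": 0.2, "delta_pos": [0.027, -0.216, 0], "roll": 0},
  {"fingers": 0.2, "delta_pos": [0.027, -0.216, -0.03], "roll": 0},
  {"fingers": 0.2, "delta_pos": [0.027, -0.216, -0.09], "roll": 0},
  {"fingers": 0.2, "delta_pos": [0.027, -0.216, -0.14], "roll": 0},
  {"fingers": 0.2, "delta_pos": [0.027, -0.216, -0.18], "roll": 0},
  {"fingers": 0.2, "delta_pos": [0.027, -0.216, -0.2], "roll": 0},
  {"fingers": 0.2, "delta_pos": [0.027, -0.216, -0.2], "roll": 0},
])

```text
time_s: 27.18
position: [0.6155, -0.3362, 0.0147]
eef_rot: [-3.14, -0.001, 1.569]
contact_force: [1.0, 0.8, 0.6]
grip_width: 0.303
```

```bash
python3 st.py scene:s22
python3 - <<'E'
from h import *
f=dict(np.load('/tmp/scene1.npz'))
a=f['color'][250:400,80:270][...,::-1];cv2.imwrite('pics/z22.png',cv2.resize(a,None,fx=4,fy=4,interpolation=cv2.INTER_CUBIC))
E
```

```text
27.18 [ 0.6155 -0.3362  0.0147] [-1.799e+02 -8.000e-02  8.990e+01] F [0.99 0.83 0.58] w 0.303 q [ 0.02  0.81  0.71  1.38 -0.54  1.15  0.8 ]
```

View pics/z22.png

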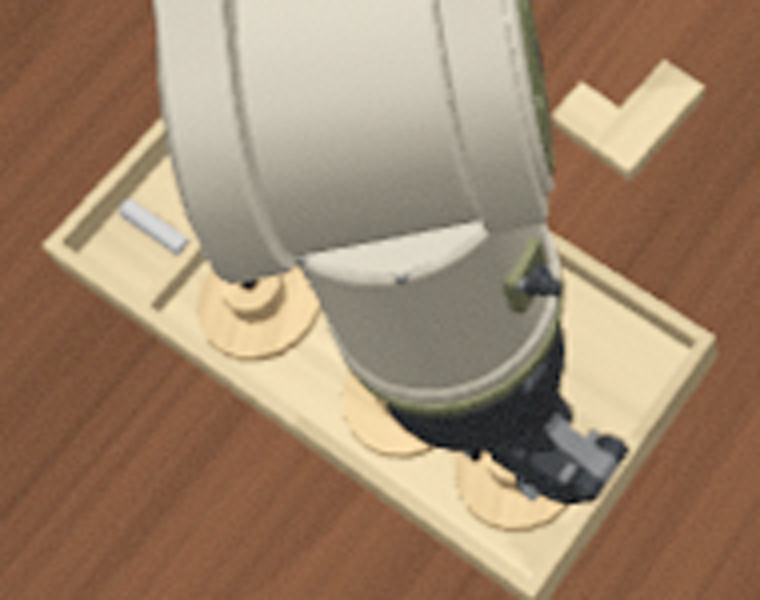

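Emit:
carry_out([
  {"fingers": 0.2, "delta_pos": [0, 0, -0.006], "roll": 0},
  {"fingers": 0.42, "delta_pos": [0, 0, -0.006], "roll": 0},
  {"fingers": 0.42, "delta_pos": [0, 0, -0.006], "roll": 0},
  {"fingers": 0.42, "delta_pos": [0, 0, 0.01], "roll": 0},
  {"fingers": 0.42, "delta_pos": [0, 0, 0.05], "roll": 0},
  {"fingers": 0.42, "delta_pos": [0, 0.0, 0.12], "roll": 0},
  {"fingers": 0.5, "delta_pos": [0, 0.04, 0.19], "roll": 0},
  {"fingers": 0.5, "delta_pos": [0.01, 0.12, 0.2], "roll": 0},
  {"fingers": 0.5, "delta_pos": [0.02, 0.2, 0.2], "roll": 0},
  {"fingers": 0.5, "delta_pos": [0.03, 0.28, 0.2], "roll": 0},
])

```text
time_s: 28.48
position: [0.634, -0.1686, 0.1372]
eef_rot: [3.14, -0.0, 1.567]
contact_force: [1.1, 0.3, -0.6]
grip_width: 0.502
```

Emit:
carry_out([
  {"fingers": 0.5, "delta_pos": [0.01, 0.08, 0], "roll": 0},
  {"fingers": 0.5, "delta_pos": [0.02, 0.16, 0], "roll": 0},
  {"fingers": 0.5, "delta_pos": [0.025, 0.24, 0], "roll": 0},
  {"fingers": 0.5, "delta_pos": [0.03, 0.32, 0], "roll": 0},
  {"fingers": 0.5, "delta_pos": [0.035, 0.4, 0], "roll": 0},
  {"fingers": 0.5, "delta_pos": [0.04, 0.48, 0], "roll": 0},
  {"fingers": 0.5, "delta_pos": [0.04, 0.48, 0], "roll": 0},
])

```text
time_s: 29.35
position: [0.6574, 0.125, 0.1361]
eef_rot: [-3.142, -0.003, 1.576]
contact_force: [0.5, -0.5, -0.4]
grip_width: 0.493
```

```bash
python3 st.py scene:s23
python3 - <<'E'
from h import *
f=dict(np.load('/tmp/scene1.npz')); wheels(f)
E
```

```text
29.35 [0.6574 0.125  0.1361] [-1.800e+02 -1.600e-01  9.032e+01] F [ 0.46 -0.48 -0.44] w 0.493 q [-0.71  0.62  0.74  1.38 -0.42  1.3   0.06]
px 335 332 a712  ell 0.7787 -0.1487  d 0.0582 0.0597 r 0.0308 encl 0.7791 -0.1490
px 237 277 a480  ell 0.5517 -0.1569  d 0.0510 0.0724 r 0.0391 encl 0.5478 -0.1511
px 219 208 a435  ell 0.4140 -0.0336  d 0.0591 0.0603 r 0.0314 encl 0.4137 -0.0339
px 348 201 a426  ell 0.6557 0.1404  d 0.0594 0.0600 r 0.0312 encl 0.6561 0.1405
px 248 186 a288  ell 0.4352 0.0542  d 0.0394 0.0740 r 0.0345 encl 0.4344 0.0535
px 34 9 a320  ell -0.5767 0.2904  d 0.0745 0.1551 r 0.0827 encl -0.5771 0.2637
```

View pics/s23.png

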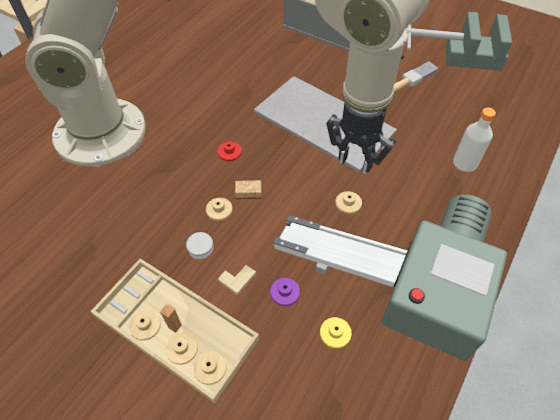

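Three wheels are in the tray. Now the wheel at (0.656,0.140).

Emit:
carry_out([
  {"fingers": 0.5, "delta_pos": [-0.002, 0.027, 0], "roll": 0},
  {"fingers": 0.5, "delta_pos": [-0.002, 0.027, -0.04], "roll": 0},
  {"fingers": 0.5, "delta_pos": [-0.002, 0.027, -0.1], "roll": 0},
  {"fingers": 0.5, "delta_pos": [-0.002, 0.027, -0.16], "roll": 0},
  {"fingers": 0.5, "delta_pos": [-0.002, 0.027, -0.2], "roll": 0},
  {"fingers": 0.5, "delta_pos": [-0.002, 0.027, -0.215], "roll": 0},
  {"fingers": 0.5, "delta_pos": [-0.002, 0.027, -0.216], "roll": 0},
])

```text
time_s: 30.28
position: [0.6566, 0.1339, 0.0066]
eef_rot: [-3.142, 0.0, 1.567]
contact_force: [0.8, 0.0, 0.5]
grip_width: 0.5
```

Emit:
carry_out([
  {"fingers": 0.2, "delta_pos": [0, 0, 0], "roll": 0},
  {"fingers": 0.2, "delta_pos": [0, 0, 0], "roll": 0},
  {"fingers": 0.2, "delta_pos": [0, 0, 0], "roll": 0},
  {"fingers": 0.2, "delta_pos": [0, 0, 0], "roll": 0},
])

```text
time_s: 30.78
position: [0.6576, 0.1342, 0.0079]
eef_rot: [3.139, -0.001, 1.568]
contact_force: [-1.0, -0.2, 5.8]
grip_width: 0.299
```

```bash
python3 st.py scene:s24
python3 - <<'E'
from h import *
f=dict(np.load('/tmp/scene1.npz'))
a=f['color'][100:240,270:430][...,::-1];cv2.imwrite('pics/z24.png',cv2.resize(a,None,fx=4.2,fy=4.2,interpolation=cv2.INTER_CUBIC))
E
```

```text
30.77 [0.6576 0.1342 0.0079] [ 1.7986e+02 -4.0000e-02  8.9810e+01] F [-1.02 -0.2   5.84] w 0.299 q [-0.7   0.74  0.68  1.49 -0.5   1.08  0.09]
```

View pics/z24.png

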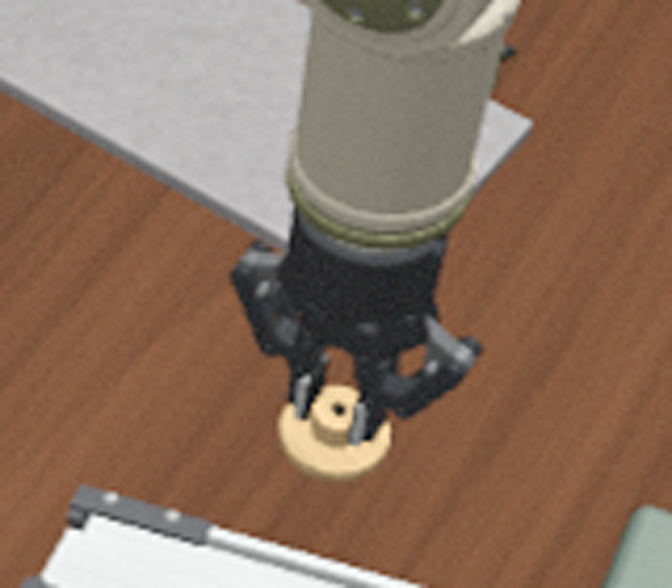

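Gripped; the hub sits about 6 mm to +y of the pad centre but is still well on the pads. Its target is tray slot (74,+30), so the TCP goes to (0.585,-0.282).

Emit:
carry_out([
  {"fingers": 0.2, "delta_pos": [0, 0, 0.04], "roll": 0},
  {"fingers": 0.2, "delta_pos": [0, 0, 0.1], "roll": 0},
  {"fingers": 0.2, "delta_pos": [0, -0.03, 0.17], "roll": 0},
  {"fingers": 0.2, "delta_pos": [-0.01, -0.1, 0.22], "roll": 0},
  {"fingers": 0.2, "delta_pos": [-0.03, -0.18, 0.22], "roll": 0},
  {"fingers": 0.2, "delta_pos": [-0.05, -0.26, 0.22], "roll": 0},
  {"fingers": 0.2, "delta_pos": [-0.07, -0.34, 0.22], "roll": 0},
  {"fingers": 0.2, "delta_pos": [-0.09, -0.42, 0.22], "roll": 0},
  {"fingers": 0.2, "delta_pos": [-0.11, -0.5, 0.22], "roll": 0},
  {"fingers": 0.2, "delta_pos": [-0.121, -0.58, 0.22], "roll": 0},
])

```text
time_s: 32.08
position: [0.5833, -0.215, 0.1388]
eef_rot: [3.141, -0.001, 1.568]
contact_force: [1.1, 0.3, -0.3]
grip_width: 0.3
```

Emit:
carry_out([
  {"fingers": 0.2, "delta_pos": [0, -0.02, 0], "roll": 0},
  {"fingers": 0.2, "delta_pos": [0, -0.04, 0], "roll": 0},
])

```text
time_s: 32.33
position: [0.5841, -0.2376, 0.1384]
eef_rot: [3.141, -0.001, 1.568]
contact_force: [0.4, 1.4, -0.2]
grip_width: 0.296
```

```bash
python3 st.py scene:s25
```

```text
32.33 [ 0.5841 -0.2376  0.1384] [ 1.7998e+02 -5.0000e-02  8.9840e+01] F [ 0.4   1.38 -0.19] w 0.296 q [-0.22  0.55  0.81  1.5  -0.41  1.27  0.64]
```

View pics/s25.png

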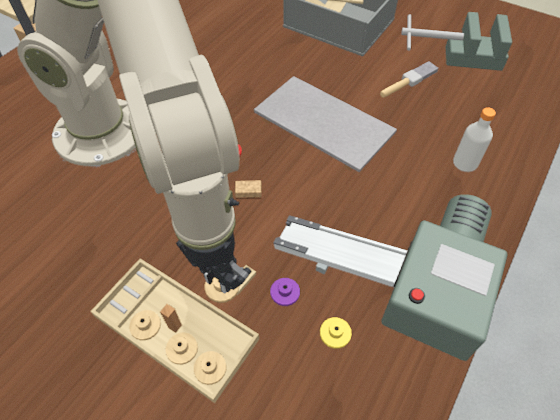

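Emit:
carry_out([
  {"fingers": 0.2, "delta_pos": [0, -0.04, 0], "roll": 0},
  {"fingers": 0.2, "delta_pos": [0, -0.073, 0], "roll": 0},
  {"fingers": 0.2, "delta_pos": [0, -0.073, 0], "roll": 0},
  {"fingers": 0.2, "delta_pos": [0, -0.073, -0.05], "roll": 0},
  {"fingers": 0.2, "delta_pos": [0, -0.073, -0.1], "roll": 0},
  {"fingers": 0.2, "delta_pos": [0, -0.073, -0.15], "roll": 0},
  {"fingers": 0.2, "delta_pos": [0, -0.073, -0.18], "roll": 0},
  {"fingers": 0.2, "delta_pos": [0, -0.073, -0.197], "roll": 0},
  {"fingers": 0.2, "delta_pos": [0, -0.073, -0.2], "roll": 0},
])

```text
time_s: 33.5
position: [0.5848, -0.2819, 0.0208]
eef_rot: [3.139, 0.001, 1.568]
contact_force: [-8.3, 2.5, 21.9]
grip_width: 0.301
```

```bash
python3 st.py scene:s26
python3 - <<'E'
from h import *
f=dict(np.load('/tmp/scene1.npz'))
a=f['color'][250:400,80:270][...,::-1];cv2.imwrite('pics/z26.png',cv2.resize(a,None,fx=4,fy=4,interpolation=cv2.INTER_CUBIC))
E
```

```text
33.5 [ 0.5848 -0.2819  0.0208] [1.7988e+02 4.0000e-02 8.9840e+01] F [-8.3   2.47 21.89] w 0.301 q [-0.1   0.7   0.74  1.55 -0.52  1.09  0.76]
```

View pics/z26.png

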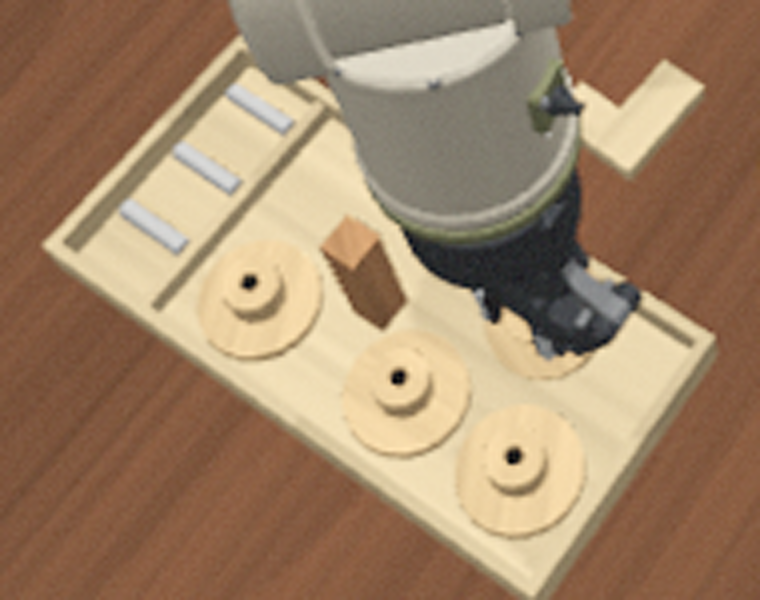

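Contact of 22 N is higher than expected, so the flange may be on the +y wall. I raise, then look and shift inward.

Emit:
carry_out([
  {"fingers": 0.2, "delta_pos": [0, 0, 0.02], "roll": 0},
  {"fingers": 0.2, "delta_pos": [0, 0, 0.05], "roll": 0},
  {"fingers": 0.2, "delta_pos": [0, 0, 0.05], "roll": 0},
])

```text
time_s: 33.92
position: [0.5853, -0.282, 0.0507]
eef_rot: [3.138, 0.001, 1.568]
contact_force: [-0.1, 0.0, 0.1]
grip_width: 0.301
```

```bash
python3 st.py scene:s27
python3 - <<'E'
from h import *
f=dict(np.load('/tmp/scene1.npz'))
a=f['color'][280:360,180:280][...,::-1];cv2.imwrite('pics/z27.png',cv2.resize(a,None,fx=7,fy=7,interpolation=cv2.INTER_CUBIC))
P=cloud(f)
print(P[300:352:4,200:240:4].round(3)[...,2])
E
```

```text
33.92 [ 0.5853 -0.282   0.0507] [1.7981e+02 7.0000e-02 8.9850e+01] F [-0.05  0.02  0.05] w 0.301 q [-0.11  0.67  0.76  1.53 -0.49  1.13  0.75]
[[ 0.253  0.233  0.231  0.227  0.215  0.201 -0.001 -0.001  0.001  0.   ]
 [ 0.231  0.227  0.223  0.212  0.204  0.189  0.177 -0.001  0.003 -0.001]
 [ 0.217  0.213  0.208  0.2    0.191  0.181  0.176  0.001 -0.001  0.002]
 [ 0.203  0.199  0.193  0.173  0.182  0.178  0.167  0.001  0.       nan]
 [ 0.098  0.156  0.155  0.153  0.169  0.168  0.166  0.163  0.164  0.162]
 [ 0.084  0.068  0.142  0.133  0.114  0.114  0.149  0.16   0.162  0.158]
 [ 0.049  0.055  0.067  0.124  0.115  0.117  0.151  0.162  0.16   0.018]
 [ 0.046  0.045  0.065  0.09   0.084  0.121  0.133    nan  0.005  0.007]
 [ 0.004  0.047  0.048  0.05   0.068  0.049  0.048  0.006  0.007  0.008]
 [ 0.007  0.043  0.044  0.044  0.049  0.048  0.007  0.004  0.007  0.005]
 [ 0.006  0.004  0.008  0.005  0.007  0.006  0.004  0.006  0.005  0.007]
 [ 0.006  0.004  0.007  0.006  0.005  0.004  0.006  0.006  0.003  0.004]
 [ 0.007  0.007  0.002  0.006  0.008  0.007  0.004  0.005  0.007  0.006]]
```

View pics/z27.png

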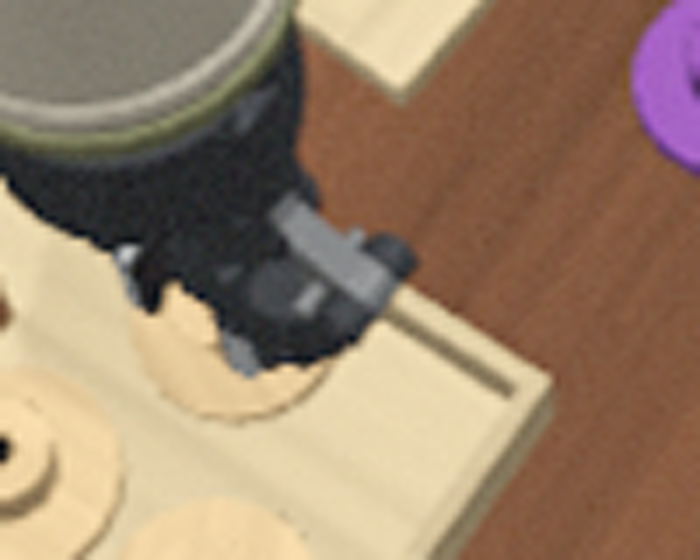

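Run:
```python
from h import *
from scipy.optimize import least_squares
f=dict(np.load('/tmp/scene1.npz'))
px=[(130,320),(145,365),(170,395),(200,415),(235,422),(265,417),(290,405),(330,362)]
for h in(.04,.044,.048):
    Q=np.array([ray(f,180+u/7,280+v/7,h)[:2] for u,v in px])
    r=least_squares(lambda p:np.hypot(*(Q-p).T)-.03,Q.mean(0)+[0,.02]);print(h,r.x.round(4),(r.fun*1e3).round(1))
P=cloud(f);c=f['color'].astype(int)
m=(P[...,2]>.035)&(P[...,2]<.058)&(c[...,0]>170)&(abs(P[...,0]-.585)<.05)&(abs(P[...,1]+.28)<.06)
q=P[m];A=np.c_[q[:,:2]-[.585,-.276],np.ones(len(q))];k=np.linalg.lstsq(A,q[:,2],rcond=None)[0];print(len(q),k,q.min(0),q.max(0))
```

```text
0.04 [ 0.5845 -0.2696] [ 0.  -0.9 -0.8  0.3  0.9  0.7  0.1 -1.6]
0.044 [ 0.5858 -0.2705] [-0.1 -0.9 -0.7  0.4  0.9  0.7  0.1 -1.7]
0.048 [ 0.5871 -0.2714] [-0.1 -1.  -0.7  0.4  0.9  0.7  0.1 -1.8]
218 [-0.01857117  0.26505706  0.05099912] [ 0.54051734 -0.33610292  0.03551518] [ 0.62431011 -0.27144989  0.05472146]
```

The wheel tipped about 15° with its +y side up, because its +y edge caught the wall; its centre was y = -0.271. I shift 8 mm inward and lower again.

Emit:
carry_out([
  {"fingers": 0.2, "delta_pos": [0, -0.0135, 0], "roll": 0},
  {"fingers": 0.2, "delta_pos": [0, -0.0135, 0], "roll": 0},
  {"fingers": 0.2, "delta_pos": [0, -0.0135, -0.025], "roll": 0},
  {"fingers": 0.2, "delta_pos": [0, -0.0135, -0.042], "roll": 0},
  {"fingers": 0.2, "delta_pos": [0, -0.0135, -0.05], "roll": 0},
  {"fingers": 0.2, "delta_pos": [0, -0.0135, -0.052], "roll": 0},
  {"fingers": 0.2, "delta_pos": [0, -0.0135, -0.052], "roll": 0},
])

```text
time_s: 34.85
position: [0.5843, -0.2889, 0.0175]
eef_rot: [3.141, -0.001, 1.568]
contact_force: [-1.6, 2.9, 7.5]
grip_width: 0.297
```

```bash
python3 st.py scene:s28
python3 - <<'E'
from h import *
f=dict(np.load('/tmp/scene1.npz'))
a=f['color'][280:360,180:280][...,::-1];cv2.imwrite('pics/z28.png',cv2.resize(a,None,fx=7,fy=7,interpolation=cv2.INTER_CUBIC))
E
```

```text
34.85 [ 0.5843 -0.2889  0.0175] [ 1.7998e+02 -5.0000e-02  8.9870e+01] F [-1.59  2.94  7.49] w 0.297 q [-0.08  0.71  0.74  1.54 -0.52  1.09  0.77]
```

View pics/z28.png

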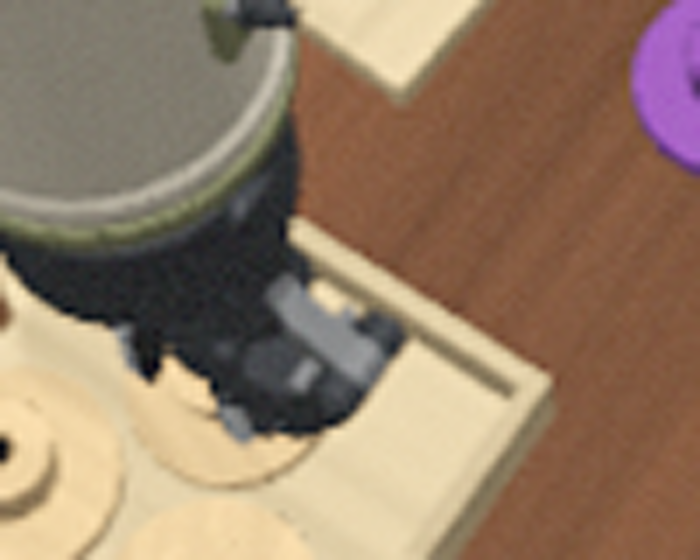

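Now it's inside the walls. I release and rise.

Emit:
carry_out([
  {"fingers": 0.42, "delta_pos": [0, 0, 0], "roll": 0},
  {"fingers": 0.45, "delta_pos": [0, 0, 0], "roll": 0},
  {"fingers": 0.45, "delta_pos": [0, 0, 0], "roll": 0},
  {"fingers": 0.45, "delta_pos": [0, 0, 0.02], "roll": 0},
  {"fingers": 0.45, "delta_pos": [0, 0.0, 0.07], "roll": 0},
  {"fingers": 0.5, "delta_pos": [0, 0.0, 0.14], "roll": 0},
  {"fingers": 0.5, "delta_pos": [-0.03, 0.06, 0.19], "roll": 0},
  {"fingers": 0.5, "delta_pos": [-0.07, 0.13, 0.19], "roll": 0},
  {"fingers": 0.5, "delta_pos": [-0.12, 0.2, 0.19], "roll": 0},
  {"fingers": 0.5, "delta_pos": [-0.17, 0.27, 0.19], "roll": 0},
])

```text
time_s: 36.15
position: [0.4812, -0.1266, 0.1317]
eef_rot: [3.141, -0.0, 1.568]
contact_force: [0.6, 0.9, 1.0]
grip_width: 0.5
```

Emit:
carry_out([
  {"fingers": 0.5, "delta_pos": [-0.03, 0.06, 0], "roll": 0},
  {"fingers": 0.5, "delta_pos": [-0.06, 0.12, 0], "roll": 0},
  {"fingers": 0.5, "delta_pos": [-0.06, 0.12, 0], "roll": 0},
])

```text
time_s: 36.52
position: [0.4451, -0.0527, 0.1316]
eef_rot: [3.141, -0.003, 1.572]
contact_force: [-0.8, -0.1, 0.1]
grip_width: 0.501
```

```bash
python3 st.py scene:s29 top:t29
python3 - <<'E'
from h import *
f=dict(np.load('/tmp/top1.npz'))
a=f['color'][175:300,330:430][...,::-1];cv2.imwrite('pics/z29.png',cv2.resize(a,None,fx=4.7,fy=4.7,interpolation=cv2.INTER_CUBIC))
E
```

```text
36.52 [ 0.4451 -0.0527  0.1316] [ 1.7998e+02 -1.7000e-01  9.0090e+01] F [-0.78 -0.15  0.05] w 0.501 q [-0.79  0.07  0.88  1.99 -0.07  1.11  0.13]
```

View pics/s29.png

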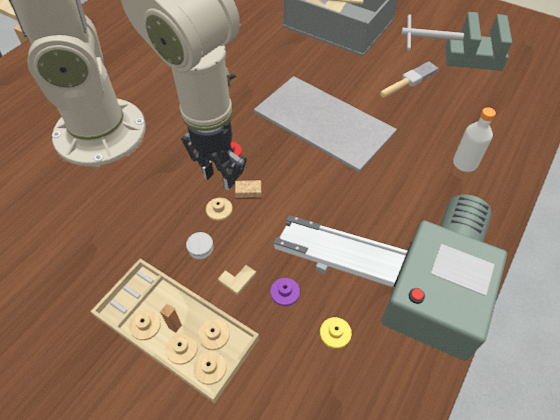

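View pics/z29.png

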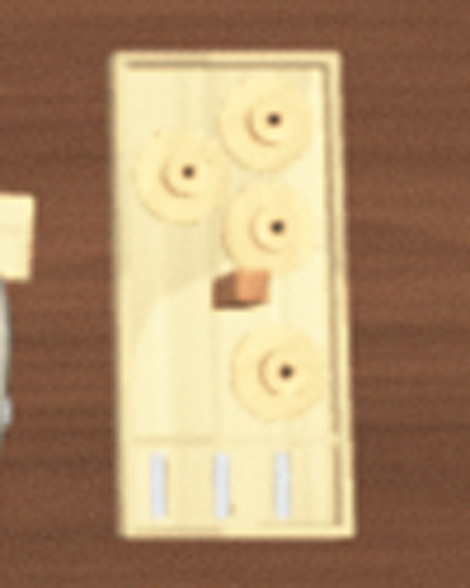

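Four wheels lie flat in the tray and the pins are in place. The last one is the knocked wheel at (0.414,-0.034), close to the inner reach limit.

Emit:
carry_out([
  {"fingers": 0.5, "delta_pos": [-0.03, 0.018, 0], "roll": 0},
  {"fingers": 0.5, "delta_pos": [-0.051, 0.032, 0], "roll": 0},
  {"fingers": 0.5, "delta_pos": [-0.051, 0.032, -0.05], "roll": 0},
  {"fingers": 0.5, "delta_pos": [-0.051, 0.032, -0.1], "roll": 0},
  {"fingers": 0.5, "delta_pos": [-0.051, 0.032, -0.14], "roll": 0},
  {"fingers": 0.5, "delta_pos": [-0.051, 0.032, -0.16], "roll": 0},
  {"fingers": 0.5, "delta_pos": [-0.051, 0.032, -0.16], "roll": 0},
])

```text
time_s: 37.5
position: [0.4152, -0.0375, 0.0349]
eef_rot: [-3.14, 0.001, 1.566]
contact_force: [-0.4, -0.5, -0.3]
grip_width: 0.497
```

```bash
python3 st.py scene:s30
python3 - <<'E'
from h import *
f=dict(np.load('/tmp/scene1.npz'));wheels(f)
a=f['color'][130:250,160:300][...,::-1];cv2.imwrite('pics/z30.png',cv2.resize(a,None,fx=5,fy=5,interpolation=cv2.INTER_CUBIC))
E
```

```text
37.5 [ 0.4152 -0.0375  0.0349] [-1.7993e+02  7.0000e-02  8.9730e+01] F [-0.44 -0.52 -0.28] w 0.497 q [-0.78  0.18  0.87  2.16 -0.18  0.87  0.19]
px 336 332 a710  ell 0.7788 -0.1487  d 0.0583 0.0595 r 0.0308 encl 0.7791 -0.1489
px 236 277 a483  ell 0.5515 -0.1568  d 0.0516 0.0721 r 0.0391 encl 0.5478 -0.1511
px 219 208 a388  ell 0.4141 -0.0357  d 0.0551 0.0610 r 0.0314 encl 0.4137 -0.0339
px 250 187 a238  ell 0.4397 0.0566  d 0.0401 0.0591 r 0.0311 encl 0.4378 0.0557
px 334 2 a250  ell 0.2879 0.8453  d 0.0624 0.2557 r 0.0940 encl 0.2316 0.8469
```

View pics/z30.png

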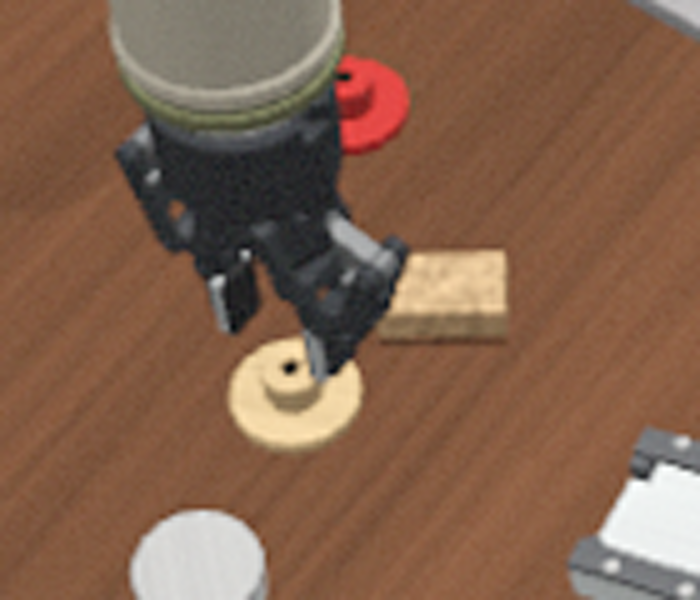

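Emit:
carry_out([
  {"fingers": 0.5, "delta_pos": [-0.001, 0.006, -0.01], "roll": 0},
  {"fingers": 0.5, "delta_pos": [-0.001, 0.006, -0.03], "roll": 0},
  {"fingers": 0.5, "delta_pos": [-0.001, 0.006, -0.045], "roll": 0},
  {"fingers": 0.5, "delta_pos": [-0.001, 0.006, -0.053], "roll": 0},
  {"fingers": 0.5, "delta_pos": [-0.001, 0.006, -0.053], "roll": 0},
])

```text
time_s: 38.17
position: [0.4143, -0.0331, 0.0029]
eef_rot: [-3.141, 0.0, 1.567]
contact_force: [-0.3, 0.8, 0.9]
grip_width: 0.498
```

Emit:
carry_out([
  {"fingers": 0.2, "delta_pos": [0, 0, 0], "roll": 0},
  {"fingers": 0.2, "delta_pos": [0, 0, 0], "roll": 0},
  {"fingers": 0.2, "delta_pos": [0, 0, 0], "roll": 0},
  {"fingers": 0.2, "delta_pos": [0, 0, 0], "roll": 0},
])

```text
time_s: 38.67
position: [0.4149, -0.033, 0.0037]
eef_rot: [3.141, -0.0, 1.568]
contact_force: [-1.8, 0.2, 4.9]
grip_width: 0.306
```

```bash
python3 st.py scene:s31
python3 - <<'E'
from h import *
f=dict(np.load('/tmp/scene1.npz'));
a=f['color'][130:250,160:300][...,::-1];cv2.imwrite('pics/z31.png',cv2.resize(a,None,fx=5,fy=5,interpolation=cv2.INTER_CUBIC))
g=dict(np.load('/tmp/top1.npz'))
for u,v in ((274,119),(188,171),(277,227),(286,371)): p=ray(g,330+u/4.7,175+v/4.7,.032);print(p.round(4),((p[:2]-[.511,-.3065])*1e3).round())
E
```

```text
38.67 [ 0.4149 -0.033   0.0037] [ 1.7997e+02 -1.0000e-02  8.9810e+01] F [-1.82  0.17  4.94] w 0.306 q [-0.74  0.25  0.83  2.19 -0.26  0.8   0.25]
[ 0.6167 -0.3365  0.032 ] [106. -30.]
[ 0.5848 -0.2817  0.032 ] [74. 25.]
[ 0.5492 -0.3358  0.032 ] [ 38. -29.]
[ 0.4602 -0.338   0.032 ] [-51. -32.]
```

View pics/z31.png

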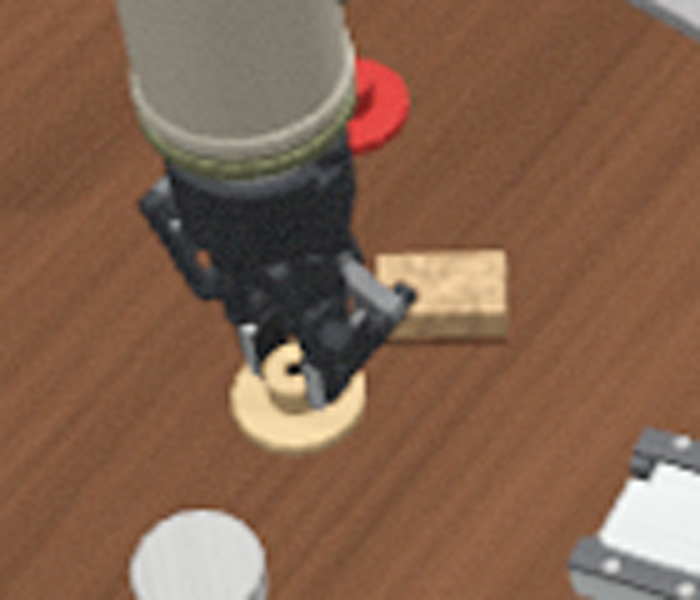

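Gripped. I carry it to tray slot (-41,+30), TCP (0.470,-0.2765).

Emit:
carry_out([
  {"fingers": 0.2, "delta_pos": [0, 0, 0.04], "roll": 0},
  {"fingers": 0.2, "delta_pos": [0, 0, 0.1], "roll": 0},
  {"fingers": 0.2, "delta_pos": [0.01, -0.03, 0.16], "roll": 0},
  {"fingers": 0.2, "delta_pos": [0.03, -0.1, 0.2], "roll": 0},
  {"fingers": 0.2, "delta_pos": [0.05, -0.17, 0.2], "roll": 0},
  {"fingers": 0.2, "delta_pos": [0.07, -0.24, 0.2], "roll": 0},
  {"fingers": 0.2, "delta_pos": [0.085, -0.31, 0.2], "roll": 0},
  {"fingers": 0.2, "delta_pos": [0.092, -0.37, 0.2], "roll": 0},
  {"fingers": 0.2, "delta_pos": [0.092, -0.406, 0.2], "roll": 0},
  {"fingers": 0.2, "delta_pos": [0.092, -0.406, 0.2], "roll": 0},
])

```text
time_s: 39.98
position: [0.4691, -0.2783, 0.1232]
eef_rot: [-3.141, 0.001, 1.564]
contact_force: [0.7, 1.4, -0.2]
grip_width: 0.307
```

```bash
python3 st.py scene:s32;python3 - <<'E'
from h import *
f=dict(np.load('/tmp/scene1.npz'));
a=f['color'][220:390,80:270][...,::-1];cv2.imwrite('pics/z32.png',cv2.resize(a,None,fx=3.5,fy=3.5,interpolation=cv2.INTER_CUBIC))
E
```

```text
39.98 [ 0.4691 -0.2783  0.1232] [-1.7996e+02  6.0000e-02  8.9640e+01] F [ 0.72  1.37 -0.17] w 0.307 q [-0.29  0.41  0.98  1.76 -0.37  1.17  0.79]
```

View pics/z32.png

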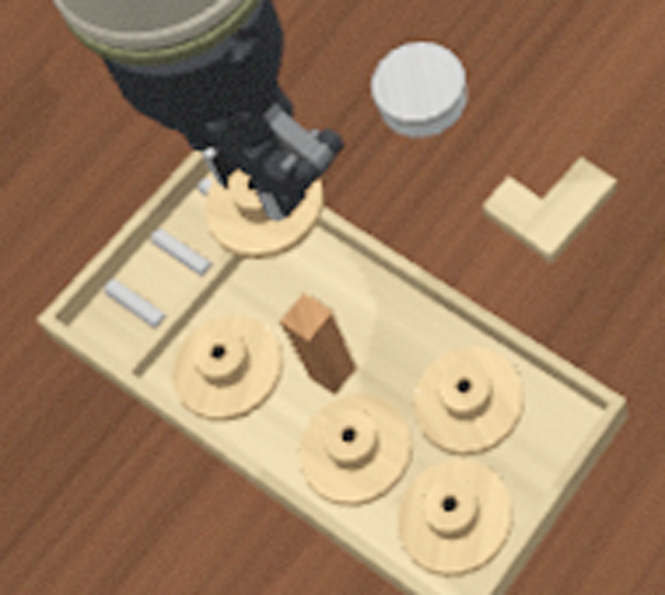

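Emit:
carry_out([
  {"fingers": 0.2, "delta_pos": [0.001, 0, -0.04], "roll": 0},
  {"fingers": 0.2, "delta_pos": [0.001, 0, -0.09], "roll": 0},
  {"fingers": 0.2, "delta_pos": [0.001, 0, -0.13], "roll": 0},
  {"fingers": 0.2, "delta_pos": [0.001, 0, -0.16], "roll": 0},
  {"fingers": 0.2, "delta_pos": [0.001, 0, -0.175], "roll": 0},
  {"fingers": 0.2, "delta_pos": [0.001, 0, -0.182], "roll": 0},
  {"fingers": 0.2, "delta_pos": [0.001, 0, -0.182], "roll": 0},
])

```text
time_s: 40.9
position: [0.4707, -0.2765, 0.0145]
eef_rot: [3.141, 0.0, 1.568]
contact_force: [0.3, 0.2, 0.6]
grip_width: 0.305
```

```bash
python3 st.py scene:s33;python3 - <<'E'
from h import *
f=dict(np.load('/tmp/scene1.npz'));
a=f['color'][220:390,80:270][...,::-1];cv2.imwrite('pics/z33.png',cv2.resize(a,None,fx=3.5,fy=3.5,interpolation=cv2.INTER_CUBIC))
E
```

```text
40.9 [ 0.4707 -0.2765  0.0145] [179.98   0.    89.83] F [0.26 0.22 0.55] w 0.305 q [-0.2   0.55  0.87  1.85 -0.51  0.97  0.89]
```

View pics/z33.png

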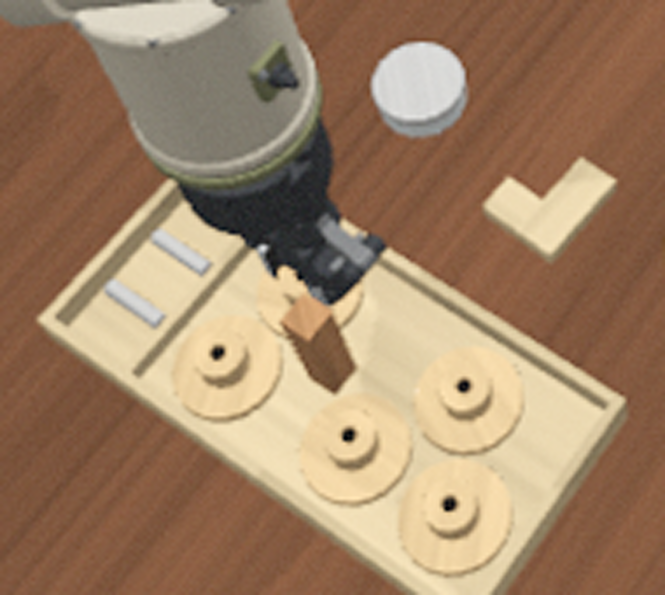

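Emit:
carry_out([
  {"fingers": 0.2, "delta_pos": [0, 0, -0.007], "roll": 0},
  {"fingers": 0.42, "delta_pos": [0, 0, -0.007], "roll": 0},
  {"fingers": 0.45, "delta_pos": [0, 0, -0.007], "roll": 0},
  {"fingers": 0.45, "delta_pos": [0, 0, 0.01], "roll": 0},
  {"fingers": 0.45, "delta_pos": [0, 0.0, 0.06], "roll": 0},
  {"fingers": 0.5, "delta_pos": [0, 0.0, 0.13], "roll": 0},
  {"fingers": 0.6, "delta_pos": [0, 0.0, 0.2], "roll": 0},
  {"fingers": 0.6, "delta_pos": [0, 0.1, 0.25], "roll": 0},
  {"fingers": 0.6, "delta_pos": [0, 0.2, 0.25], "roll": 0},
  {"fingers": 0.6, "delta_pos": [0, 0.2, 0.25], "roll": 0},
])

```text
time_s: 42.2
position: [0.472, -0.1497, 0.1647]
eef_rot: [3.141, -0.003, 1.579]
contact_force: [-0.3, -0.2, 0.1]
grip_width: 0.598
```

```bash
python3 st.py scene:s34 top:t34;python3 - <<'E'
from h import *
for n in('scene','top'):
    f=dict(np.load('/tmp/%s1.npz'%n));P=cloud(f);x,y,z=[P[...,i] for i in range(3)]
    p=(abs(z-.084)<.006)&(y<-.25)&(y>-.36)&(x>.45)&(x<.56)
    v,u=np.nonzero(p)
    if len(v)>5:
        pts=np.array([ray(f,a,b,.084)[:2] for a,b in zip(u,v)],np.float32);print('post',len(pts),cv2.minAreaRect(pts))
    hsv=cv2.cvtColor(f['color'],cv2.COLOR_RGB2HSV)
    tr=cv2.inRange(hsv,(10,40,130),(30,150,255)); roi=((y<-.20)&(y>-.42)&(x>.3)&(x<.72)&(z<.1)).astype(np.uint8)*255
    tr=cv2.morphologyEx(tr&roi,cv2.MORPH_CLOSE,np.ones((9,9)));c=max(cv2.findContours(tr,cv2.RETR_EXTERNAL,cv2.CHAIN_APPROX_NONE)[0],key=cv2.contourArea)
    Q=np.array([ray(f,u,v,.026)[:2] for u,v in c[:,0]],np.float32);print(cv2.minAreaRect(Q))
E
```

```text
42.2 [ 0.472  -0.1497  0.1647] [179.94  -0.19  90.44] F [-0.32 -0.25  0.09] w 0.598 q [-0.67  0.21  1.05  1.83 -0.2   1.21  0.45]
post 132 ((0.511381208896637, -0.3055610656738281), (0.020761141553521156, 0.022080006077885628), 89.62948608398438)
((0.521737277507782, -0.31652477383613586), (0.21841132640838623, 0.4125303030014038), 89.65023040771484)
((0.5314218401908875, -0.3037782907485962), (0.2172284722328186, 0.3658735454082489), 89.37370300292969)
```

View pics/s34.png

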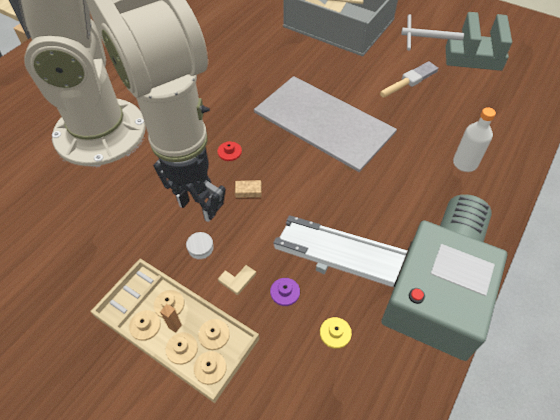

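View pics/t34.png

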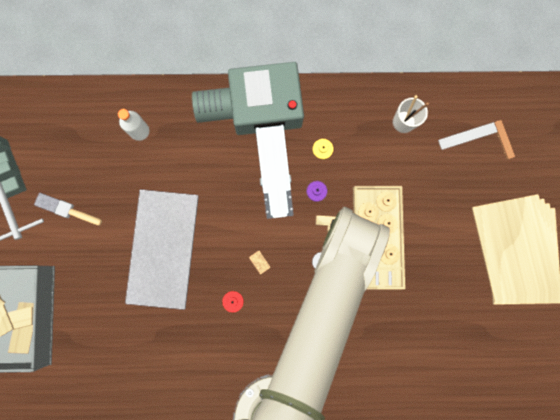

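All five wheels are in the tray and it hasn't moved; the post is at (0.511,-0.306). I'll position over the post and descend.

Emit:
carry_out([
  {"fingers": 0.6, "delta_pos": [0.02, -0.08, 0], "roll": 0},
  {"fingers": 0.6, "delta_pos": [0.04, -0.16, 0], "roll": 0},
  {"fingers": 0.6, "delta_pos": [0.055, -0.22, 0], "roll": 0},
  {"fingers": 0.6, "delta_pos": [0.065, -0.261, 0], "roll": -0.003},
  {"fingers": 0.6, "delta_pos": [0.065, -0.261, 0], "roll": -0.003},
  {"fingers": 0.6, "delta_pos": [0.065, -0.261, -0.03], "roll": -0.003},
  {"fingers": 0.6, "delta_pos": [0.065, -0.261, -0.06], "roll": -0.003},
  {"fingers": 0.6, "delta_pos": [0.065, -0.261, -0.09], "roll": -0.003},
  {"fingers": 0.6, "delta_pos": [0.065, -0.261, -0.09], "roll": -0.003},
])

```text
time_s: 43.42
position: [0.5086, -0.3116, 0.108]
eef_rot: [-3.138, -0.002, 1.564]
contact_force: [0.1, -0.6, 0.8]
grip_width: 0.601
```

```bash
python3 st.py scene:s35;python3 - <<'E'
from h import *
f=dict(np.load('/tmp/scene1.npz'));
a=f['color'][230:390,80:270][...,::-1];cv2.imwrite('pics/z35.png',cv2.resize(a,None,fx=3.7,fy=3.7,interpolation=cv2.INTER_CUBIC))
E
```

```text
43.42 [ 0.5086 -0.3116  0.108 ] [-1.7982e+02 -1.0000e-01  8.9600e+01] F [ 0.13 -0.62  0.76] w 0.601 q [-0.18  0.56  0.94  1.63 -0.47  1.2   0.86]
```

View pics/z35.png

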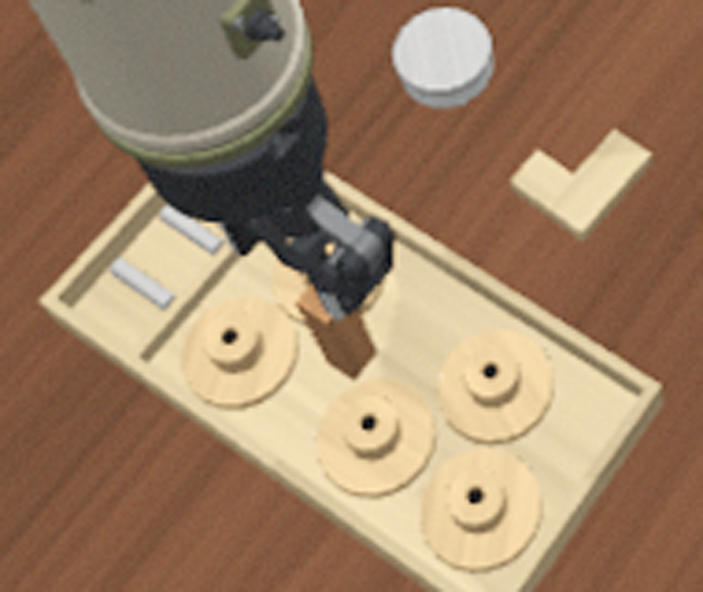

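Emit:
carry_out([
  {"fingers": 0.6, "delta_pos": [0.0035, 0.0088, 0], "roll": 0},
  {"fingers": 0.6, "delta_pos": [0.0035, 0.0088, 0], "roll": 0},
  {"fingers": 0.6, "delta_pos": [0.0035, 0.0088, -0.03], "roll": 0},
  {"fingers": 0.6, "delta_pos": [0.0035, 0.0088, -0.06], "roll": 0},
  {"fingers": 0.6, "delta_pos": [0.0035, 0.0088, -0.09], "roll": 0},
  {"fingers": 0.6, "delta_pos": [0.0035, 0.0088, -0.11], "roll": 0},
  {"fingers": 0.6, "delta_pos": [0.0035, 0.0088, -0.112], "roll": 0},
  {"fingers": 0.6, "delta_pos": [0.0035, 0.0088, -0.112], "roll": 0},
])

```text
time_s: 44.48
position: [0.5117, -0.3081, 0.0432]
eef_rot: [3.141, 0.0, 1.563]
contact_force: [0.6, 0.2, -0.1]
grip_width: 0.598
```

```bash
python3 st.py scene:s36;python3 - <<'E'
from h import *
f=dict(np.load('/tmp/scene1.npz'));
a=f['color'][230:390,80:270][...,::-1];cv2.imwrite('pics/z36.png',cv2.resize(a,None,fx=3.7,fy=3.7,interpolation=cv2.INTER_CUBIC))
E
```

```text
44.48 [ 0.5117 -0.3081  0.0432] [1.7999e+02 2.0000e-02 8.9540e+01] F [ 0.64  0.2  -0.12] w 0.598 q [-0.15  0.63  0.89  1.69 -0.54  1.09  0.9 ]
```

View pics/z36.png

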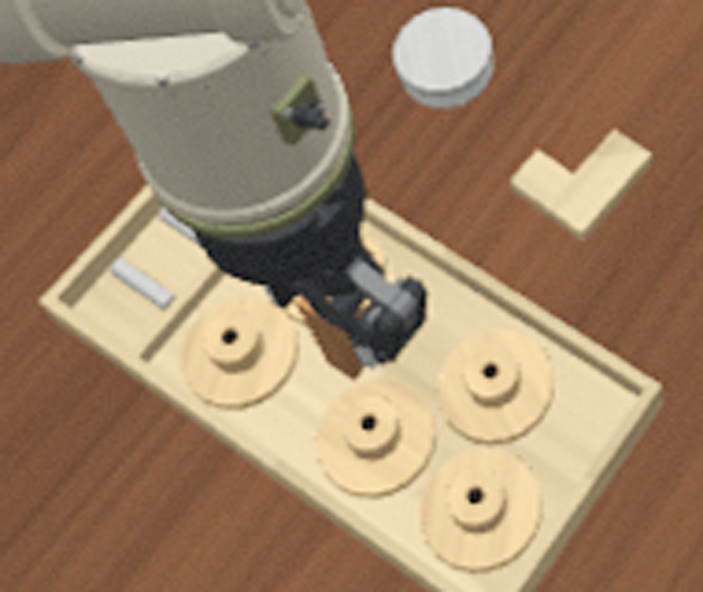

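Emit:
carry_out([
  {"fingers": 0.6, "delta_pos": [0, 0.002, -0.008], "roll": 0},
  {"fingers": 0.4, "delta_pos": [0, 0.002, -0.008], "roll": 0},
  {"fingers": 0.3, "delta_pos": [0, 0.002, -0.008], "roll": 0},
  {"fingers": 0.15, "delta_pos": [0, 0.002, -0.008], "roll": 0},
  {"fingers": 0.1, "delta_pos": [0, 0.002, -0.008], "roll": 0},
  {"fingers": 0.1, "delta_pos": [0, 0.002, -0.008], "roll": 0},
  {"fingers": 0.1, "delta_pos": [0, 0.002, -0.008], "roll": 0},
  {"fingers": 0.1, "delta_pos": [0, 0.002, -0.008], "roll": 0},
], grip_force=110)

```text
time_s: 45.52
position: [0.5112, -0.3067, 0.0385]
eef_rot: [-3.141, -0.0, 1.563]
contact_force: [-3.3, 1.7, 5.5]
grip_width: 0.216
```

```bash
python3 st.py scene:s37;python3 - <<'E'
from h import *
f=dict(np.load('/tmp/scene1.npz'));
a=f['color'][230:390,80:270][...,::-1];cv2.imwrite('pics/z37.png',cv2.resize(a,None,fx=3.7,fy=3.7,interpolation=cv2.INTER_CUBIC))
E
```

```text
45.52 [ 0.5112 -0.3067  0.0385] [-1.7999e+02 -1.0000e-02  8.9530e+01] F [-3.28  1.66  5.47] w 0.216 q [-0.15  0.63  0.89  1.7  -0.54  1.08  0.9 ]
```

View pics/z37.png

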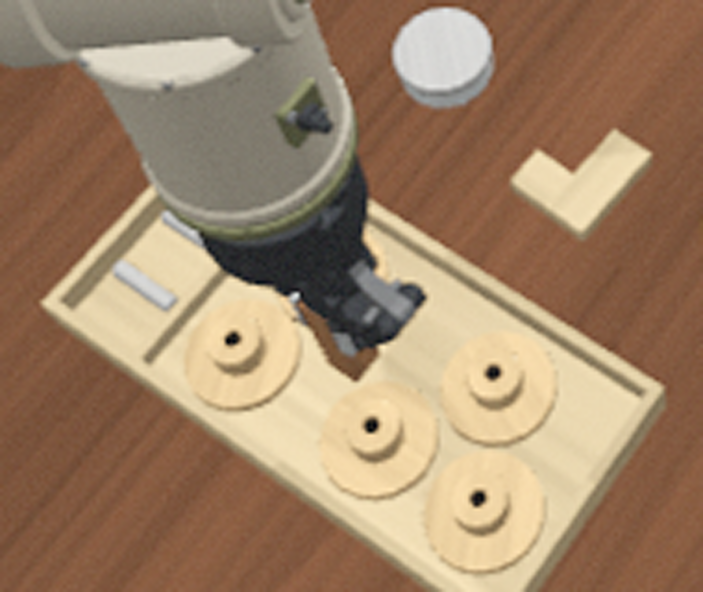

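The post is gripped at 0.216. I lift gently by about 15 mm first and check level and hold.

Emit:
carry_out([
  {"fingers": 0.1, "delta_pos": [0, 0, 0.005], "roll": 0},
  {"fingers": 0.1, "delta_pos": [0, 0, 0.012], "roll": 0},
  {"fingers": 0.1, "delta_pos": [0, 0, 0.02], "roll": 0},
  {"fingers": 0.1, "delta_pos": [0, 0, 0.027], "roll": 0},
  {"fingers": 0.1, "delta_pos": [0, 0, 0.03], "roll": 0},
  {"fingers": 0.1, "delta_pos": [0, 0, 0.03], "roll": 0},
])

```text
time_s: 46.32
position: [0.5117, -0.3066, 0.0563]
eef_rot: [3.141, 0.0, 1.563]
contact_force: [0.2, -0.3, -6.6]
grip_width: 0.217
```

```bash
cat > tray.py <<'E'
from h import *
import sys
# fit a plane to tray wheel/rim points? rim corners heights from scene depth
f=dict(np.load('/tmp/scene1.npz'));P=cloud(f);hsv=cv2.cvtColor(f['color'],cv2.COLOR_RGB2HSV)
cx,cy=float(sys.argv[1]),float(sys.argv[2]);zf=float(sys.argv[3]) # expected floor-top z
m=(cv2.inRange(hsv,(12,30,140),(30,150,255))>0)&(abs(P[...,0]-cx)<.15)&(abs(P[...,1]-cy)<.08)&(abs(P[...,2]-zf)<.012)
q=P[m]
for i in range(4):
    A=np.c_[q[:,:2]-[cx,cy],np.ones(len(q))];k=np.linalg.lstsq(A,q[:,2],rcond=None)[0];r=q[:,2]-A@k;q=q[abs(r)<.004]
print('floor pts',len(q),'tilt x,y deg',np.degrees(k[:2]).round(2),'z',k[2].round(4))
E
python3 st.py scene:s38; python3 tray.py .511 -.3065 .022;python3 - <<'E'
from h import *
f=dict(np.load('/tmp/scene1.npz'));
a=f['color'][230:390,80:270][...,::-1];cv2.imwrite('pics/z38.png',cv2.resize(a,None,fx=3.7,fy=3.7,interpolation=cv2.INTER_CUBIC))
E
```

```text
46.33 [ 0.5117 -0.3066  0.0563] [179.99   0.    89.56] F [ 0.24 -0.33 -6.59] w 0.217 q [-0.17  0.61  0.9   1.68 -0.53  1.11  0.89]
floor pts 3348 tilt x,y deg [ 0.95 -1.84] z 0.0249
```

View pics/z38.png

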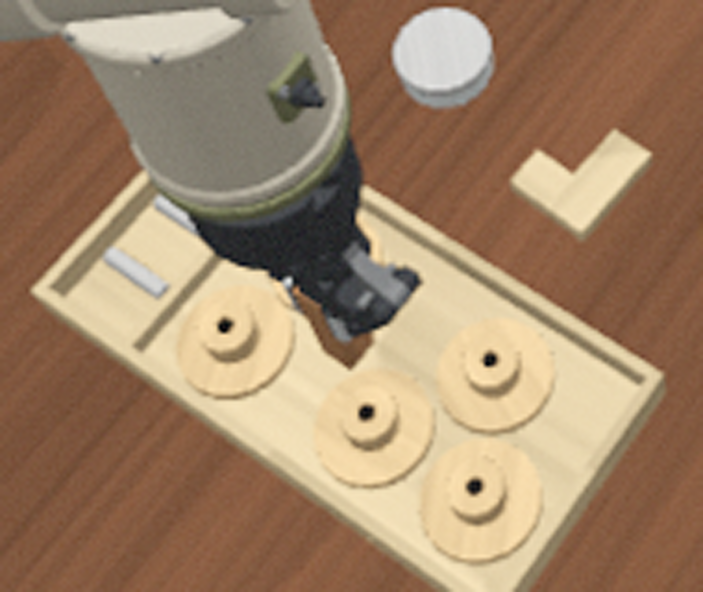

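The full weight of 6.6 N is carried and the tray looks level. I raise a bit more and start across.

Emit:
carry_out([
  {"fingers": 0.1, "delta_pos": [0, 0, 0.008], "roll": 0},
  {"fingers": 0.1, "delta_pos": [0, 0, 0.02], "roll": 0},
  {"fingers": 0.1, "delta_pos": [0, 0, 0.035], "roll": 0},
  {"fingers": 0.1, "delta_pos": [0, 0, 0.05], "roll": 0},
  {"fingers": 0.1, "delta_pos": [0, 0.004, 0.06], "roll": 0},
  {"fingers": 0.1, "delta_pos": [0, 0.012, 0.065], "roll": 0},
  {"fingers": 0.1, "delta_pos": [-0.001, 0.025, 0.067], "roll": -0.001},
  {"fingers": 0.1, "delta_pos": [-0.002, 0.042, 0.067], "roll": -0.002},
  {"fingers": 0.1, "delta_pos": [-0.003, 0.06, 0.067], "roll": -0.004},
  {"fingers": 0.1, "delta_pos": [-0.004, 0.075, 0.067], "roll": -0.005},
])

```text
time_s: 47.62
position: [0.5092, -0.2603, 0.0961]
eef_rot: [-3.141, -0.0, 1.556]
contact_force: [0.9, 0.4, -6.3]
grip_width: 0.217
```

```bash
python3 st.py scene:s39
```

```text
47.62 [ 0.5092 -0.2603  0.0961] [-1.7998e+02 -3.0000e-02  8.9140e+01] F [ 0.86  0.36 -6.27] w 0.217 q [-0.3   0.52  0.96  1.72 -0.46  1.15  0.77]
```

View pics/s39.png

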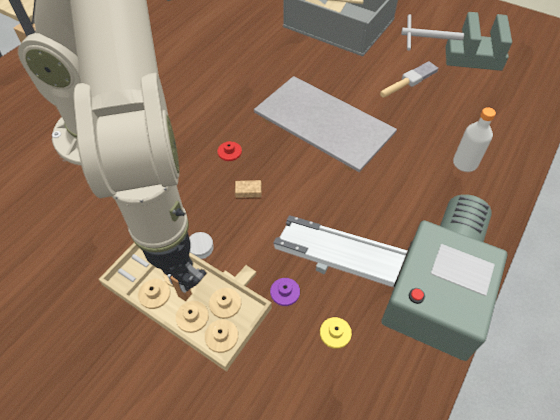

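Emit:
carry_out([
  {"fingers": 0.1, "delta_pos": [-0.001, 0.02, 0], "roll": -0.002},
  {"fingers": 0.1, "delta_pos": [-0.002, 0.045, 0], "roll": -0.004},
  {"fingers": 0.1, "delta_pos": [-0.003, 0.075, 0], "roll": -0.007},
  {"fingers": 0.1, "delta_pos": [-0.004, 0.11, 0], "roll": -0.01},
  {"fingers": 0.1, "delta_pos": [-0.006, 0.145, 0], "roll": -0.013},
  {"fingers": 0.1, "delta_pos": [-0.008, 0.18, 0], "roll": -0.016},
  {"fingers": 0.1, "delta_pos": [-0.01, 0.215, 0], "roll": -0.02},
  {"fingers": 0.1, "delta_pos": [-0.011, 0.25, 0], "roll": -0.023},
  {"fingers": 0.1, "delta_pos": [-0.012, 0.28, 0], "roll": -0.026},
  {"fingers": 0.1, "delta_pos": [-0.013, 0.305, 0], "roll": -0.028},
])

```text
time_s: 48.92
position: [0.5012, -0.0775, 0.0964]
eef_rot: [3.141, -0.0, 1.511]
contact_force: [0.3, 0.7, -6.3]
grip_width: 0.218
```

```bash
python3 st.py scene:s40
```

```text
48.92 [ 0.5012 -0.0775  0.0964] [ 1.7999e+02 -2.0000e-02  8.6590e+01] F [ 0.3   0.72 -6.28] w 0.218 q [-0.76  0.37  1.03  1.89 -0.36  1.09  0.36]
```

View pics/s40.png

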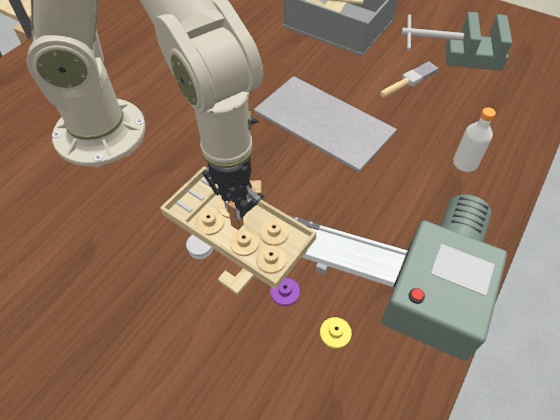

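Emit:
carry_out([
  {"fingers": 0.1, "delta_pos": [-0.001, 0.02, 0], "roll": -0.001},
  {"fingers": 0.1, "delta_pos": [-0.002, 0.045, 0], "roll": -0.003},
  {"fingers": 0.1, "delta_pos": [-0.003, 0.075, 0], "roll": -0.005},
  {"fingers": 0.1, "delta_pos": [-0.004, 0.11, 0], "roll": -0.007},
  {"fingers": 0.1, "delta_pos": [-0.006, 0.15, 0], "roll": -0.009},
  {"fingers": 0.1, "delta_pos": [-0.008, 0.19, 0], "roll": -0.011},
  {"fingers": 0.1, "delta_pos": [-0.01, 0.23, 0], "roll": -0.013},
  {"fingers": 0.1, "delta_pos": [-0.012, 0.27, 0], "roll": -0.016},
  {"fingers": 0.1, "delta_pos": [-0.013, 0.31, 0], "roll": -0.018},
  {"fingers": 0.1, "delta_pos": [-0.014, 0.345, 0], "roll": -0.02},
])

```text
time_s: 50.22
position: [0.4927, 0.1299, 0.0963]
eef_rot: [-3.142, -0.0, 1.48]
contact_force: [0.3, -1.3, -6.3]
grip_width: 0.217
```

```bash
python3 st.py scene:s41
```

```text
50.23 [0.4927 0.1299 0.0963] [-1.7999e+02 -1.0000e-02  8.4790e+01] F [ 0.26 -1.27 -6.29] w 0.217 q [-1.15  0.36  1.01  1.88 -0.35  1.09 -0.1 ]
```

View pics/s41.png

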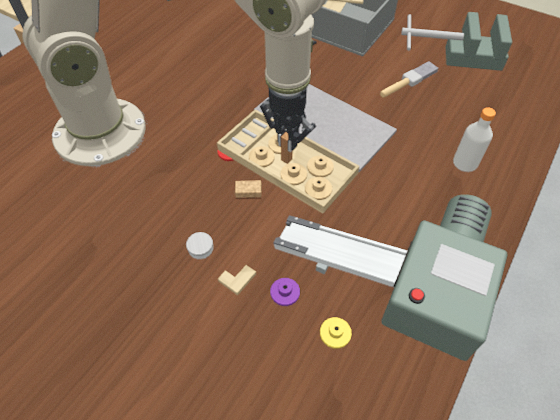

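Emit:
carry_out([
  {"fingers": 0.1, "delta_pos": [-0.001, 0.02, 0], "roll": -0.001},
  {"fingers": 0.1, "delta_pos": [-0.002, 0.05, 0], "roll": -0.003},
  {"fingers": 0.1, "delta_pos": [-0.004, 0.09, 0], "roll": -0.005},
  {"fingers": 0.1, "delta_pos": [-0.006, 0.13, 0], "roll": -0.007},
  {"fingers": 0.1, "delta_pos": [-0.008, 0.17, 0], "roll": -0.009},
  {"fingers": 0.1, "delta_pos": [-0.01, 0.21, 0], "roll": -0.011},
  {"fingers": 0.1, "delta_pos": [-0.012, 0.25, 0], "roll": -0.012},
  {"fingers": 0.1, "delta_pos": [-0.012, 0.285, 0], "roll": -0.012},
  {"fingers": 0.1, "delta_pos": [-0.012, 0.307, 0], "roll": -0.012},
  {"fingers": 0.1, "delta_pos": [-0.012, 0.318, 0], "roll": -0.012},
])

```text
time_s: 51.52
position: [0.4858, 0.3199, 0.0962]
eef_rot: [3.142, 0.0, 1.461]
contact_force: [0.1, -0.8, -6.5]
grip_width: 0.217
```

Emit:
carry_out([
  {"fingers": 0.1, "delta_pos": [0, 0, -0.005], "roll": 0},
  {"fingers": 0.1, "delta_pos": [0, 0, -0.01], "roll": 0},
  {"fingers": 0.1, "delta_pos": [0, 0, -0.01], "roll": 0},
])

```text
time_s: 51.9
position: [0.4857, 0.3183, 0.09]
eef_rot: [-3.141, 0.0, 1.46]
contact_force: [0.5, 1.1, -6.6]
grip_width: 0.217
```

```bash
python3 st.py scene:s42 top:t42
python3 - <<'E'
from h import *
f=dict(np.load('/tmp/scene1.npz'));
a=f['color'][60:200,240:420][...,::-1];cv2.imwrite('pics/z42.png',cv2.resize(a,None,fx=4.2,fy=4.2,interpolation=cv2.INTER_CUBIC))
f=dict(np.load('/tmp/top1.npz'));
a=f['color'][170:330,100:230][...,::-1];cv2.imwrite('pics/z42t.png',cv2.resize(a,None,fx=3.7,fy=3.7,interpolation=cv2.INTER_CUBIC))
E
```

```text
51.9 [0.4857 0.3183 0.09  ] [-1.7997e+02  3.0000e-02  8.3630e+01] F [ 0.54  1.09 -6.56] w 0.217 q [-1.31  0.53  0.92  1.7  -0.45  1.15 -0.38]
```

View pics/z42.png

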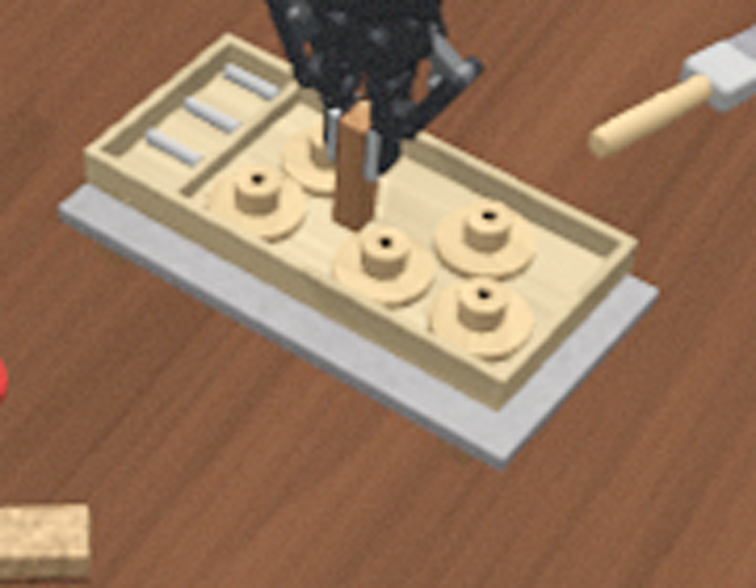

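View pics/z42t.png

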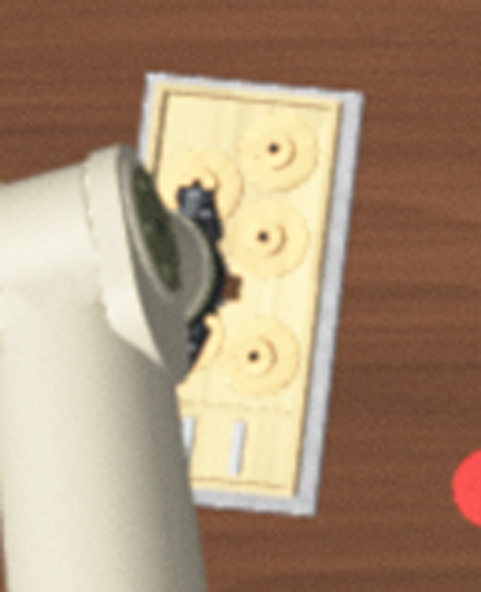

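Run:
```python
from h import *
f=dict(np.load('/tmp/scene1.npz'))
c=np.array([ray(f,240+u/4.2,60+v/4.2,.0775)[:2] for u,v in((88,152),(228,36),(636,240),(500,380))])
print(c.round(4),c.mean(0),[np.linalg.norm(c[i]-c[(i+1)%4]).round(4) for i in range(4)])
for a,b in((1,2),(0,3)): print(np.degrees(np.arctan2(*(c[b]-c[a])[::-1])))
s=np.array([ray(f,240+u/4.2,60+v/4.2,.03)[:2] for u,v in((60,210),(503,460),(657,292))]);print('stand corners',s.round(4),(s[0]+s[2])/2, np.degrees(np.arctan2(*(s[1]-s[0])[::-1])))
```

```text
[[0.3336 0.2663]
 [0.3488 0.4031]
 [0.6436 0.3716]
 [0.6264 0.2327]] [0.48811783 0.31841767] [np.float64(0.1376), np.float64(0.2965), np.float64(0.14), np.float64(0.2947)]
-6.097762340409145
-6.556361294968217
stand corners [[0.317  0.2569]
 [0.6407 0.2216]
 [0.6594 0.3878]] [0.48816631 0.32233518] -6.226303587114146
```

Tray centre is (0.488,0.318) against stand centre (0.488,0.322), with yaw -6.3° against -6.2°. I nudge 4 mm in y and set down slowly.

Emit:
carry_out([
  {"fingers": 0.1, "delta_pos": [0, 0.003, 0], "roll": 0},
  {"fingers": 0.1, "delta_pos": [0, 0.006, 0], "roll": 0},
  {"fingers": 0.1, "delta_pos": [0, 0.006, -0.006], "roll": 0},
  {"fingers": 0.1, "delta_pos": [0, 0.006, -0.014], "roll": 0},
  {"fingers": 0.1, "delta_pos": [0, 0.006, -0.021], "roll": 0},
  {"fingers": 0.1, "delta_pos": [0, 0.006, -0.026], "roll": 0},
  {"fingers": 0.1, "delta_pos": [0, 0.006, -0.03], "roll": 0},
  {"fingers": 0.1, "delta_pos": [0, 0.006, -0.03], "roll": 0},
])

```text
time_s: 53.0
position: [0.4857, 0.3228, 0.0721]
eef_rot: [-3.141, 0.0, 1.461]
contact_force: [0.3, -0.1, -6.1]
grip_width: 0.221
```

Emit:
carry_out([
  {"fingers": 0.1, "delta_pos": [0, 0, -0.002], "roll": 0},
  {"fingers": 0.1, "delta_pos": [0, 0, -0.004], "roll": 0},
  {"fingers": 0.1, "delta_pos": [0, 0, -0.005], "roll": 0},
  {"fingers": 0.1, "delta_pos": [0, 0, -0.005], "roll": 0},
])

```text
time_s: 53.5
position: [0.4857, 0.3228, 0.0693]
eef_rot: [-3.141, 0.0, 1.461]
contact_force: [0.0, -0.0, -6.2]
grip_width: 0.217
```

```bash
python3 st.py
```

```text
53.5 [0.4857 0.3228 0.0693] [-179.99    0.     83.71] F [ 0.02 -0.04 -6.17] w 0.217 q [-1.3   0.56  0.9   1.71 -0.48  1.11 -0.37]
```

Still carrying the weight, so I go lower in 1 mm steps.

Emit:
carry_out([
  {"fingers": 0.1, "delta_pos": [0, 0, -0.001], "roll": 0},
  {"fingers": 0.1, "delta_pos": [0, 0, -0.0025], "roll": 0},
  {"fingers": 0.1, "delta_pos": [0, 0, -0.004], "roll": 0},
  {"fingers": 0.1, "delta_pos": [0, 0, -0.004], "roll": 0},
])

```text
time_s: 54.0
position: [0.4859, 0.323, 0.0685]
eef_rot: [-3.141, -0.001, 1.461]
contact_force: [-6.5, -3.3, 10.2]
grip_width: 0.218
```

```bash
python3 st.py scene:s43;python3 - <<'E'
from h import *
f=dict(np.load('/tmp/scene1.npz'));
a=f['color'][60:200,240:420][...,::-1];cv2.imwrite('pics/z43.png',cv2.resize(a,None,fx=4.2,fy=4.2,interpolation=cv2.INTER_CUBIC))
E
```

```text
54.0 [0.4859 0.323  0.0685] [-1.7998e+02 -8.0000e-02  8.3700e+01] F [-6.54 -3.31 10.23] w 0.218 q [-1.3   0.56  0.89  1.71 -0.48  1.11 -0.37]
```

View pics/z43.png

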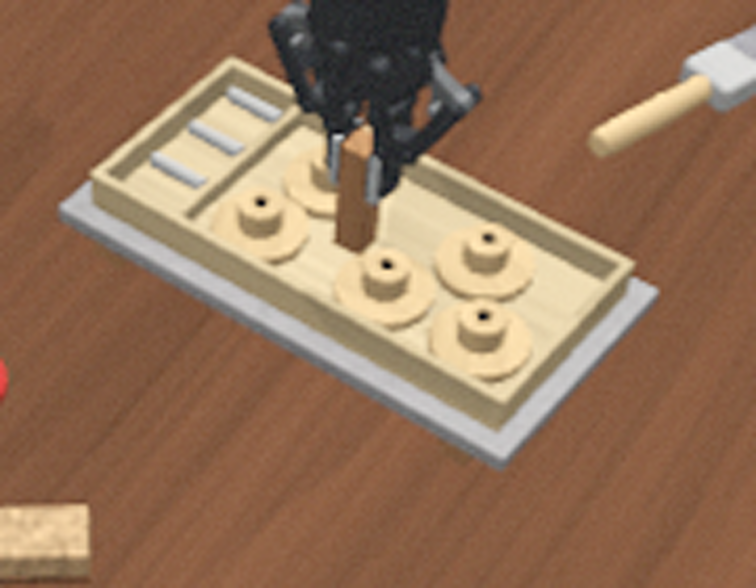

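The tray is standing on the stand (10 N contact). I release, rise straight up and clear the area.

Emit:
carry_out([
  {"fingers": 0.25, "delta_pos": [0, 0, 0.001], "roll": 0},
  {"fingers": 0.35, "delta_pos": [0, 0, 0.001], "roll": 0},
  {"fingers": 0.5, "delta_pos": [0, 0, 0.001], "roll": 0},
  {"fingers": 0.55, "delta_pos": [0, 0, 0.001], "roll": 0},
  {"fingers": 0.55, "delta_pos": [0, 0, 0.02], "roll": 0},
  {"fingers": 0.55, "delta_pos": [0, 0, 0.06], "roll": 0},
  {"fingers": 0.55, "delta_pos": [0, 0, 0.12], "roll": 0},
  {"fingers": 0.55, "delta_pos": [0, 0, 0.19], "roll": 0},
  {"fingers": 0.55, "delta_pos": [0, -0.08, 0.22], "roll": 0},
  {"fingers": 0.55, "delta_pos": [0, -0.16, 0.22], "roll": 0},
])

```text
time_s: 55.3
position: [0.487, 0.2259, 0.2013]
eef_rot: [3.139, -0.002, 1.461]
contact_force: [0.3, -1.0, -0.6]
grip_width: 0.546
```

Emit:
carry_out([
  {"fingers": 0.55, "delta_pos": [0, -0.1, 0], "roll": 0},
  {"fingers": 0.55, "delta_pos": [0, -0.2, 0], "roll": 0},
  {"fingers": 0.55, "delta_pos": [0, -0.3, 0], "roll": 0},
  {"fingers": 0.55, "delta_pos": [0, -0.35, 0], "roll": 0},
  {"fingers": 0.55, "delta_pos": [0, -0.35, 0], "roll": 0},
])

```text
time_s: 55.92
position: [0.4858, 0.0135, 0.1998]
eef_rot: [3.141, -0.001, 1.455]
contact_force: [0.4, 0.4, 0.1]
grip_width: 0.55
```

```bash
python3 st.py scene:s44 top:t44;python3 - <<'E'
from h import *
for n in('scene','top'):
    f=dict(np.load('/tmp/%s1.npz'%n));P=cloud(f);x,y,z=[P[...,i] for i in range(3)]
    p=(abs(z-.114)<.007)&(abs(x-.486)<.05)&(abs(y-.322)<.05)
    v,u=np.nonzero(p)
    if len(v)>5:
        pts=np.array([ray(f,a,b,.114)[:2] for a,b in zip(u,v)],np.float32);print(n,'post',len(pts),cv2.minAreaRect(pts))
    hsv=cv2.cvtColor(f['color'],cv2.COLOR_RGB2HSV)
    m=(((hsv[...,1]>40)&(hsv[...,2]>120)&(hsv[...,0]>10)&(hsv[...,0]<30))&(abs(x-.486)<.2)&(abs(y-.322)<.12)&(z>.028)&(z<.08)).astype(np.uint8)*255
    m=cv2.morphologyEx(cv2.morphologyEx(m,cv2.MORPH_CLOSE,np.ones((7,7))),cv2.MORPH_OPEN,np.ones((5,5)))
    c=max(cv2.findContours(m,cv2.RETR_EXTERNAL,cv2.CHAIN_APPROX_NONE)[0],key=cv2.contourArea)
    Q=np.array([ray(f,u,v,.056)[:2] for u,v in c[:,0]],np.float32);print(n,'tray',cv2.minAreaRect(Q))
E
```

```text
55.92 [0.4858 0.0135 0.1998] [ 1.7995e+02 -8.0000e-02  8.3350e+01] F [0.39 0.4  0.05] w 0.55 q [-1.15  0.16  1.18  1.81 -0.15  1.28 -0.05]
scene post 75 ((0.48865777254104614, 0.32009169459342957), (0.027792958542704582, 0.023918677121400833), 84.2017593383789)
scene tray ((0.4899749159812927, 0.31468793749809265), (0.16194944083690643, 0.30880725383758545), 83.6417007446289)
top post 57 ((0.48649176955223083, 0.32154008746147156), (0.019408617168664932, 0.018944494426250458), 0.6974433064460754)
top tray ((0.4871792793273926, 0.3205917775630951), (0.14324887096881866, 0.30121251940727234), 83.59423065185547)
```

View pics/s44.png

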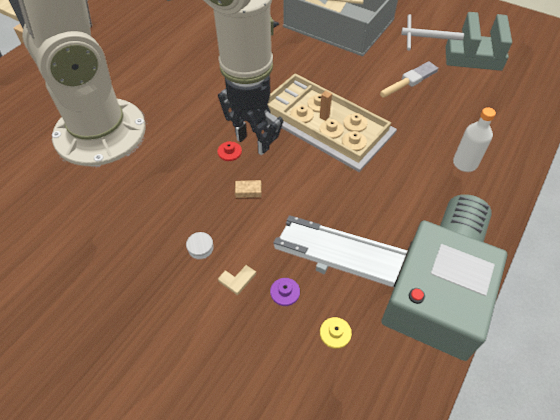

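View pics/t44.png

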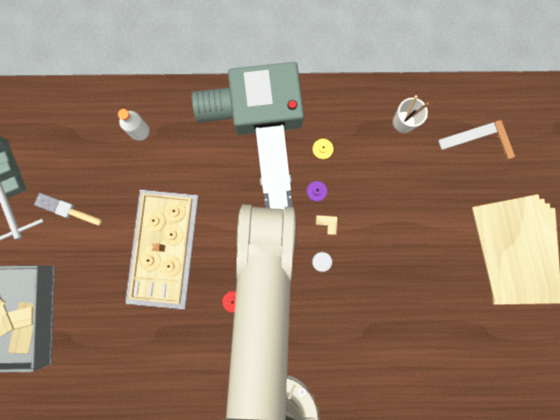

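In the top view the tray centre is about 2 mm from the stand centre, yaw agrees to 0.1°, and all five wheels and three pins are inside. The bystanders have not moved. I'm handing in.

```bash
python3 -c "
from plant import ctrl
print(ctrl.finish_job())"
```

```text
the job is handed in; nothing more can be done
None
```

The job is done and handed in at about 56 s; `finish_job` gives no verdict. I pushed the jammed wheel up the chute until it was clear of the lips and put it in the tray, then added the four loose wheels. I then carried the tray by its post onto the stand, let go and backed away.

**Last checks:**
- **Contents:** all five wheels and all three pins are in the tray, seen in both views.
- **Placing:** in the top view the tray centre is about 2 mm from the stand centre, and its long side agrees to about 0.1°. The rougher scene-view outline put the centre about 8 mm off in y, but that outline also takes in the tray's side wall, so I relied on the top view.
- **Bystanders:** the tin, sanding block, offcut and the red, purple and yellow look-alikes stand where they were.

**What went wrong or disagreed:**
- **Fingertip height:** with the fingers shut, the images put the tips about 11 mm above the reported TCP, not 17 mm ahead of it. I set grasp heights from the pictures and the force readings instead.
- **First grasp:** because of that height error, my first grasp of the jammed wheel closed above its hub, so I pushed it from below with shut fingers.
- **Knocked wheel:** one loose wheel was knocked a few centimetres aside during the run. I measured it again and picked it up.
- **Tray wall:** one wheel's flange caught the tray wall at 22 N while going in and tipped about 15°. I lifted it, moved it 8 mm inward and placed it flat.

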